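Put the LED table candles back on charge

TASK

Lever up the hinged lid of the black charging case by working the thin blade into the notch in its front, open the lid up, and hang the blade by its wire loop on the hook of the utensil stand that faces the robot. Stand every LED candle that is on the table fully down in a pocket of the case, one to a pocket, flame up, then close the lid right down. Leave the wine glasses and the pepper mill standing where they are.

Things in the scene. Friction and masses are not known exactly. Their poses are not given: they have to be found in the camera images.
- case: Charging case: black plastic box, 150 (x) x 360 (y) x 100 mm high, walls 6 mm, fixed to the table. Origin: centre of its underside. x points from the front (notch, towards the robot) to the back (hinge). Inside, a grey deck 30 mm above the table has four round pockets 56 mm across and 12 mm deep in a row along y, 10 mm in front of the middle.
- notch (a point): Middle of the pry notch in the top of the case's front wall, on the wall's outer face, 94 mm above the table: an opening 40 mm wide and 12 mm high, from 88 mm above the table up to the lid's underside at 100 mm. A finger does not fit in. The blade goes in level along the case's x axis, and then lifts the lid's front edge. The front wall is 6 mm thick.
- lid (a joint): Lid angle in rad: 0 shut, 1.7 fully open (just past upright). Flat grey lid 150 x 360 x 8 mm on the rim of the case, flush with its walls all round. Its stiff friction hinge (0.45 N m, about 5 N at the front edge with its weight) leaves it wherever it is let go.
- lid_hinge (a point): Middle of the lid's hinge line, which runs along the case's y axis at the top of the back wall, 75 mm behind the case's centre, 100 mm above the table, level with the lid's underside.
- lid_edge (a point): Middle of the lid's front edge, at its underside, 150 mm from the hinge line.
- blade: Opening blade, 217 mm, 120 g, lying on the table: wooden handle 90 long x 22 wide x 34 mm high; stiff flat steel blade 24 wide x 3 mm thick, 80 mm out of the handle's front end at mid height; upright wire hanging loop at its back end. Origin: underside of the handle's middle; x to the tip, y across the blade's flat and through the loop, z up.
- blade_tip (a point): Middle of the blade's front edge: 125 mm ahead of the body's origin and 17 mm above it.
- blade_loop (a point): Centre of the wire loop's opening: 66 mm behind the body's origin and 17 mm above it. The opening is 41 mm long (along x; from 45 to 86 mm behind the origin) and 22 mm high, wire 6 mm thick.
- stand: Utensil stand, fixed: steel foot 124 mm across, post 16 mm thick, 320 mm high with its wooden ball. Origin: centre of the foot's underside. A steel hook 7 mm thick sticks out along -x (towards the robot) 262 mm above the table: level for 80 mm from the post's axis, then 12 mm more with its end turned up by 11 mm. A ladle hangs on the far hook (+x).
- hook (a point): Point on the near hook's axis, 55 mm from the post's axis, 262 mm above the table: where the loop should hang.
- pocket0 (a point): Centre of the floor of pocket 0, at x = -10, y = -120 mm in the case, 18 mm above the table (12 mm below the deck).
- pocket1 (a point): Centre of the floor of pocket 1, at x = -10, y = -40 mm in the case, 18 mm above the table (12 mm below the deck).
- pocket2 (a point): Centre of the floor of pocket 2, at x = -10, y = 40 mm in the case, 18 mm above the table (12 mm below the deck).
- pocket3 (a point): Centre of the floor of pocket 3, at x = -10, y = 120 mm in the case, 18 mm above the table (12 mm below the deck).
- candle0: LED candle, ivory cylinder with a grey base ring, 52 mm across and 60 mm high, with a flame-shaped tip 12 mm high on top (72 mm in all), 140 g. It stands on the table. Origin: centre of its underside, z up to the flame. Two to four of the four candles are there.
- candle1: LED candle, ivory cylinder with a grey base ring, 52 mm across and 60 mm high, with a flame-shaped tip 12 mm high on top (72 mm in all), 140 g. It stands on the table. Origin: centre of its underside, z up to the flame. Two to four of the four candles are there.
- candle2: LED candle, ivory cylinder with a grey base ring, 52 mm across and 60 mm high, with a flame-shaped tip 12 mm high on top (72 mm in all), 140 g. It stands on the table. Origin: centre of its underside, z up to the flame. Two to four of the four candles are there.
- candle3: LED candle, ivory cylinder with a grey base ring, 52 mm across and 60 mm high, with a flame-shaped tip 12 mm high on top (72 mm in all), 140 g. It stands on the table. Origin: centre of its underside, z up to the flame. Two to four of the four candles are there.
- glass0: Wine glass, 160 mm high, foot 68 mm across, at the back; bystander. Origin: centre of its foot.
- glass1: Wine glass, 160 mm high, foot 68 mm across, at the back; bystander. Origin: centre of its foot.
- mill: Wooden pepper mill, 120 mm high, 54 mm across; bystander. Origin: centre of its underside.
Not all that is in view belongs to the job. Leave any blue look-alike of the candle0 alone.

How it is judged (in metres and radians):
On the way, in this order (a step that is already met when the one before it is completed fails the run):
1. the lid has been levered ajar with the blade under it (value of joint lid above 0.15 rad and contact force between blade and case above 0.5 N), for 0.1 s.
2. with the lid open, every candle stands in a pocket (value of joint lid above 0.8 rad and z of candle0 in the frame of case between 0.01 and 0.023 m and x of candle0 in the frame of case between -0.03 and 0.01 m and y of candle0 in the frame of case between -0.14 and 0.14 m and angle between each of candle0, candle1, candle2, candle3's own z axis and vertical below 0.12 rad and z of candle1 in the frame of case between 0.01 and 0.023 m and x of candle1 in the frame of case between -0.03 and 0.01 m and y of candle1 in the frame of case between -0.14 and 0.14 m and z of candle2 in the frame of case between 0.01 and 0.023 m and x of candle2 in the frame of case between -0.03 and 0.01 m and y of candle2 in the frame of case between -0.14 and 0.14 m and z of candle3 in the frame of case between 0.01 and 0.023 m and x of candle3 in the frame of case between -0.03 and 0.01 m and y of candle3 in the frame of case between -0.14 and 0.14 m), for 0.2 s.
At the end, for the whole second after the job is handed in: The lid is shut (under 0.05 rad), every candle present stands upright, flame up, down on the floor of a pocket (within 5 mm of height), and the blade hangs at rest by its loop on the near hook of the stand, tip down (loop within 20 mm sideways of the hook's axis and above 0.22 m, tip below 0.13 m) (value of joint lid below 0.05 rad and z of candle0 in the frame of case between 0.01 and 0.023 m and x of candle0 in the frame of case between -0.03 and 0.01 m and y of candle0 in the frame of case between -0.14 and 0.14 m and angle between each of candle0, candle1, candle2, candle3's own z axis and vertical below 0.12 rad and z of candle1 in the frame of case between 0.01 and 0.023 m and x of candle1 in the frame of case between -0.03 and 0.01 m and y of candle1 in the frame of case between -0.14 and 0.14 m and z of candle2 in the frame of case between 0.01 and 0.023 m and x of candle2 in the frame of case between -0.03 and 0.01 m and y of candle2 in the frame of case between -0.14 and 0.14 m and z of candle3 in the frame of case between 0.01 and 0.023 m and x of candle3 in the frame of case between -0.03 and 0.01 m and y of candle3 in the frame of case between -0.14 and 0.14 m and x of blade_loop in the frame of stand between -0.095 and -0.008 m and y of blade_loop in the frame of stand between -0.02 and 0.02 m and height (world z) of blade_loop above 0.22 m and height (world z) of blade_tip below 0.13 m and linear speed of blade below 0.05 m/s); the robot touches nothing.
It fails at once if a wine glass or the pepper mill is pushed more than 40 mm away or knocked over (distance of any of glass0, glass1, mill from where it was at the start of the episode above 0.04 m or angle between any of glass0, glass1, mill's own z axis and vertical above 0.5 rad).
Of candle0, candle1, candle2, candle3 only 2 to 4 are there at a start; the rules pass over those that are not, and their reading is None.
At some moment in a run one of candle0, candle1, candle2, candle3 may be knocked a few centimetres aside while the robot is not near it.
It also fails if it takes over 210 s, if anything falls off the work surface, if the arm or the gripper's body presses on something with over 40 N, if the wrist force passes 120 N, or if a joint passes its speed limit or range.

ROBOT

A 6-joint arm with a two-finger parallel gripper is mounted at the origin on the work surface. World frame = base frame: x ahead of the robot, y to its left, z up, the work surface at z = 0. Lengths are in mm, angles in rad, forces in N, time in s.
With the tool pointing down it reaches from about 350 to 875 mm from the base axis. Payload 4.2 kg.
Tool frame: the origin (TCP) lies on the centre line of the jaws, within the pads' length; the fingertips stand 25 mm ahead of it and the grasp point (between the pads) lies 6 mm ahead of it; z points along the fingers, y is the direction in which the jaws open and shut (so a half turn about z gives the same grasp; the last joint's range is limited). The gripper opens to 85 mm and grips with 20 to 120 N. Pads are 22 mm wide; open, the fingers measure 114 mm over their backs; the gripper's body (76 mm by 85 mm) begins 54 mm behind the grasp point. The pads swing forward as they close: fully open they stand 13 mm farther back than shut.
Start: joints at [1.452, 0.385, 0.008, 0, -1.194, -0.259], TCP at [230.515, 580.915, 230.512] pointing down, gripper open.
Joint ranges: [-3.14, 3.14], [-1.21, 2.06], [-1.07, 1.41], [-3.16, 2.05], [-2.99, -0.16], [-3.1, 3.1]. Speed limits (rad/s): [2.79, 2.79, 3.14, 3.14, 3.14, 3.14].

INTERFACE

Orientations are given as a unit quaternion [x, y, z, w].
In Python, from bench import arm gives the robot as it stands.
- The arm moves only by the tool drive_tool, never from a script. Its argument "plan" is a list of rows, each a list of 2 entries, a list of its own where there are three numbers: the shift along the tool's x, y, z in m, then the turn about the tool's z in degrees. A call has 1 to 12 rows; each row shifts and turns the commanded pose from where the row before left it, along the tool's axes as they then stand; what a row does not reach is not made up. A row lasts 1/8 s, in which the tool goes at most 62.5 mm and 10.7 degrees, less where a joint would pass 70% of its speed; a pose out of reach is approached as far as the arm can. A call with a gripper value outside its range is refused whole. "fingers" is the closure, from -1 (fully open) to 1 (shut), so that 0 is half open, set as the call begins (left out, the last holds). The fingers move at their own pace and stop on an object; the grip force is fixed at half the most. Time passes only in rows, so rows that do not move let the fingers close. It gives the time, the measured TCP pose, the force and the opening at its end, in the units of the state.
- arm.read_state(): the state, without advancing time (a new reading comes with each control period).
- arm.get_image(name): name is "side" or "top" or "wrist"; returns a dict with "image" (420x560x3 uint8, red, green, blue), "K" (3x3 intrinsics, pixels), "R" (3x3) and "t" (3): a world point X has camera coordinates R X + t. Camera axes: x right, y down, z forward; pixel columns grow to the right and rows downward; lengths in mm; the calibration is good to about 2 mm. The wrist camera is an equidistant fisheye: a pixel r from the principal point sees the ray r / f radians off the axis. A picture is of the moment at which its call begins. There is no depth.
- arm.job_done(): hands the job in, once; it reports no verdict.
The state is a dict: "clock": time; "joints": joint angles; "joint_vel": joint speeds; "joint_efforts": joint torques, N m; "position": TCP position; "ee_rot": TCP orientation; "contact_force": force on the tool from outside, world axes, zero at the start; "wrist_torque": the same for the moment, N m; "gripper_width": finger opening in mm.
Only numpy, scipy, OpenCV 4.12 (cv2) and the standard library are available. Lean on these libraries where they do the work, as an engineer would, in place of code of your own. Each camera call takes 0.05 s, during which the arm holds its last target.

## Working session

There is one attempt and no reset: what is moved stays moved. The work goes in short steps, Python scripts to look and compute and a tool call to move; the robot and the scene stay as the last step left them, time stands still between calls to the robot, and variables do not carry over. Pictures are saved under pics/ and viewed, and the job is handed in when it is done.

Besides the shell and the picture viewer there is one more tool, called after "Request:" by a JSON object that holds its "fn" and its "kwargs". drive_tool: Moves the arm, as the interface text tells. Its arguments: {"type":"object","properties":{"plan":{"type":"array"},"fingers":{"type":"number"}},"required":["plan"]}

```bash
ls; mkdir -p pics; python3 - <<'E'
from bench import arm
import cv2
print(arm.read_state())
for n in ["side","top","wrist"]:
    d=arm.get_image(n); cv2.imwrite(f"pics/{n}0.png",d["image"][:,:,::-1])
    print(n,d["K"],d["R"],d["t"])
E
```

```text
pics
{'clock': 0.0, 'joints': array([ 1.45155424e+00,  3.85530781e-01,  6.61044490e-03, -4.83562475e-04,
       -1.19399102e+00, -2.58609758e-01]), 'joint_vel': array([-1.84003649e-03,  1.05797238e-03,  1.43998709e-05,  8.99924849e-04,
        1.32464134e-04,  5.69908635e-04]), 'joint_efforts': array([ 2.00638839e-03, -3.92291522e+01,  1.88404280e+01,  4.18596804e+00,
       -4.49829284e-03, -6.56410286e-07]), 'position': array([230.34210738, 580.3704723 , 229.43341286]), 'ee_rot': array([ 9.82189187e-01, -1.87891541e-01, -1.50547286e-04,  1.07059663e-03]), 'contact_force': array([-0.89884037, -1.06153235,  0.46513698]), 'wrist_torque': array([ 0.04609529, -0.09791004,  0.02794956]), 'gripper_width': 85.23926167390184}
side [[407.86351245   0.         282.07664618]
 [  0.         407.86351245 212.17614742]
 [  0.           0.           1.        ]] [[-9.82117369e-01 -1.88269461e-01 -2.89488497e-04]
 [-1.26801922e-01  6.62603788e-01 -7.38158176e-01]
 [ 1.39164458e-01 -7.24921258e-01 -6.74627618e-01]] [ 522.56402217  258.32835977 1213.27880034]
top [[402.23416793   0.         288.03086881]
 [  0.         402.23416793 210.16838103]
 [  0.           0.           1.        ]] [[ 0.00357119 -0.9999922  -0.0016866 ]
 [-0.99297458 -0.00334663 -0.11828055]
 [ 0.11827399  0.00209715 -0.99297878]] [ -58.42669498  574.12292081 1164.40423318]
wrist [[325.1922621    0.         274.28455058]
 [  0.         325.1922621  212.82853344]
 [  0.           0.           1.        ]] [[-0.37006807 -0.9290018   0.0022969 ]
 [-0.89382745  0.35672811  0.27169385]
 [-0.25322345  0.09849219 -0.96238099]] [623.50258056 -36.49803366 378.13246265]
```

View pics/side0.png

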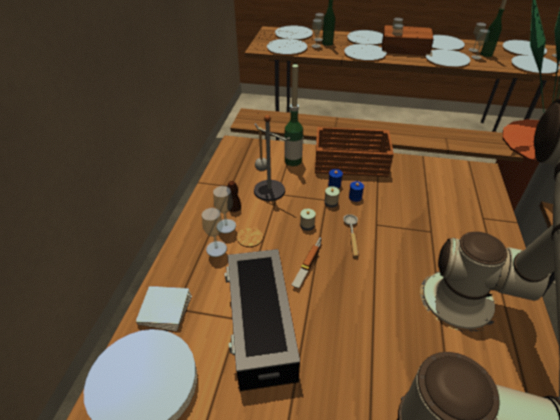

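View pics/top0.png

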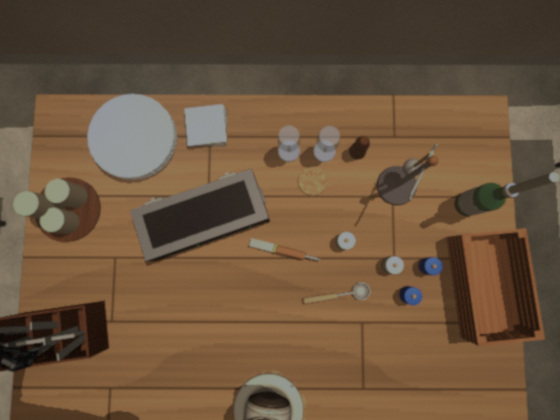

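View pics/wrist0.png

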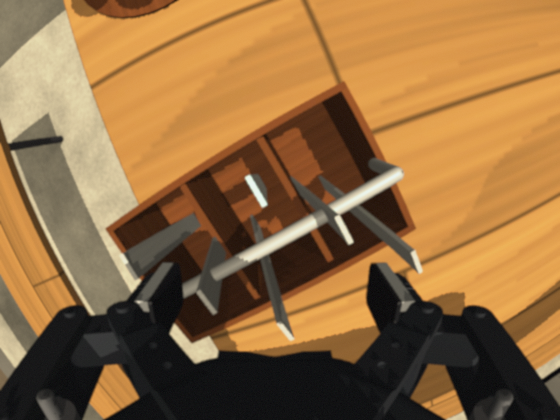

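```bash
cat > h.py <<'E'
import numpy as np, cv2
from bench import arm
def ray(d,u,v):
    x=np.linalg.inv(d["K"])@np.array([u,v,1.0]); R=np.array(d["R"]);t=np.array(d["t"])
    return -R.T@t, R.T@x
def onz(d,u,v,z):
    o,r=ray(d,u,v); return o+r*(z-o[2])/r[2]
def tri(d1,p1,d2,p2):
    o1,r1=ray(d1,*p1);o2,r2=ray(d2,*p2);r1/=np.linalg.norm(r1);r2/=np.linalg.norm(r2)
    s=np.linalg.lstsq(np.stack([r1,-r2],1),o2-o1,rcond=None)[0]
    a=o1+s[0]*r1;b=o2+s[1]*r2
    return (a+b)/2,np.linalg.norm(a-b)
def proj(d,X):
    c=np.array(d["R"])@np.array(X)+d["t"]; p=d["K"]@c; return p[:2]/p[2]
def crop(d,x0,y0,x1,y1,f,name):
    im=d["image"][y0:y1,x0:x1,::-1]; im=cv2.resize(im,None,fx=f,fy=f,interpolation=cv2.INTER_CUBIC); cv2.imwrite("pics/"+name,im)
E
python3 - <<'E'
from h import *
d=arm.get_image("top"); s=arm.get_image("side")
for q in (d,s): print(-np.array(q["R"]).T@q["t"])
crop(d,120,110,320,270,4,"t1.png"); crop(d,300,120,460,310,3,"t2.png"); crop(s,200,110,400,400,2,"s1.png")
crop(s,210,230,320,390,3,"s2.png")
np.savez("top0.npz",**d);np.savez("side0.npz",**s)
E
```

```text
[ 432.57938651  -58.94678994 1224.03773449]
[ 377.13044817  806.74509116 1009.34985462]
```

View pics/t1.png

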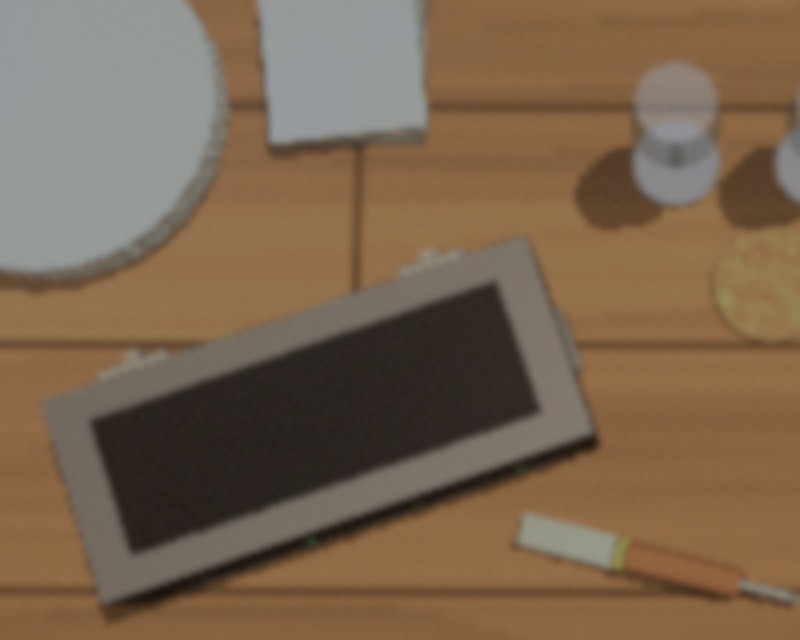

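View pics/t2.png

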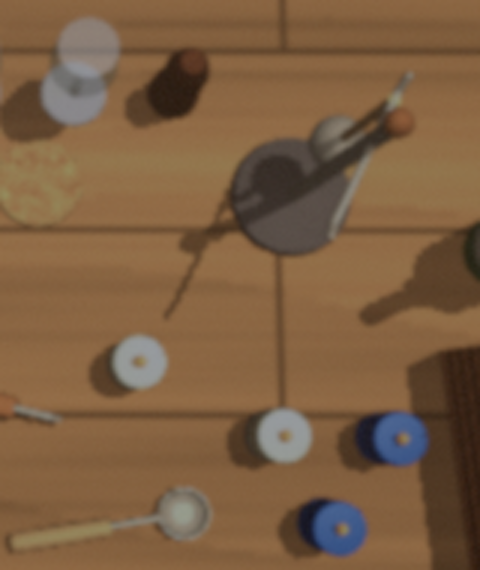

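View pics/s1.png

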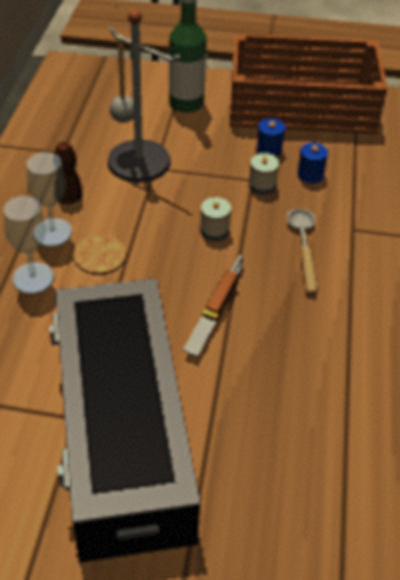

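```bash
python3 - <<'E'
from h import *
d=dict(np.load("top0.npz"));s=dict(np.load("side0.npz"))
C=[onz(d,120+x/4-.4,110+y/4-.4,108) for x,y in [(44,402),(527,238),(596,434),(106,603)]]
for c in C: print(c.round(1))
C=[c[:2] for c in C]
L=lambda a,b:np.linalg.norm(C[a]-C[b])
print("back",L(0,1),"right",L(1,2),"front",L(2,3),"left",L(3,0))
yax=(C[0]-C[1])+(C[3]-C[2]);print("yaw deg",np.degrees(np.arctan2(-yax[0],yax[1])), "centre",np.mean(C,0))
# blade
for n,(x,y),z in [("tipL",(516,545),17),("tipR",(526,513),17),("bladeend up",(620,538),17),("dn",(610,568),17),("handle end up",(744,572),34),("dn",(735,598),34)]:
    print(n,onz(d,120+x/4-.4,110+y/4-.4,z).round(1))
for n,(x,y) in [("loopend",(58,420)),("loopst",(20,407))]: print(n,onz(d,300+x/3-.3,120+y/3-.3,17).round(1))
print("cand",[onz(d,300+x/3-.3,120+y/3-.3,60).round(1) for x,y in [(140,362),(284,436)]])
print("foot",[onz(d,300+x/3-.3,120+y/3-.3,8).round(1) for x,y in [(290,197),(232,197),(349,197),(290,140),(290,254)]],"ball",onz(d,300+400/3,120+122/3,310).round(1))
print("mill top",onz(d,300+192/3,120+68/3,115).round(1),"glasses",onz(d,325,151,5).round(),onz(d,289,151,5).round())
# side
f=lambda x,y:(200+x/2-.2,110+y/2-.2)
print("side lid",[onz(s,*f(*p),108).round(1) for p in [(57,292),(157,281),(196,496),(80,514)]])
print("tri ball",tri(d,(300+400/3-.3,120+122/3-.3),s,f(136,17)))
print("cand side",[onz(s,*f(*p),60).round(1) for p in [(216,208),(265,161)]])
print("tip side",[onz(s,*f(*p),17).round(1) for p in [(186,351),(199,357)]], onz(s,*f(239,258),17))
E
```

```text
[564.2 383.6 108. ]
[682.2  47.6 108. ]
[543.1  -2.5 108. ]
[425.  333.9 108. ]
back 356.106373414476 right 147.85340524638934 front 356.54282747958104 left 147.84864810456628
yaw deg 19.342232205518112 centre [553.60409732 190.65721136]
tipL [468.5  61.2  17. ]
tipR [492.4  54.   17. ]
bladeend up [474.  -16.6  17. ]
dn [451.6  -9.3  17. ]
handle end up [ 448.8 -108.6   34. ]
dn [ 429.8 -101.9   34. ]
loopend [ 428.1 -149.3   17. ]
loopst [ 440.8 -111.6   17. ]
cand [array([ 484. , -225.3,   60. ]), array([ 413.9, -361.9,   60. ])]
foot [array([ 655.1, -388.2,    8. ]), array([ 654.9, -329. ,    8. ]), array([ 655.3, -448.5,    8. ]), array([ 714.5, -389.9,    8. ]), array([ 596.3, -386.6,    8. ])] ball [ 658.3 -393.9  310. ]
mill top [ 757.9 -271.1  115. ] glasses [ 763. -171.    5.] [763. -59.   5.]
side lid [array([682.3,  54.1, 108. ]), array([542.5,   5.2, 108. ]), array([431. , 330.6, 108. ]), array([559.3, 377.8, 108. ])]
tri ball (array([ 656.88818773, -391.36968587,  315.06530619]), np.float64(1.6860034134351647))
cand side [array([ 484.6, -221.9,   60. ]), array([ 414.5, -364.7,   60. ])]
tip side [array([488.6,  55.3,  17. ]), array([467.6,  62.6,  17. ])] [ 433.7675727 -152.673925    17.       ]
```

View pics/s2.png

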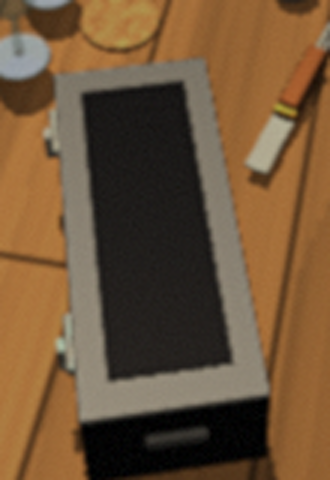

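```bash
python3 - <<'E'
from h import *
d=arm.get_image("top"); s=arm.get_image("side")
crop(d,390,135,460,210,8,"t3.png"); crop(s,245,110,300,200,6,"s3.png")
E
```

```text
(no output)
```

View pics/t3.png

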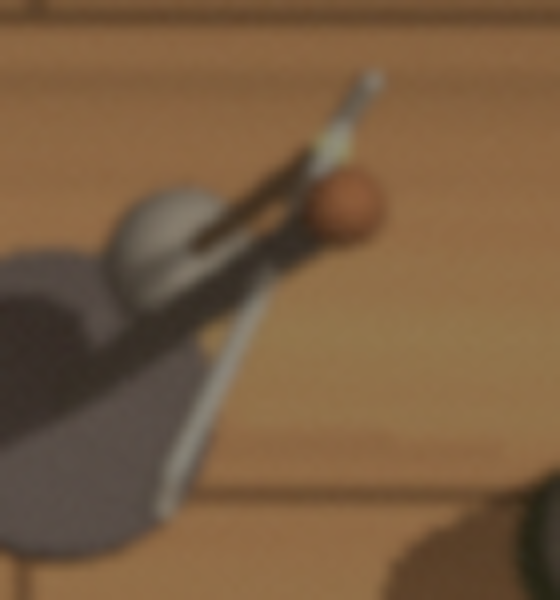

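View pics/s3.png

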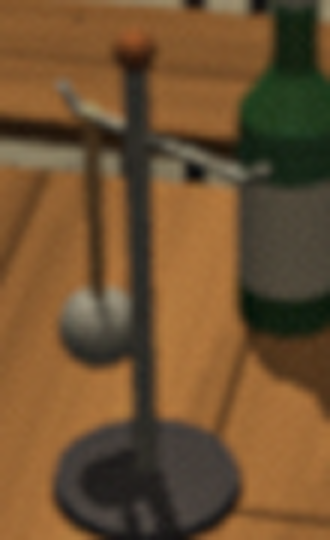

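```bash
python3 - <<'E'
from h import *
d=dict(np.load("top0.npz"));s=dict(np.load("side0.npz"))
T=lambda x,y:(390+x/8-.4,135+y/8-.4); S=lambda x,y:(245+x/6-.4,110+y/6-.4)
print("end",tri(d,T(166,510),s,S(265,168)))
for p in [(166,505),(182,470),(210,410),(262,285),(372,75)]: print(p,onz(d,*T(*p),264).round(1))
for p in [(243,177),(200,163),(150,143)]: print("s",onz(s,*S(*p),262).round(1))
a=onz(d,*T(262,285),262);b=onz(d,*T(188,460),262);v=a-b;print("yaw",np.degrees(np.arctan2(v[1],v[0])))
a=onz(d,*T(372,75),273);b=onz(d,*T(166,508),273);v=a-b;print("yaw2",np.degrees(np.arctan2(v[1],v[0])),np.linalg.norm(v),(a+b)/2)
E
```

```text
end (array([ 575.47897692, -348.22680842,  275.30536168]), np.float64(1.1093510995802824))
(166, 505) [ 578.1 -351.8  264. ]
(182, 470) [ 588.8 -356.9  264. ]
(210, 410) [ 607.2 -366.   264. ]
(262, 285) [ 645.8 -383.1  264. ]
(372, 75) [ 711.5 -419.1  264. ]
s [ 590.2 -357.6  262. ]
s [ 616.8 -367.5  262. ]
s [ 649.2 -383.   262. ]
yaw -24.22467615109619
yaw2 -26.657352114983723 148.81407250544035 [ 642.36818536 -382.36441273  273.        ]
```

```bash
cat >> h.py <<'E'
from scipy.spatial.transform import Rotation as Rn
def to(x,y,z,yaw=None):
    s=arm.read_state(); R=Rn.from_quat(s["ee_rot"]).as_matrix(); p=s["position"]
    cy=np.degrees(np.arctan2(R[1,0],R[0,0]))
    d=R.T@(np.array([x,y,z])-p)
    print("pos",p.round(1),"xyaw",round(cy,2),"tilt",(np.degrees(np.arccos(-R[2,2]))).round(2),"-> tool shift mm",d.round(1),"turn",None if yaw is None else round(-((yaw-cy+180)%360-180),2),"w",round(s["gripper_width"],1),"F",s["contact_force"].round(1),"t",round(s["clock"],2))
E
python3 - <<'E'
from h import *
to(458.4,-36.5,230,-103.2)
E
```

```text
pos [230.5 580.8 230.3] xyaw -21.65 tilt 0.03 -> tool shift mm [439.6 489.7   0.5] turn 81.55 w 85.6 F [ 0.  -0.6  0.5] t 0.35
```

Request:
{"fn": "drive_tool", "kwargs": {"plan": [[[0.0365,0.0408,0],0],[[0.0365,0.0408,0],0],[[0.0365,0.0408,0],0],[[0.0365,0.0408,0],0],[[0.0365,0.0408,0],0],[[0.0365,0.0408,0],0],[[0.0365,0.0408,0],0],[[0.0365,0.0408,0],0],[[0.0365,0.0408,0],0],[[0.0365,0.0408,0],0],[[0.0365,0.0408,0],0],[[0.0365,0.0408,0],0]], "fingers": -1}}

```text
clock: 1.85
position: [457.5, -37.5, 230.9]
ee_rot: [0.982, -0.188, 0.001, -0.0]
contact_force: [0.7, -0.3, 0.1]
gripper_width: 85.2
```

Request:
{"fn": "drive_tool", "kwargs": {"plan": [[[0,0,0.01],10.2],[[0,0,0.01],10.2],[[0,0,0.01],10.2],[[0,0,0.01],10.2],[[0,0,0.01],10.2],[[0,0,0.01],10.2],[[0,0,0.01],10.2],[[0,0,0.01],10.1],[[0,0,0],0]]}}

```text
clock: 2.98
position: [456.5, -35.8, 150.0]
ee_rot: [-0.622, 0.783, 0.0, -0.001]
contact_force: [-0.4, 0.5, 0.2]
gripper_width: 85.2
```

```bash
python3 - <<'E'
from h import *
to(458.4,-36.5,30,-103.2)
d=arm.get_image("wrist"); crop(d,0,0,560,420,1,"w1.png")
E
```

```text
pos [456.5 -35.8 150. ] xyaw -103.03 tilt 0.09 -> tool shift mm [ 1.0e-01 -2.1e+00  1.2e+02] turn 0.17 w 85.2 F [-0.4  0.5  0.2] t 2.98
```

View pics/w1.png

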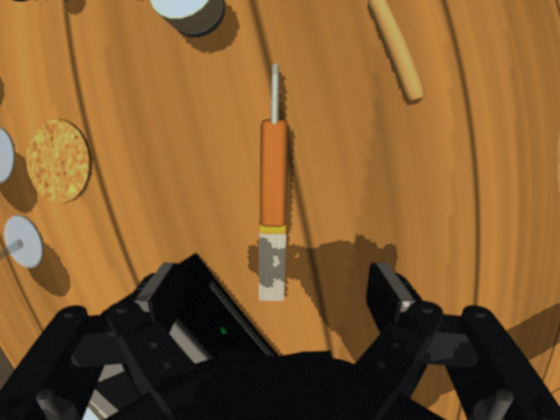

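```bash
cat >> h.py <<'E'
def wray(d,u,v):
    K=d["K"];a=(u-K[0,2])/K[0,0];b=(v-K[1,2])/K[1,1];r=np.hypot(a,b)
    c=np.array([np.sin(r)*a/max(r,1e-9),np.sin(r)*b/max(r,1e-9),np.cos(r)]);R=np.array(d["R"]);t=np.array(d["t"])
    return -R.T@t,R.T@c
def won(d,u,v,z):
    o,r=wray(d,u,v);return o+r*(z-o[2])/r[2]
E
python3 - <<'E'
from h import *
d=arm.get_image("wrist")
print("cam",wray(d,0,0)[0])
hs=[won(d,274.5,121,34),won(d,274,226,34)]
print("handle back/front top",hs,np.linalg.norm(hs[0]-hs[1]))
print("tip",won(d,272,300,18),"loop end",won(d,276,64,17))
b,t=won(d,276,64,17),won(d,272,300,18);v=t-b;print(np.degrees(np.arctan2(v[1],v[0])),np.linalg.norm(v))
E
```

```text
cam [ 440.81670304 -103.25267494  293.44376553]
handle back/front top [array([ 440.32739837, -105.05211023,   34.        ]), array([460.25403221, -20.76964428,  34.        ])] 86.60603213163974
tip [480.60203976  58.27090315  18.        ] loop end [ 428.02213664 -152.6489978    17.        ]
76.00213156671317 217.37720862819708
```

Request:
{"fn": "drive_tool", "kwargs": {"plan": [[[0,0,0.03],0.5],[[0,0,0.03],0],[[0,0,0.03],0],[[0,0,0.02],0],[[0,0,0.01],0],[[0,0,0],0]]}}

```text
clock: 3.82
position: [457.2, -35.7, 30.5]
ee_rot: [-0.618, 0.786, 0.0, -0.0]
contact_force: [0.8, -0.2, -0.7]
gripper_width: 85.3
```

Request:
{"fn": "drive_tool", "kwargs": {"plan": [[[0,0,0],0],[[0,0,0],0],[[0,0,0],0],[[0,0,0],0],[[0,0,0],0],[[0,0,0],0]], "fingers": 1}}

```text
clock: 4.58
position: [457.5, -35.7, 31.1]
ee_rot: [-0.618, 0.786, -0.0, 0.0]
contact_force: [-0.9, 0.5, 6.1]
gripper_width: 18.8
```

```bash
python3 - <<'E'
from h import *
to(458.4,-36.5,150,-103.2)
d=arm.get_image("wrist"); crop(d,0,0,560,420,1,"w2.png")
E
```

```text
pos [457.5 -35.7  31.1] xyaw -103.62 tilt 0.06 -> tool shift mm [   0.6   -1.2 -118.9] turn -0.42 w 18.8 F [-0.9  0.5  6.1] t 4.58
```

View pics/w2.png

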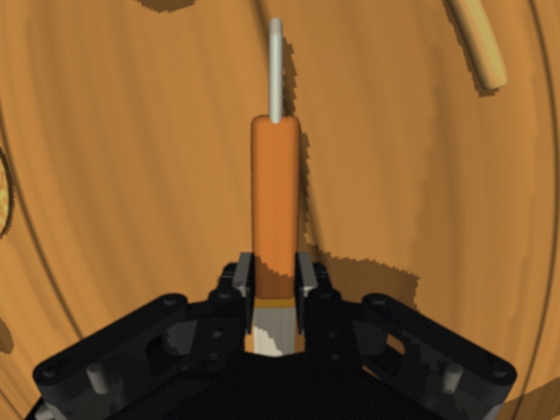

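Request:
{"fn": "drive_tool", "kwargs": {"plan": [[[0,0,-0.01],0],[[0,0,-0.02],0],[[0,0,-0.04],0],[[0,0,-0.04],0],[[0,0,-0.04],0],[[0,0,0],0],[[0,0,0],0]]}}

```text
clock: 5.5
position: [456.0, -35.8, 179.8]
ee_rot: [-0.618, 0.786, 0.001, -0.001]
contact_force: [-0.1, 0.4, -2.1]
gripper_width: 18.5
```

```bash
python3 - <<'E'
from h import *
to(458.4,-36.5,150,-103.2)
d=arm.get_image("wrist"); crop(d,0,0,560,420,1,"w3.png")
d=arm.get_image("side"); crop(d,260,200,380,300,6,"s4.png")
np.savez("s4.npz",**d)
d=arm.get_image("top"); crop(d,230,220,350,290,6,"t4.png")
np.savez("t4.npz",**d)
E
```

```text
pos [456.  -35.8 179.8] xyaw -103.68 tilt 0.1 -> tool shift mm [ 0.1 -2.6 29.8] turn -0.48 w 18.5 F [-0.1  0.4 -2.1] t 5.5
```

View pics/w3.png

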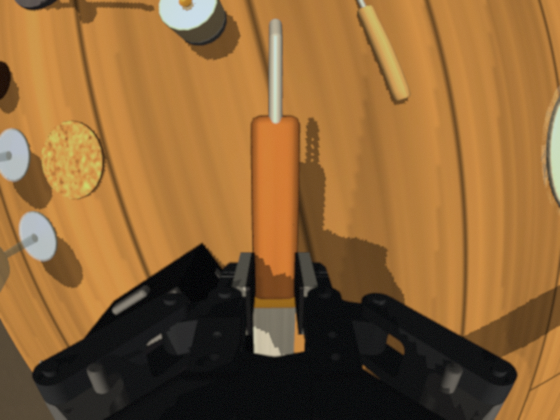

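View pics/s4.png

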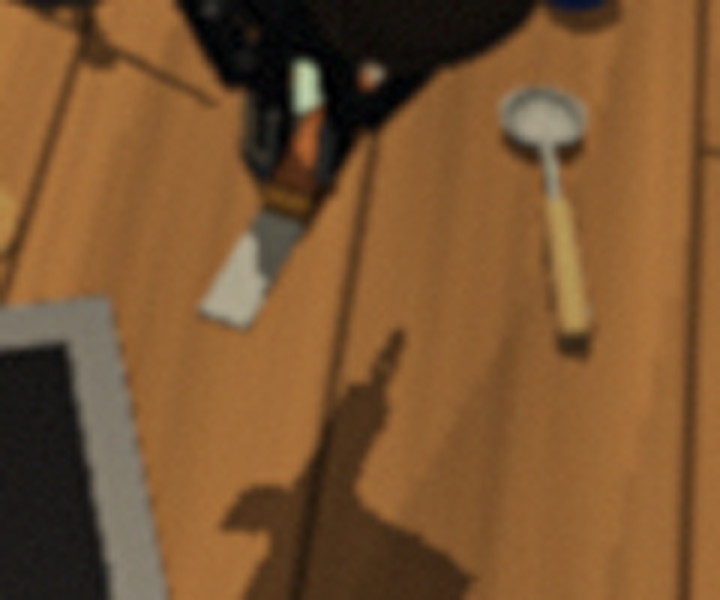

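View pics/t4.png

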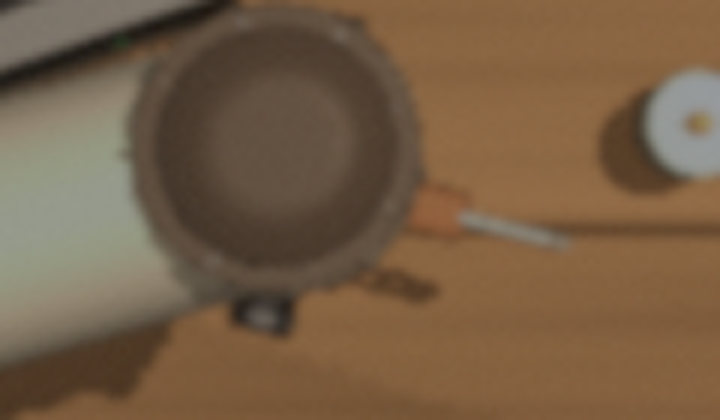

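```bash
python3 - <<'E'
from h import *
s=dict(np.load("s4.npz"));t=dict(np.load("t4.npz"))
for z in (155,160,165,170,175): print(z,[onz(s,260+x/6-.4,200+y/6-.4,z).round(1) for x,y in [(200,312),(248,327),(224,320)]])
for z in (160,170): print("loopend",z,onz(t,230+568/6-.4,220+241/6-.4,z).round(1),"handle top back",onz(t,230+463/6-.4,220+215/6-.4,z+17).round(1))
# notch
c=np.array([553.5,191.3]);a=np.radians(19.3);ex=np.array([np.cos(a),np.sin(a)]);n=c-75*ex;print("notch",n)
print("TCP with tip 60 before",n-(60+97)*ex,"contact with tip 25 in",n-(97-25)*ex)
E
```

```text
155 [array([492.5,  44.1, 155. ]), array([469. ,  49.2, 155. ]), array([480.7,  47. , 155. ])]
160 [array([491.9,  48.6, 160. ]), array([468.5,  53.6, 160. ]), array([480.1,  51.4, 160. ])]
165 [array([491.2,  53.1, 165. ]), array([467.9,  58. , 165. ]), array([479.5,  55.9, 165. ])]
170 [array([490.5,  57.5, 170. ]), array([467.4,  62.5, 170. ]), array([478.9,  60.3, 170. ])]
175 [array([489.8,  62. , 175. ]), array([466.9,  66.9, 175. ]), array([478.3,  64.7, 175. ])]
loopend 160 [ 428.5 -152.3  160. ] handle top back [ 439.5 -105.6  177. ]
loopend 170 [ 428.6 -151.4  170. ] handle top back [ 439.5 -105.2  187. ]
notch [482.71492863 166.51142055]
TCP with tip 60 before [334.53817923 114.62066089] contact with tip 25 in [414.76126012 142.71438427]
```

```bash
python3 - <<'E'
from h import *
a=np.radians(19.4);ex=np.array([np.cos(a),np.sin(a)]);n=np.array([553.7,191.3])-75*ex;p=n-(97+40)*ex;print(n,p)
to(*p,180,19.4-180)
E
```

```text
[482.95830065 166.38791511] [353.73679652 120.88184004]
pos [456.1 -35.9 179.1] xyaw -103.66 tilt 0.19 -> tool shift mm [-128.2  136.5   -0.6] turn 56.94 w 18.1 F [-0.9 -0.3 -0.9] t 5.65
```

Request:
{"fn": "drive_tool", "kwargs": {"plan": [[[-0.02,0.022,0],0],[[-0.036,0.038,0],0],[[-0.036,0.038,0],0],[[-0.036,0.0385,0],0],[[0,0,0],9.5],[[0,0,0],9.5],[[0,0,0],9.5],[[0,0,0],9.5],[[0,0,0],9.5],[[0,0,0],9.4],[[0,0,0],0],[[0,0,0],0]]}}

```text
clock: 7.15
position: [354.4, 120.7, 180.1]
ee_rot: [-0.17, 0.985, -0.0, -0.001]
contact_force: [0.9, -0.9, -0.6]
gripper_width: 18.6
```

```bash
python3 - <<'E'
from h import *
to(353.7,120.9,106.5,19.4-180)
d=arm.get_image("wrist"); crop(d,0,0,560,420,1,"w4.png")
d=arm.get_image("side"); crop(d,200,200,400,380,4,"s5.png")
np.savez("s5.npz",**d)
E
```

```text
pos [354.4 120.7 180.1] xyaw -160.42 tilt 0.07 -> tool shift mm [ 0.5  0.5 73.6] turn 0.18 w 18.6 F [ 0.9 -0.9 -0.6] t 7.15
```

View pics/s5.png

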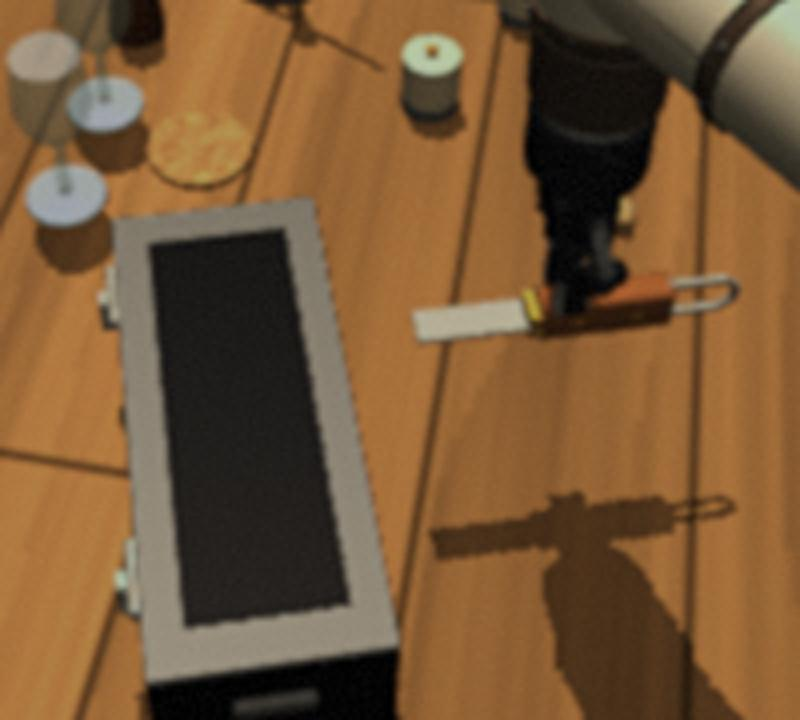

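```bash
python3 - <<'E'
from h import *
s=dict(np.load("s5.npz"))
for z in (166,168):
  print([onz(s,200+x/4-.4,200+y/4-.4,z).round(1) for x,y in [(413,310),(419,342),(522,300),(530,333)]])
a=np.radians(19.4);ex=np.array([np.cos(a),np.sin(a)]);print(np.array([354.4,120.7])+97*ex)
n=np.array([483,166.4])
for z in (166,168):
  m=np.mean([onz(s,200+x/4-.4,200+y/4-.4,z)[:2] for x,y in [(413,310),(419,342)]],0)-n; print(m@ex,m@[-ex[1],ex[0]])
E
```

```text
[array([450.5, 137. , 166. ]), array([442.9, 161.9, 166. ]), array([381.5, 115.4, 166. ]), array([373.7, 141.4, 166. ])]
[array([450.4, 138.6, 168. ]), array([442.7, 163.5, 168. ]), array([381.5, 117. , 168. ]), array([373.7, 143. , 168. ])]
[445.89259782 152.91962979]
-39.85682303305455 -3.894189287034737
-39.49470519453141 -2.3692042886471714
```

Request:
{"fn": "drive_tool", "kwargs": {"plan": [[[0,0,0.02],0],[[0,0,0.03],0],[[0,0,0.0145],0],[[0,0,0.009],0],[[0,0,0],0],[[0,0,0],0]]}}

```text
clock: 8.0
position: [355.1, 121.2, 107.6]
ee_rot: [-0.169, 0.986, 0.0, 0.001]
contact_force: [-0.2, 0.9, -1.5]
gripper_width: 18.7
```

```bash
python3 - <<'E'
from h import *
to(353.7,120.9,106.5,19.4-180)
d=arm.get_image("wrist"); crop(d,0,0,560,420,1,"w4.png")
d=arm.get_image("side"); crop(d,200,200,400,380,4,"s5.png")
np.savez("s5.npz",**d)
E
```

```text
pos [355.1 121.2 107.6] xyaw -160.52 tilt 0.08 -> tool shift mm [1.4 0.1 1.1] turn 0.08 w 18.7 F [-0.2  0.9 -1.5] t 8.0
```

View pics/s5.png

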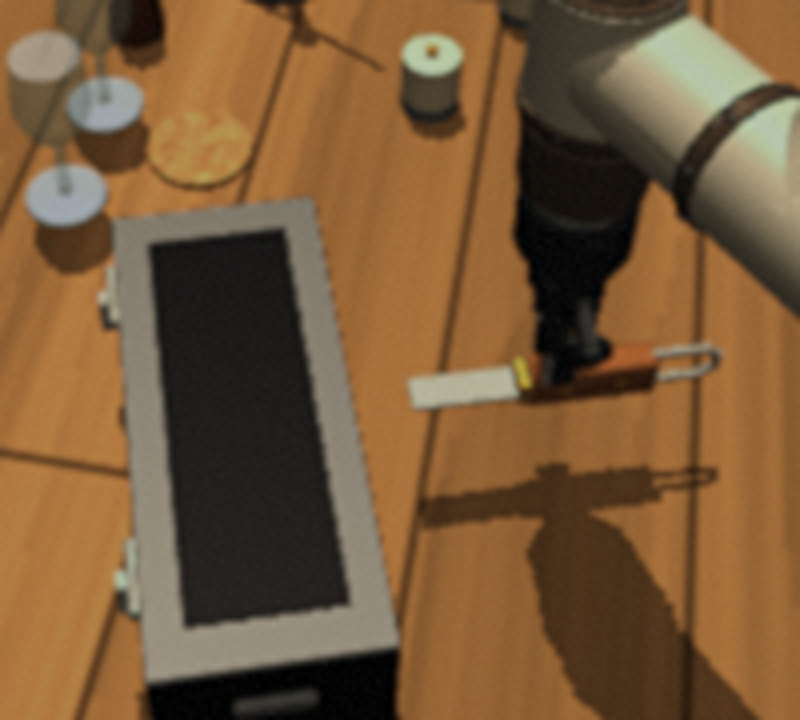

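Request:
{"fn": "drive_tool", "kwargs": {"plan": [[[-0.015,0.0015,0.001],0],[[-0.015,0,0],0],[[-0.01,0,0],0],[[-0.005,0,0],0],[[-0.005,0,0],0],[[0,0,0],0]]}}

```text
clock: 8.85
position: [401.3, 138.9, 105.9]
ee_rot: [-0.169, 0.986, -0.0, -0.0]
contact_force: [0.5, -0.3, -1.1]
gripper_width: 18.2
```

```bash
python3 - <<'E'
from h import *
to(415,142.5,106.5,19.4-180)
d=arm.get_image("side"); crop(d,200,200,400,380,4,"s6.png")
E
```

```text
pos [401.3 138.9 105.9] xyaw -160.56 tilt 0.01 -> tool shift mm [-14.1  -1.2  -0.6] turn 0.04 w 18.2 F [ 0.5 -0.3 -1.1] t 8.85
```

View pics/s6.png

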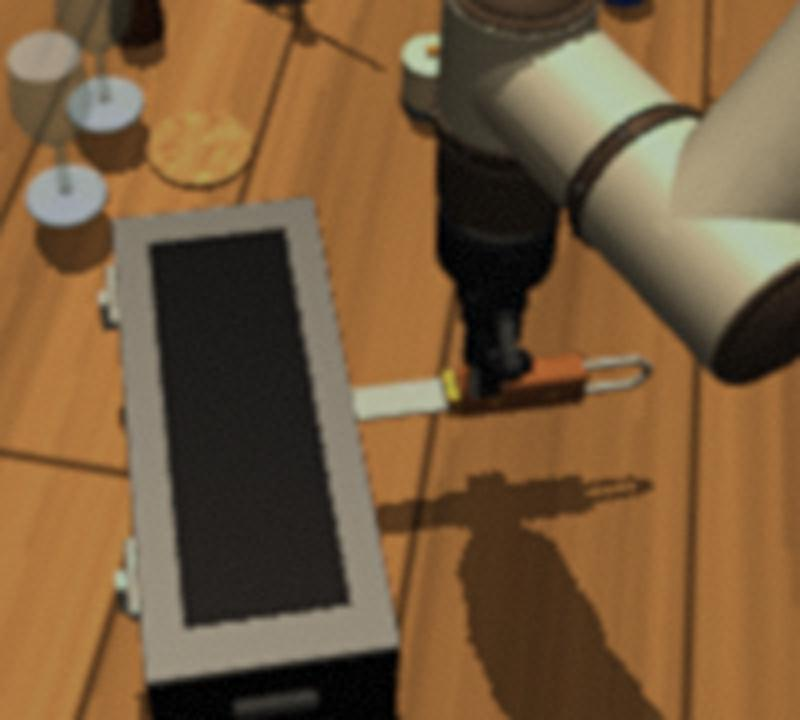

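Request:
{"fn": "drive_tool", "kwargs": {"plan": [[[-0.006,0,0],0],[[-0.006,0,0],0],[[-0.005,0,0],0],[[0,0,-0.002],0],[[0,0,-0.003],0],[[0,0,-0.003],0],[[0,0,0],0]]}}

```text
clock: 9.78
position: [417.1, 144.6, 114.2]
ee_rot: [-0.169, 0.986, 0.0, 0.0]
contact_force: [0.3, 0.2, -1.9]
gripper_width: 18.8
```

```bash
python3 - <<'E'
from h import *
to(415,142.5,106.5,19.4-180)
d=arm.get_image("side"); crop(d,200,200,400,380,4,"s6.png")
E
```

```text
pos [417.1 144.6 114.2] xyaw -160.55 tilt 0.02 -> tool shift mm [ 2.7 -1.2  7.7] turn 0.05 w 18.8 F [ 0.3  0.2 -1.9] t 9.78
```

View pics/s6.png

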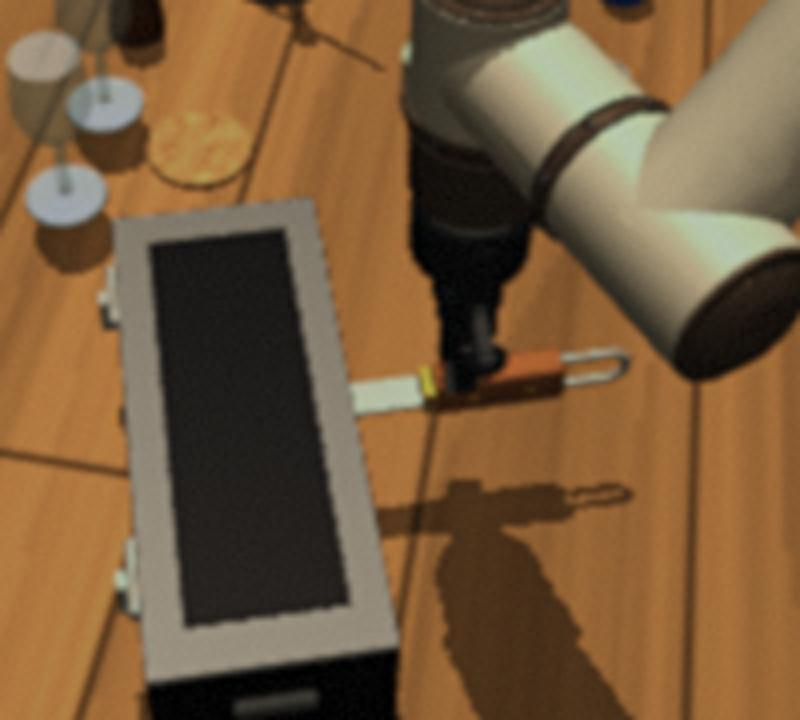

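Request:
{"fn": "drive_tool", "kwargs": {"plan": [[[0,0,-0.003],0],[[0,0,-0.003],0],[[0,0,-0.003],0],[[0,0,0],0]]}}

```text
clock: 10.32
position: [417.1, 144.5, 123.0]
ee_rot: [-0.169, 0.986, 0.0, -0.0]
contact_force: [0.8, 1.2, -4.8]
gripper_width: 18.2
```

```bash
python3 - <<'E'
from h import *
to(415,142.5,106.5,19.4-180)
d=arm.get_image("side"); crop(d,200,200,400,380,4,"s6.png")
d=arm.get_image("wrist"); crop(d,0,0,560,420,1,"w6.png")
E
```

```text
pos [417.1 144.5 123. ] xyaw -160.55 tilt 0.02 -> tool shift mm [ 2.6 -1.2 16.5] turn 0.05 w 18.2 F [ 0.8  1.2 -4.8] t 10.32
```

View pics/s6.png

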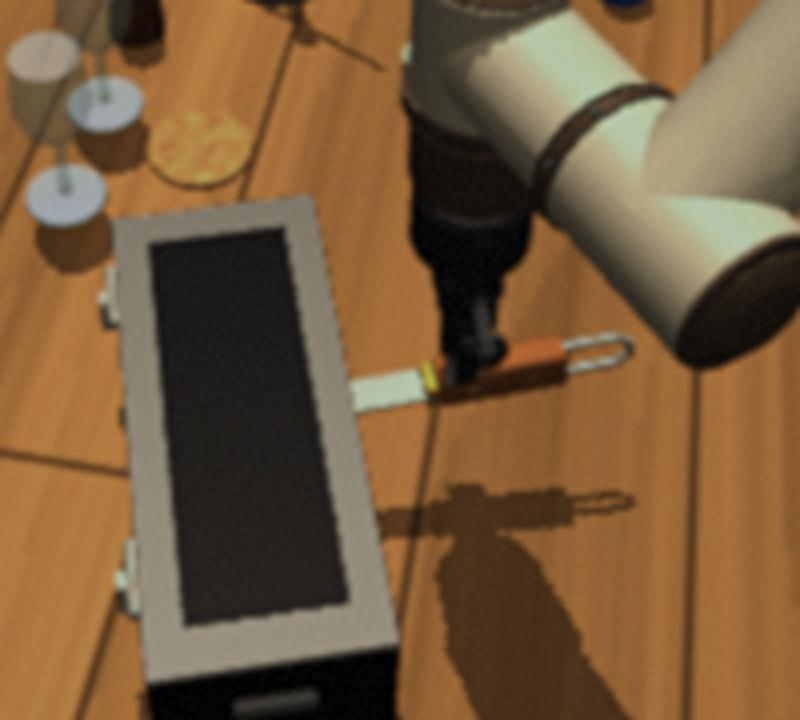

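View pics/w6.png

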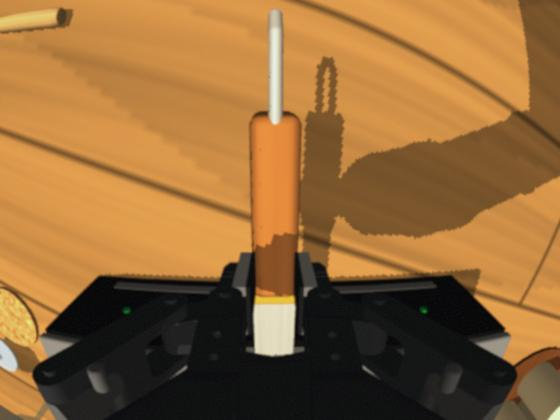

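```bash
cat >> h.py <<'E'
def onplane(d,u,v,p,n):
    o,r=ray(d,u,v); n=np.array(n,float); return o+r*((np.array(p)-o)@n)/(r@n)
EX=np.array([np.cos(np.radians(19.4)),np.sin(np.radians(19.4)),0]);EY=np.array([-EX[1],EX[0],0])
CC=np.array([553.7,191.3,0])
def incase(X): X=np.array(X)-CC; return np.array([X@EX,X@EY,X[2]])
E
python3 - <<'E'
from h import *
s=arm.get_image("side")
st=arm.read_state();p=st["position"];print("tcp case",incase(p).round(1))
f=lambda x,y:(200+x/4-.4,200+y/4-.4)
for q in [(633,346),(568,350),(568,385),(432,378)]: print(q,incase(onplane(s,*f(*q),p,EY)).round(1))
im=s["image"]; 
E
```

```text
tcp case [-144.4    1.2  122.8]
(633, 346) [-263.9    1.2  122.4]
(568, 350) [-218.5    1.2  126.9]
(568, 385) [-222.5    1.2   87.1]
(432, 378) [-126.5    1.2  114.6]
```

Request:
{"fn": "drive_tool", "kwargs": {"plan": [[[0,0,0.005],0],[[0,0,0.004],0],[[-0.006,0,0],0],[[-0.008,0,0],0],[[-0.008,0,0],0],[[-0.007,0,0],0],[[-0.005,0,0],0],[[0,0,0],0]]}}

```text
clock: 11.48
position: [449.7, 156.1, 113.9]
ee_rot: [-0.169, 0.986, 0.0, 0.0]
contact_force: [-0.2, -0.5, -1.5]
gripper_width: 18.4
```

Request:
{"fn": "drive_tool", "kwargs": {"plan": [[[0,0,-0.004],0],[[0,0,-0.004],0],[[0,0,-0.004],0],[[0,0,-0.004],0],[[0,0,0],0]]}}

```text
clock: 12.1
position: [449.2, 155.9, 130.3]
ee_rot: [-0.169, 0.986, 0.0, -0.0]
contact_force: [1.2, 0.7, -4.6]
gripper_width: 18.6
```

```bash
python3 - <<'E'
from h import *
to(415,142.5,106.5,19.4-180)
p=arm.read_state()["position"];print(incase(p))
d=arm.get_image("side"); crop(d,200,200,400,380,4,"s6.png")
d=arm.get_image("wrist"); crop(d,0,0,560,420,1,"w6.png")
E
```

```text
pos [449.2 155.9 130.3] xyaw -160.55 tilt 0.01 -> tool shift mm [36.7 -1.3 23.8] turn 0.05 w 18.6 F [ 1.2  0.7 -4.6] t 12.1
[-110.3611723     1.34184108  130.30075361]
```

View pics/s6.png

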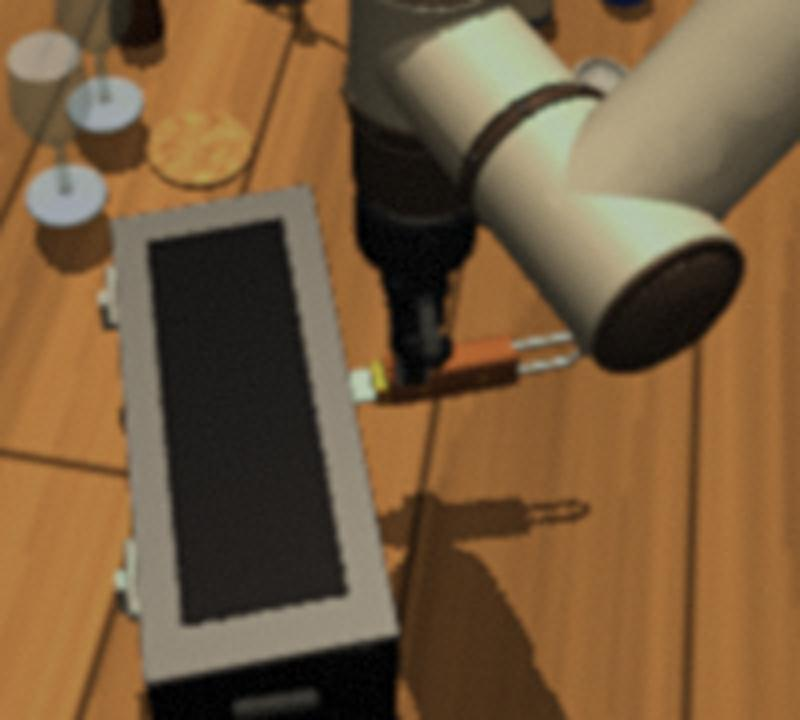

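```bash
python3 - <<'E'
import numpy as np
P=lambda t:np.array([75-(187*np.cos(t)+5.5*np.sin(t)),106+187*np.sin(t)+5.5*np.cos(t)])  # TCP
for t in np.arange(0.1,1.5,0.1): print(round(t,2),P(t).round(1),(P(t+.1)-P(t)).round(1))
E
```

```text
0.1 [-111.6  130.1] [ 2.2 18.4]
0.2 [-109.4  148.5] [ 4.1 18. ]
0.3 [-105.3  166.5] [ 5.9 17.4]
0.4 [-99.4 183.9] [ 7.6 16.6]
0.5 [-91.7 200.5] [ 9.3 15.6]
0.6 [-82.4 216.1] [10.9 14.5]
0.7 [-71.6 230.7] [12.3 13.3]
0.8 [-59.2 244. ] [13.7 11.9]
0.9 [-45.5 255.9] [14.9 10.4]
1.0 [-30.7 266.3] [15.9  8.8]
1.1 [-14.7 275.2] [16.8  7.1]
1.2 [  2.1 282.3] [17.6  5.4]
1.3 [ 19.7 287.7] [18.1  3.6]
1.4 [ 37.8 291.2] [18.5  1.7]
```

Request:
{"fn": "drive_tool", "kwargs": {"plan": [[[-0.0005,0,-0.006],0],[[-0.001,0,-0.006],0],[[-0.001,0,-0.006],0],[[-0.0015,0,-0.006],0],[[-0.0015,0,-0.006],0],[[-0.0015,0,-0.006],0],[[0,0,0],0],[[0,0,0],0]]}}

```text
clock: 13.2
position: [455.8, 158.2, 166.3]
ee_rot: [-0.169, 0.986, -0.0, 0.0]
contact_force: [0.6, 0.1, -4.0]
gripper_width: 16.9
```

```bash
python3 - <<'E'
from h import *
to(415,142.5,106.5,19.4-180)
p=arm.read_state()["position"];print(incase(p))
d=arm.get_image("side"); crop(d,200,200,400,380,4,"s6.png")
E
```

```text
pos [455.8 158.2 166.3] xyaw -160.54 tilt 0.0 -> tool shift mm [43.7 -1.2 59.8] turn 0.06 w 16.9 F [ 0.6  0.1 -4. ] t 13.2
[-103.321406      1.26815514  166.25311953]
```

View pics/s6.png

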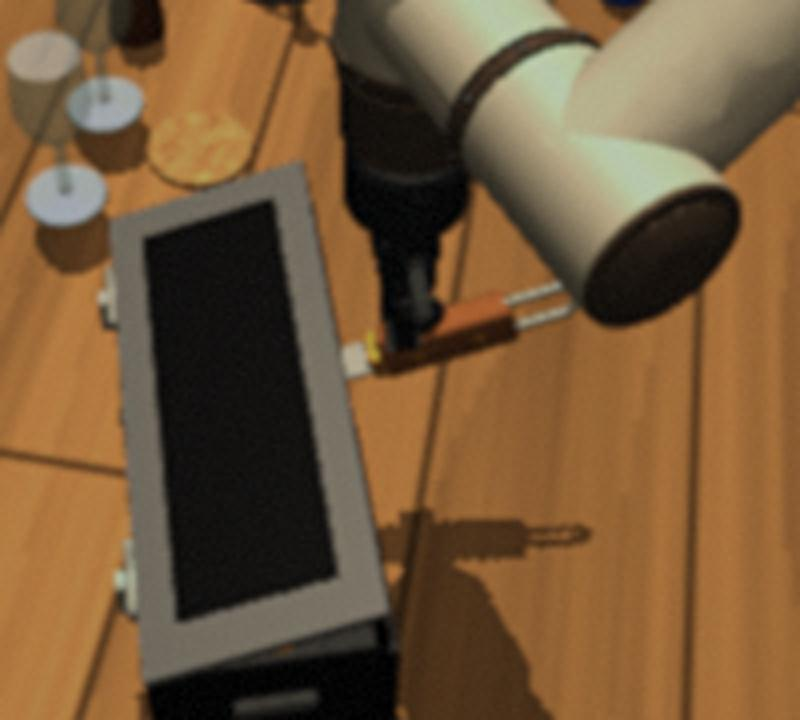

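Request:
{"fn": "drive_tool", "kwargs": {"plan": [[[-0.002,0,-0.006],0],[[-0.002,0,-0.006],0],[[-0.002,0,-0.0055],0],[[-0.0025,0,-0.0055],0],[[-0.0025,0,-0.0055],0],[[-0.0025,0,-0.0055],0],[[0,0,0],0]]}}

```text
clock: 14.12
position: [469.5, 163.2, 201.1]
ee_rot: [-0.169, 0.986, 0.0, 0.001]
contact_force: [-0.1, 0.2, 0.1]
gripper_width: -0.1
```

```bash
python3 - <<'E'
from h import *
to(415,142.5,106.5,19.4-180)
p=arm.read_state()["position"];print(incase(p))
d=arm.get_image("side"); crop(d,200,200,400,380,4,"s6.png")
d=arm.get_image("wrist"); crop(d,0,0,560,420,1,"w6.png")
E
```

```text
pos [469.5 163.2 201.1] xyaw -160.54 tilt 0.14 -> tool shift mm [58.5 -1.4 94.5] turn 0.06 w -0.1 F [-0.1  0.2  0.1] t 14.12
[-88.77470295   1.44499705 201.10328193]
```

View pics/s6.png

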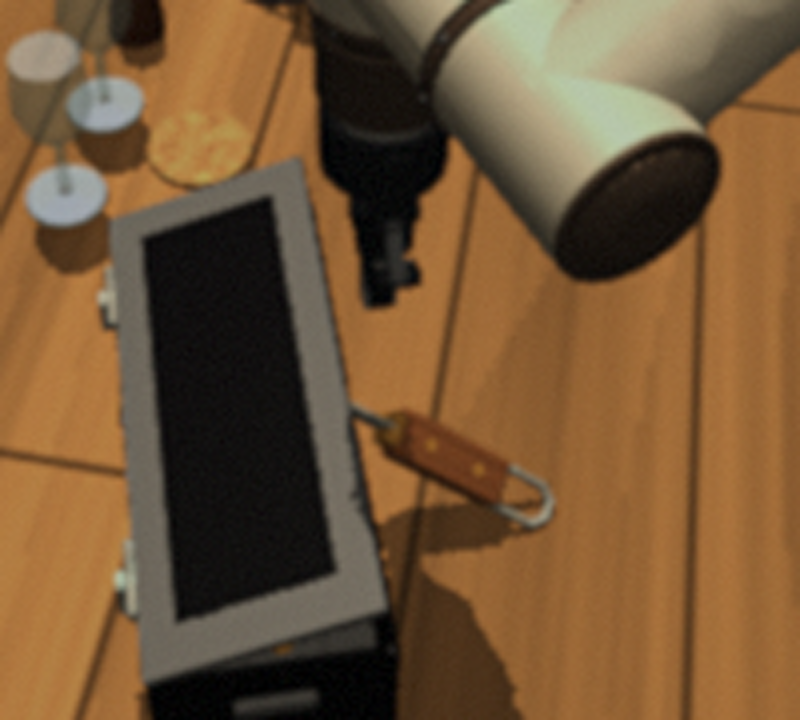

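View pics/w6.png

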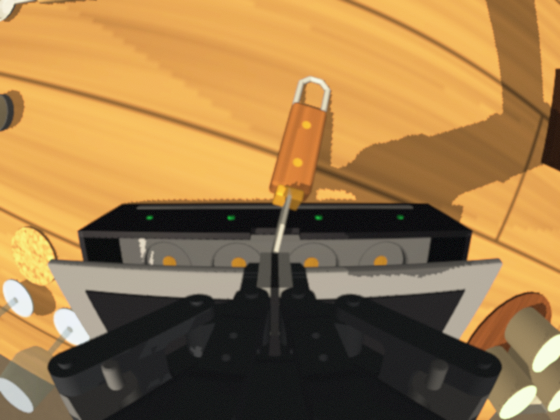

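Request:
{"fn": "drive_tool", "kwargs": {"plan": [[[0,0,-0.01],0],[[0,0,-0.01],0],[[0,0,0],0],[[0,0,0],0]]}}

```text
clock: 14.72
position: [468.5, 162.7, 220.0]
ee_rot: [-0.169, 0.986, 0.0, -0.0]
contact_force: [-0.8, 0.8, 0.1]
gripper_width: -0.1
```

```bash
python3 - <<'E'
from h import *
d=arm.get_image("side"); crop(d,270,260,350,340,8,"s7.png");np.savez("s7.npz",**d)
d=arm.get_image("wrist"); crop(d,150,50,450,300,2.6,"w7.png");np.savez("w7.npz",**d)
E
```

```text
(no output)
```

View pics/s7.png

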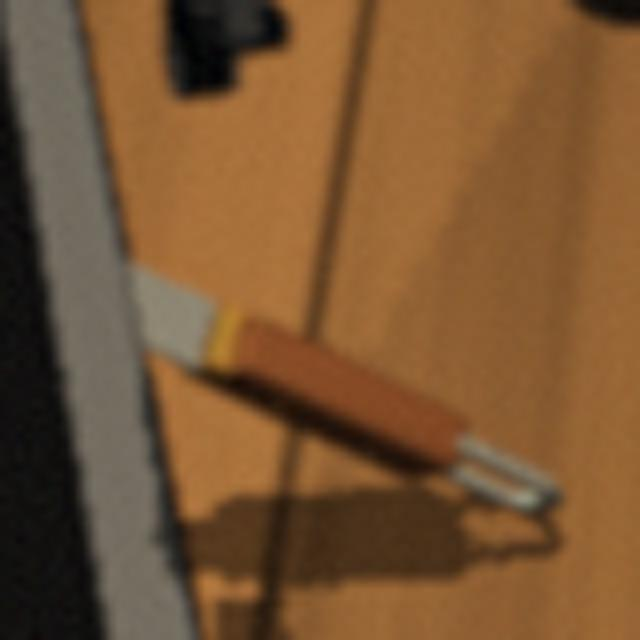

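View pics/w7.png

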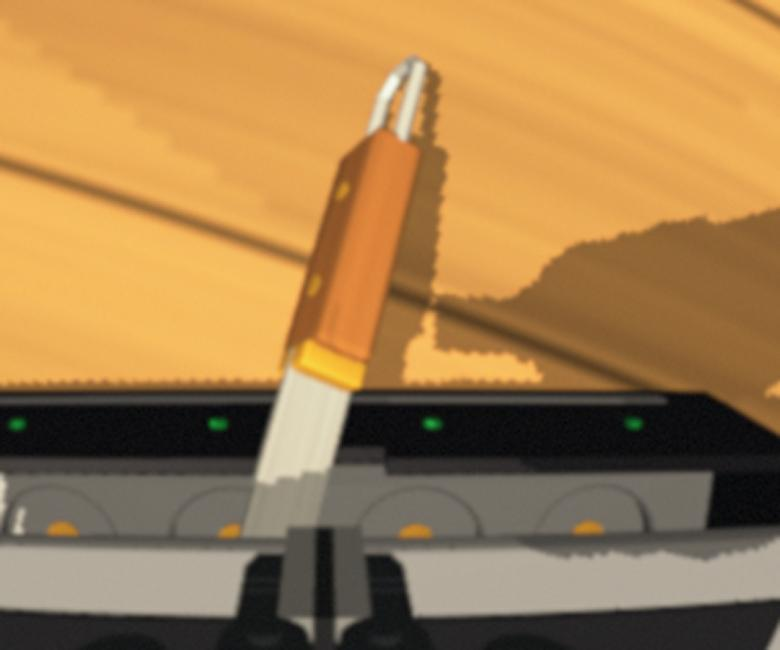

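Request:
{"fn": "drive_tool", "kwargs": {"plan": [[[0,0,0],0],[[0,0,0],0],[[0,0,0],0],[[0,0,0],0],[[0,0,0],0],[[0,0,0],0]]}}

```text
clock: 15.58
position: [468.6, 162.8, 220.0]
ee_rot: [-0.169, 0.986, 0.0, 0.0]
contact_force: [-0.1, -0.1, -0.5]
gripper_width: -0.3
```

```bash
python3 - <<'E'
from h import *
d=arm.get_image("side"); crop(d,270,260,350,340,8,"s7.png");np.savez("s7.npz",**d)
d=arm.get_image("wrist"); crop(d,150,50,450,300,2.6,"w7.png");np.savez("w7.npz",**d)
E
```

```text
(no output)
```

View pics/s7.png

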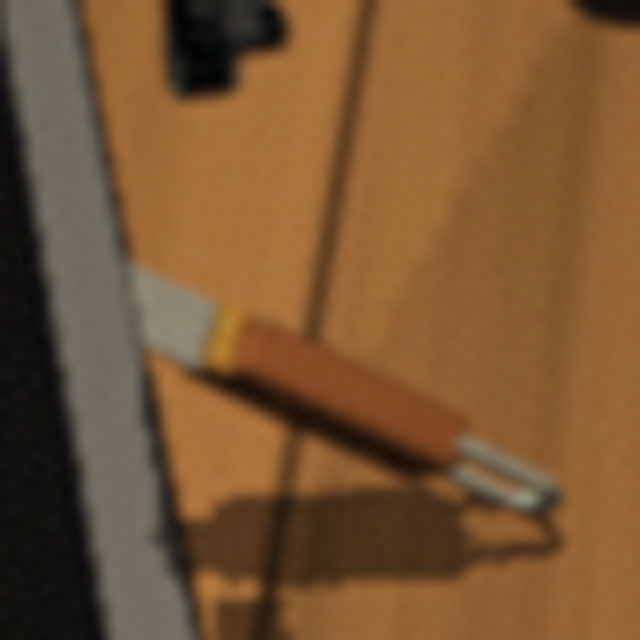

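View pics/w7.png

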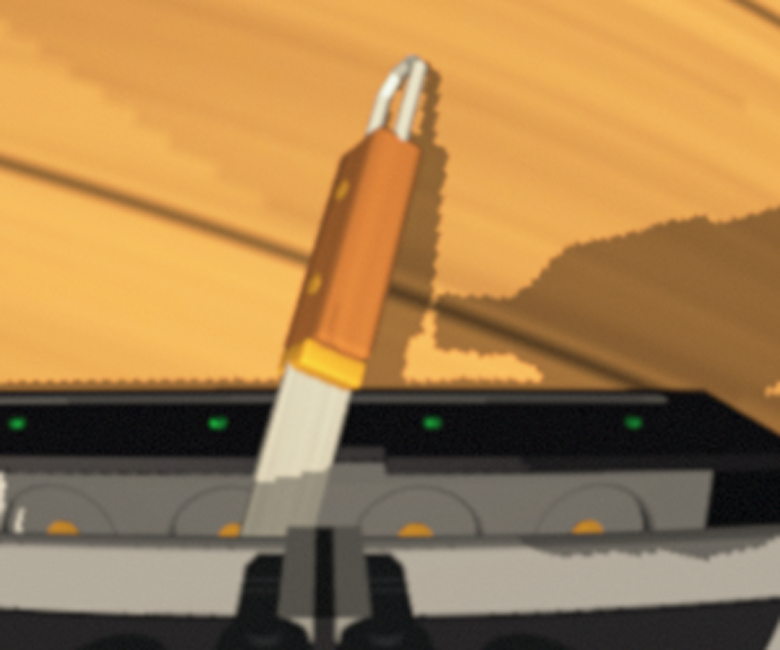

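```bash
cat >> h.py <<'E'
def triw(s,ps,w,pw):
    o1,r1=ray(s,*ps);r1/=np.linalg.norm(r1);o2,r2=wray(w,*pw)
    k=np.linalg.lstsq(np.stack([r1,-r2],1),o2-o1,rcond=None)[0];a=o1+k[0]*r1;b=o2+k[1]*r2
    return (a+b)/2,np.linalg.norm(a-b)
E
python3 - <<'E'
from h import *
s=dict(np.load("s7.npz"));w=dict(np.load("w7.npz"))
S=lambda x,y:(270+x/8-.44,260+y/8-.44);W=lambda x,y:(150+x/2.6-.3,50+y/2.6-.3)
for n,a,b in [("loopend",(553,493),(413,60)),("rear top corner L?",(470,432),(418,150)),("ring top front-left",(244,308),(366,362)),("ring front low",(206,366),(362,388)),("ring",(216,300),(300,345))]:
    X,e=triw(s,S(*a),w,W(*b));print(n,X.round(1),incase(X).round(1),e.round(1))
E
```

```text
loopend [341.  155.1  19.9] [-212.6   36.5   19.9] 1.8
rear top corner L? [375.5 165.3  62.3] [-176.7   34.7   62.3] 4.8
ring top front-left [449.1 167.9 115.3] [-106.4   12.6  115.3] 5.0
ring front low [461.6 173.   87.2] [-92.9  13.3  87.2] 2.4
ring [458.5 148.1  88.8] [-104.1   -9.1   88.8] 10.5
```

```bash
python3 - <<'E'
from h import *
p=CC-136*EX+10*EY;print(p)
to(p[0],p[1],200,-178)
E
```

```text
[422.1001072  155.55831264   0.        ]
pos [468.6 162.8 220. ] xyaw -160.55 tilt 0.0 -> tool shift mm [46.3  8.7 20. ] turn 17.45 w -0.3 F [-0.7 -0.2  0.2] t 15.68
```

Request:
{"fn": "drive_tool", "kwargs": {"plan": [[[0.023,0.0045,0],0],[[0.0235,0.0042,0],0],[[0,0,0.02],8.7],[[0,0,0.02],8.7],[[0,0,0],0],[[0,0,0],0]], "fingers": -1}}

```text
clock: 16.42
position: [422.5, 155.8, 180.8]
ee_rot: [-0.019, 1.0, 0.0, 0.001]
contact_force: [0.4, 0.0, 0.7]
gripper_width: 85.4
```

```bash
python3 - <<'E'
from h import *
to(422.1,155.6,82,-178)
d=arm.get_image("wrist"); crop(d,0,0,560,420,1.4,"w8.png");np.savez("w8.npz",**d)
d=arm.get_image("side"); crop(d,250,240,370,340,6,"s8.png")
E
```

```text
pos [422.5 155.8 180.8] xyaw -177.81 tilt 0.07 -> tool shift mm [ 0.5 -0.2 98.8] turn 0.19 w 85.4 F [0.4 0.  0.7] t 16.43
```

View pics/w8.png

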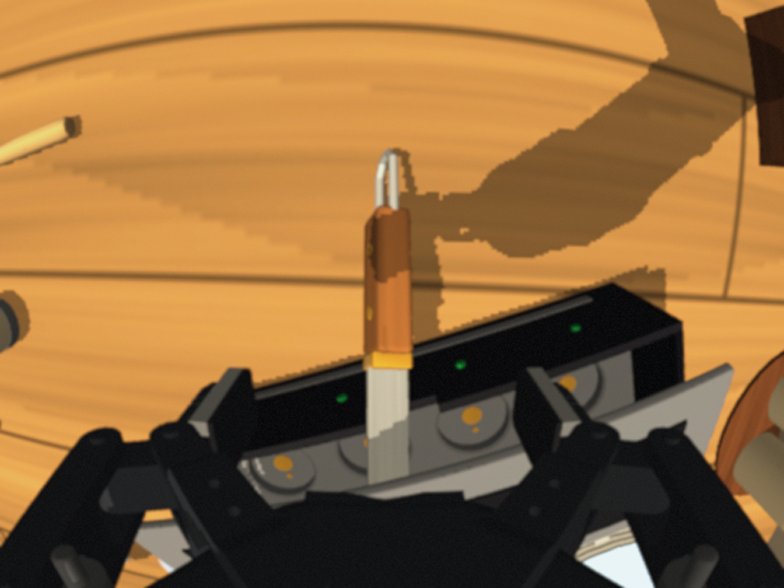

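View pics/s8.png

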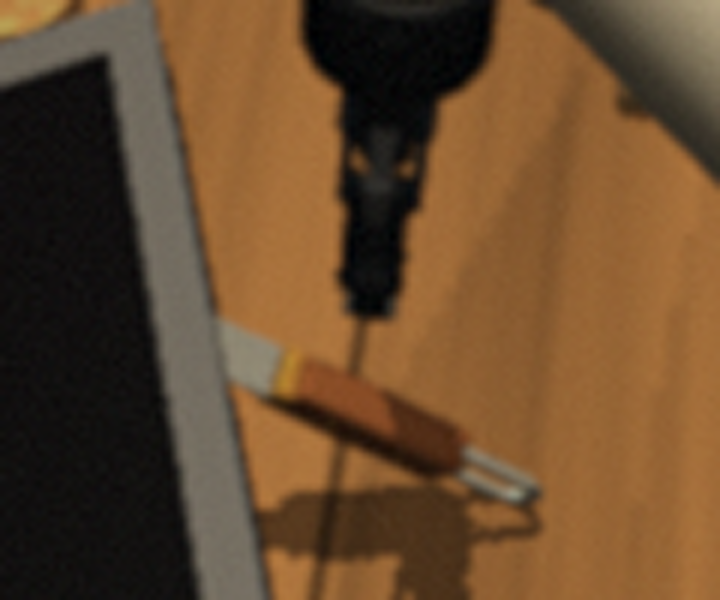

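Request:
{"fn": "drive_tool", "kwargs": {"plan": [[[0,0,0.03],0],[[0,0,0.03],0],[[0,0,0.02],0],[[0,0,0.01],0],[[0,0,0.008],0],[[0,0,0],0]]}}

```text
clock: 17.27
position: [422.1, 155.6, 82.1]
ee_rot: [-0.018, 1.0, 0.0, 0.0]
contact_force: [0.2, 0.4, 0.5]
gripper_width: 85.4
```

```bash
python3 - <<'E'
from h import *
to(422.1,155.6,82,-178)
d=arm.get_image("wrist"); crop(d,0,0,560,420,1.4,"w9.png")
d=arm.get_image("side"); crop(d,250,240,370,340,6,"s9.png")
E
```

```text
pos [422.1 155.6  82.1] xyaw -177.93 tilt 0.01 -> tool shift mm [-0.   0.   0.1] turn 0.07 w 85.4 F [0.2 0.4 0.5] t 17.27
```

View pics/w9.png

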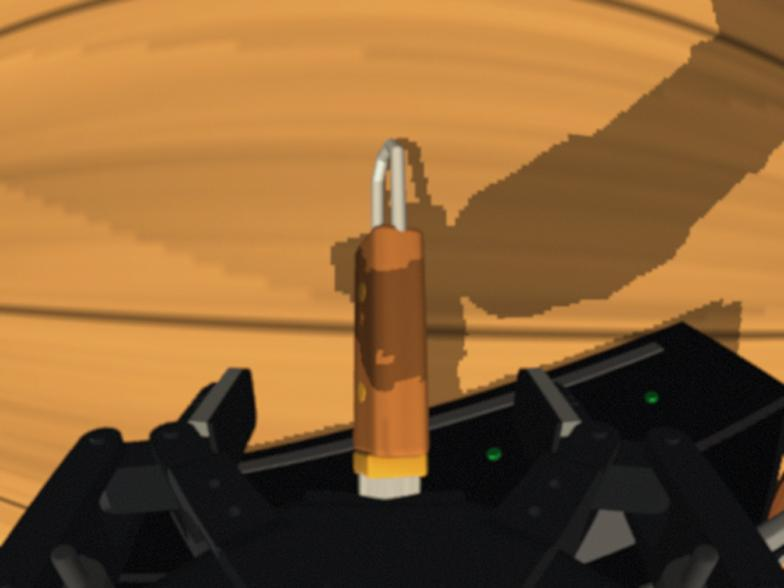

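View pics/s9.png

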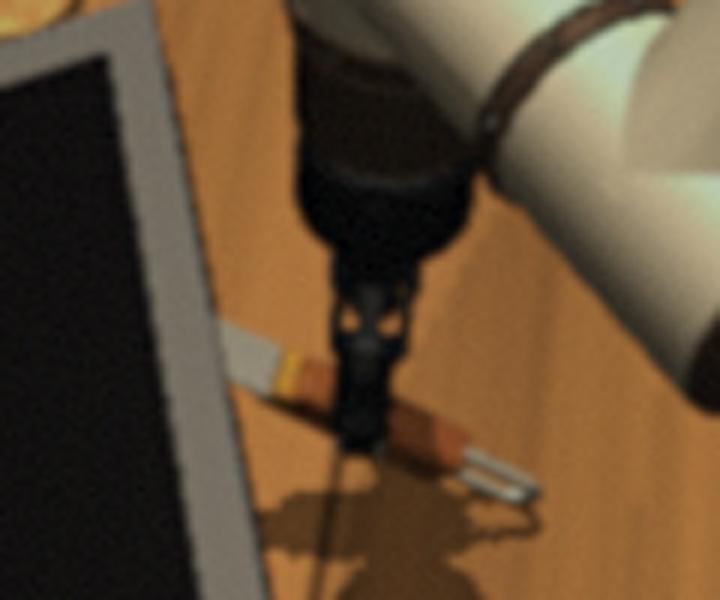

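Request:
{"fn": "drive_tool", "kwargs": {"plan": [[[0,0,0],0],[[0,0,0],0],[[0,0,0],0],[[0,0,0],0],[[0,0,0],0],[[0,0,0],0]], "fingers": 1}}

```text
clock: 18.12
position: [421.7, 155.3, 82.1]
ee_rot: [-0.018, 1.0, -0.0, -0.0]
contact_force: [-0.9, -1.0, 2.3]
gripper_width: 0.1
```

```bash
python3 - <<'E'
from h import *
to(422.1,155.6,82,-178)
d=arm.get_image("wrist"); crop(d,0,0,560,420,1.4,"w9.png")
d=arm.get_image("side"); crop(d,250,240,370,340,6,"s9.png");np.savez("s9.npz",**d)
E
```

```text
pos [421.7 155.3  82.1] xyaw -177.95 tilt 0.03 -> tool shift mm [-0.4  0.3  0.1] turn 0.05 w 0.1 F [-0.9 -1.   2.3] t 18.12
```

View pics/w9.png

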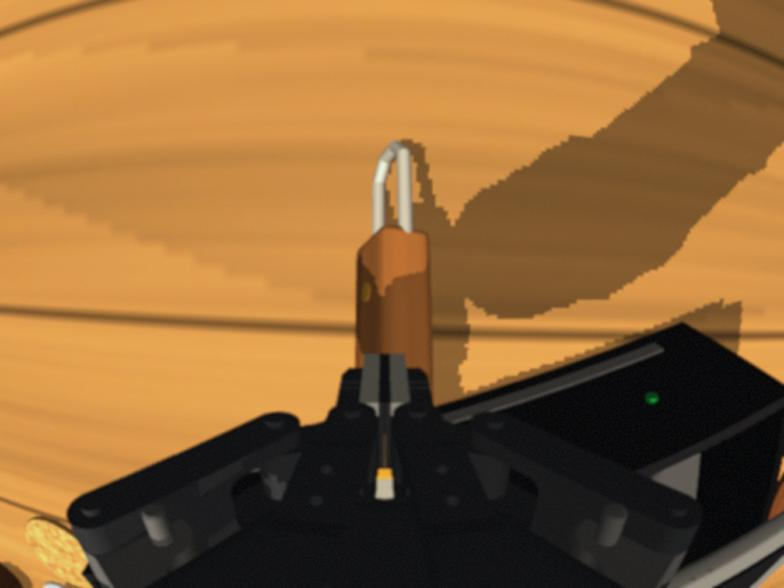

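View pics/s9.png

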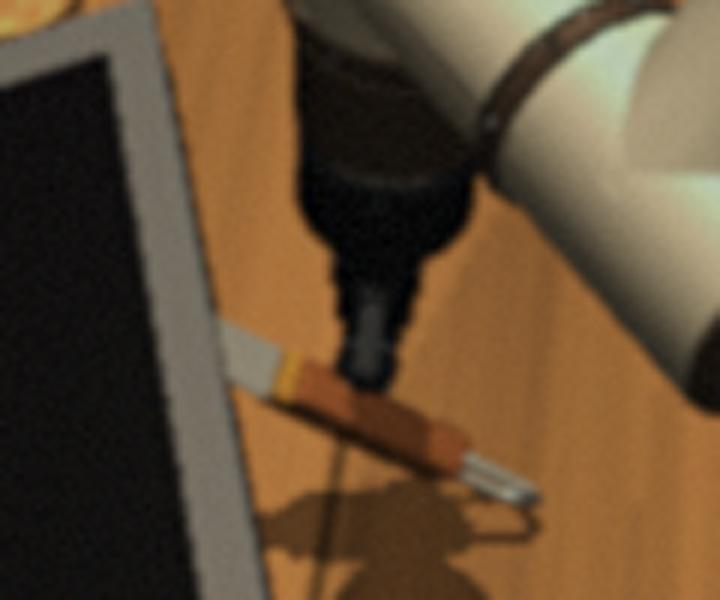

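```bash
python3 - <<'E'
from h import *
s=dict(np.load("s9.npz"));st=arm.read_state();p=st["position"]
pr=[proj(s,[p[0],p[1],z]) for z in (57,70,82,95)]
for z,q in zip((57,70,82,95),pr): print(z,((q-[250,240])*6).round(0))
S=lambda x,y:(250+x/6-.4,240+y/6-.4)
# blade vertical plane yaw ~2 deg through mid handle
for n,q in [("loopend",(535,495)),("rear top",(470,445)),("rear bot",(430,474)),("ring top",(305,355)),("ring bottom",(275,398)),("blade at lid",(222,350))]:
    X=onplane(s,*S(*q),p,[-np.sin(np.radians(2)),np.cos(np.radians(2)),0]);print(n,X.round(1),incase(X).round(1))
E
```

```text
57 [365. 413.]
70 [367. 397.]
82 [368. 381.]
95 [369. 364.]
loopend [341.1 152.5  11. ] [-213.4   34.    11. ]
rear top [373.9 153.6  44.4] [-182.1   24.2   44.4]
rear bot [390.5 154.2  16.7] [-166.2   19.2   16.7]
ring top [451.8 156.4  97.1] [-107.7    0.9   97.1]
ring bottom [464.6 156.8  61.2] [-95.5  -2.9  61.2]
blade at lid [489.4 157.7  92.8] [-71.9 -10.3  92.8]
```

```bash
python3 - <<'E'
from h import *
s=dict(np.load("s9.npz"))
for dy in (-50,-43,43,50):
  for z in (150,160,170,180): print(dy,z,((proj(s,[422.5,155.8+dy,z])-[250,240])*6).round(0))
E
```

```text
-50 150 [389. 200.]
-50 160 [390. 186.]
-50 170 [391. 171.]
-50 180 [392. 157.]
-43 150 [386. 212.]
-43 160 [388. 198.]
-43 170 [389. 183.]
-43 180 [390. 169.]
43 150 [360. 371.]
43 160 [361. 357.]
43 170 [362. 343.]
43 180 [363. 328.]
50 150 [357. 385.]
50 160 [358. 371.]
50 170 [360. 356.]
50 180 [361. 342.]
```

Request:
{"fn": "drive_tool", "kwargs": {"plan": [[[0,0,-0.03],0],[[0,0,-0.04],0],[[0,0,-0.03],0],[[0,0,0],0],[[0,0,0],0]]}}

```text
clock: 18.85
position: [421.4, 155.2, 181.3]
ee_rot: [-0.018, 1.0, -0.0, -0.001]
contact_force: [1.0, -0.7, -0.6]
gripper_width: 0.4
```

```bash
python3 - <<'E'
from h import *
to(422.1,155.6,82,-178)
p=arm.read_state()["position"]
d=arm.get_image("wrist"); crop(d,0,0,560,420,1.4,"w10.png")
s=arm.get_image("side"); crop(s,250,220,370,320,6,"s10.png");np.savez("s10.npz",**s)
for z in (-25,-12,0): print(z,((proj(s,[p[0],p[1],p[2]+z])-[250,220])*6).round(0))
E
```

```text
pos [421.4 155.2 181.3] xyaw -177.97 tilt 0.06 -> tool shift mm [-0.9  0.4 99.3] turn 0.03 w 0.4 F [ 1.  -0.7 -0.6] t 18.85
-25 [377. 400.]
-12 [378. 381.]
0 [380. 364.]
```

View pics/w10.png

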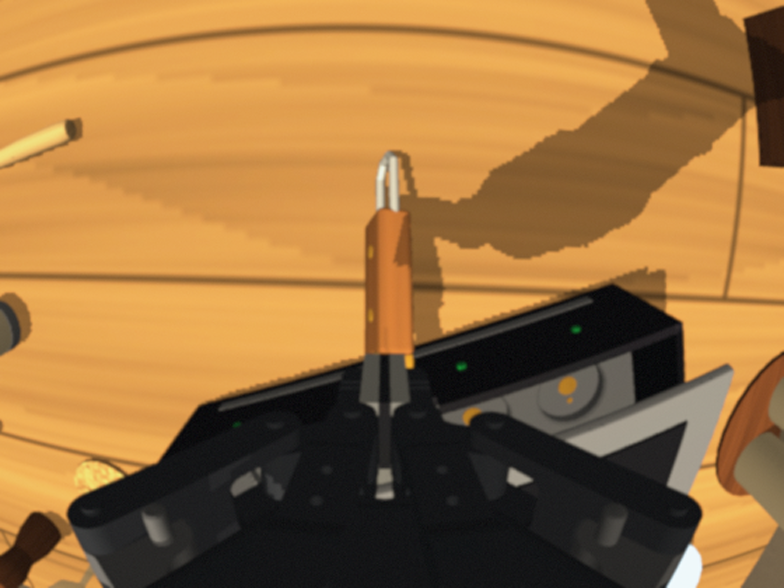

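View pics/s10.png

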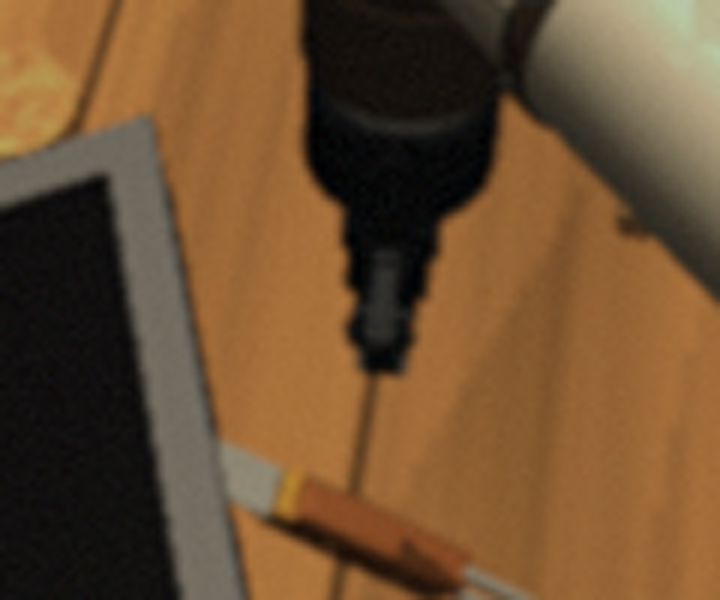

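Request:
{"fn": "drive_tool", "kwargs": {"plan": [[[0,0.002,0.02],0],[[0,0,0.03],0],[[0,0,0.03],0],[[0,0,0.03],0],[[0,0,0.015],0],[[0,0,0.01],0],[[0,0,0],0]], "fingers": -1}}

```text
clock: 19.82
position: [421.4, 157.1, 46.1]
ee_rot: [-0.018, 1.0, -0.001, -0.001]
contact_force: [-0.4, 0.2, 0.3]
gripper_width: 85.0
```

Request:
{"fn": "drive_tool", "kwargs": {"plan": [[[0,0,0],0],[[0,0,0],0],[[0,0,0],0],[[0,0,0],0],[[0,0,0],0],[[0,0,0],0]], "fingers": 1}}

```text
clock: 20.58
position: [422.3, 158.3, 47.3]
ee_rot: [-0.018, 1.0, 0.001, 0.001]
contact_force: [-1.5, 4.2, 1.4]
gripper_width: 21.2
```

```bash
python3 - <<'E'
from h import *
to(422.1,155.6,82,-178)
d=arm.get_image("wrist"); crop(d,0,0,560,420,1.4,"w9.png")
d=arm.get_image("side"); crop(d,250,240,370,340,6,"s9.png");np.savez("s9.npz",**d)
E
```

```text
pos [422.3 158.3  47.3] xyaw -177.9 tilt 0.1 -> tool shift mm [  0.3  -2.6 -34.7] turn 0.1 w 21.2 F [-1.5  4.2  1.4] t 20.57
```

View pics/w9.png

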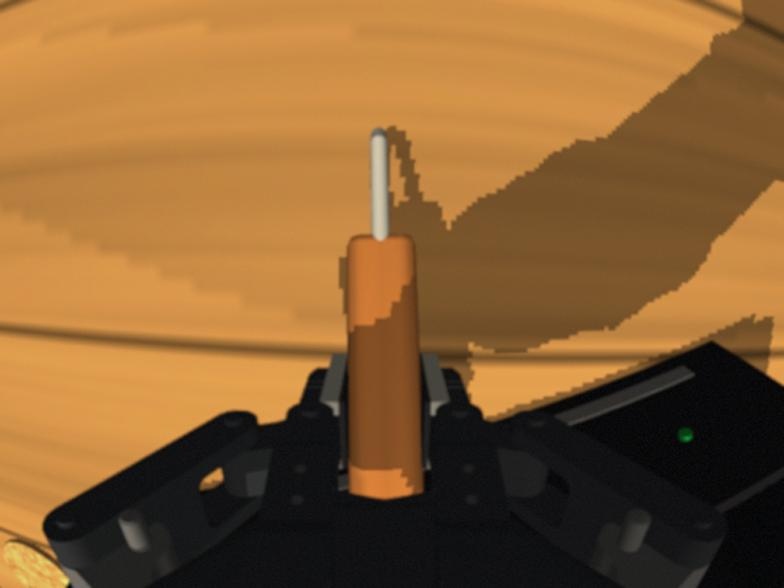

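View pics/s9.png

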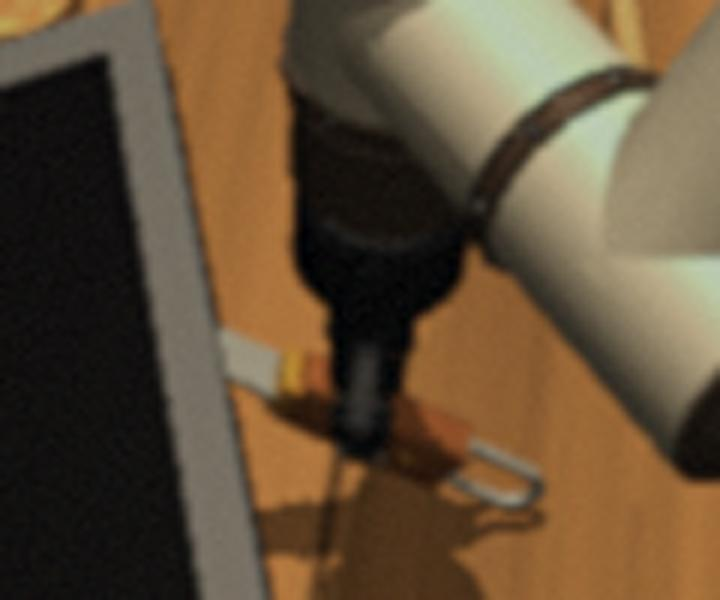

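Request:
{"fn": "drive_tool", "kwargs": {"plan": [[[0,0,-0.004],0],[[0,0,-0.004],0],[[0,0,-0.004],0],[[-0.001,0,-0.005],0],[[-0.001,0,-0.005],0],[[0,0,0],0]]}}

```text
clock: 21.42
position: [422.7, 156.4, 68.6]
ee_rot: [-0.017, 1.0, -0.001, -0.001]
contact_force: [-0.4, -3.5, -3.3]
gripper_width: 20.9
```

```bash
python3 - <<'E'
from h import *
to(422.1,155.6,82,-178)
d=arm.get_image("side"); crop(d,200,200,370,340,4.5,"s9.png");np.savez("s9.npz",**d)
E
```

```text
pos [422.7 156.4  68.6] xyaw -178.04 tilt 0.18 -> tool shift mm [  0.7  -0.8 -13.4] turn -0.04 w 20.9 F [-0.4 -3.5 -3.3] t 21.43
```

View pics/s9.png

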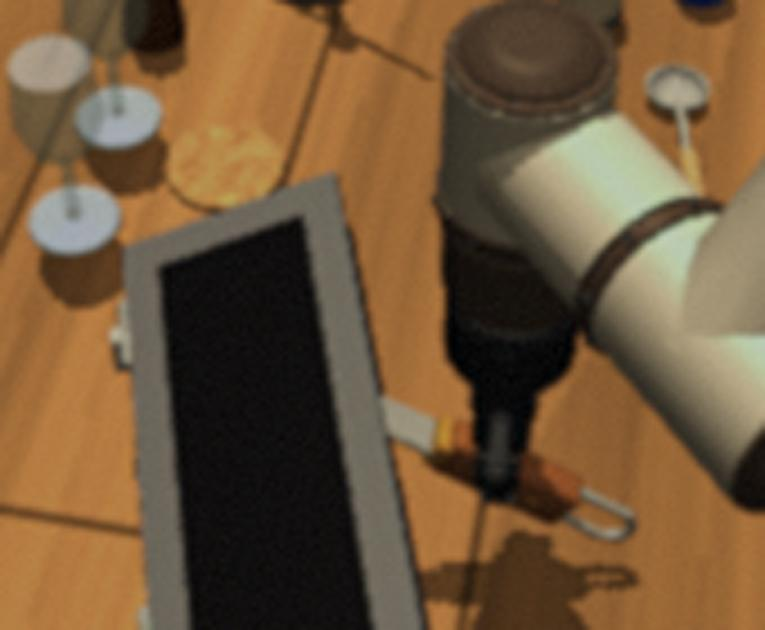

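Request:
{"fn": "drive_tool", "kwargs": {"plan": [[[-0.002,0,-0.005],0],[[-0.002,0,-0.006],0],[[-0.002,0,-0.006],0],[[-0.002,0,-0.006],0],[[-0.002,0,-0.006],0],[[0,0,0],0]]}}

```text
clock: 22.22
position: [434.7, 158.3, 98.9]
ee_rot: [-0.018, 1.0, 0.001, 0.001]
contact_force: [-1.1, 0.2, -3.7]
gripper_width: 21.3
```

```bash
python3 - <<'E'
from h import *
to(422.1,155.6,82,-178)
d=arm.get_image("side"); crop(d,200,200,370,340,4.5,"s9.png");np.savez("s9.npz",**d)
E
```

```text
pos [434.7 158.3  98.9] xyaw -177.94 tilt 0.14 -> tool shift mm [12.7 -2.3 16.9] turn 0.06 w 21.3 F [-1.1  0.2 -3.7] t 22.23
```

View pics/s9.png

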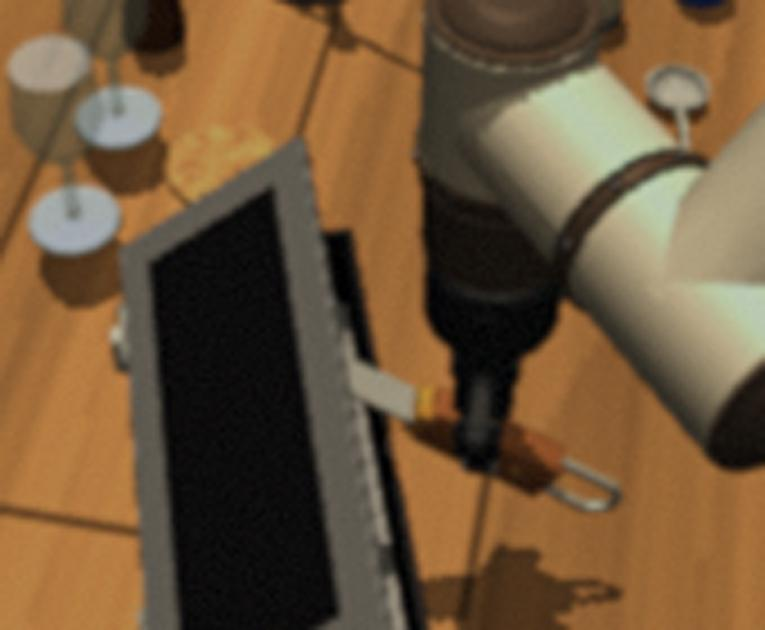

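Request:
{"fn": "drive_tool", "kwargs": {"plan": [[[-0.004,0.001,-0.006],0],[[-0.004,0.001,-0.006],0],[[-0.004,0.001,-0.006],0],[[-0.005,0.0015,-0.005],0],[[-0.005,0.0015,-0.005],0],[[-0.005,0.0015,-0.005],0],[[0,0,0],0]]}}

```text
clock: 23.15
position: [461.8, 166.8, 131.8]
ee_rot: [-0.018, 1.0, 0.0, 0.001]
contact_force: [-1.2, -1.5, -3.0]
gripper_width: 21.1
```

```bash
python3 - <<'E'
from h import *
to(422.1,155.6,82,-178)
d=arm.get_image("side"); crop(d,200,180,370,320,4.5,"s9.png");np.savez("s9.npz",**d)
E
```

```text
pos [461.8 166.8 131.8] xyaw -177.96 tilt 0.14 -> tool shift mm [40.1 -9.8 49.7] turn 0.04 w 21.1 F [-1.2 -1.5 -3. ] t 23.15
```

View pics/s9.png

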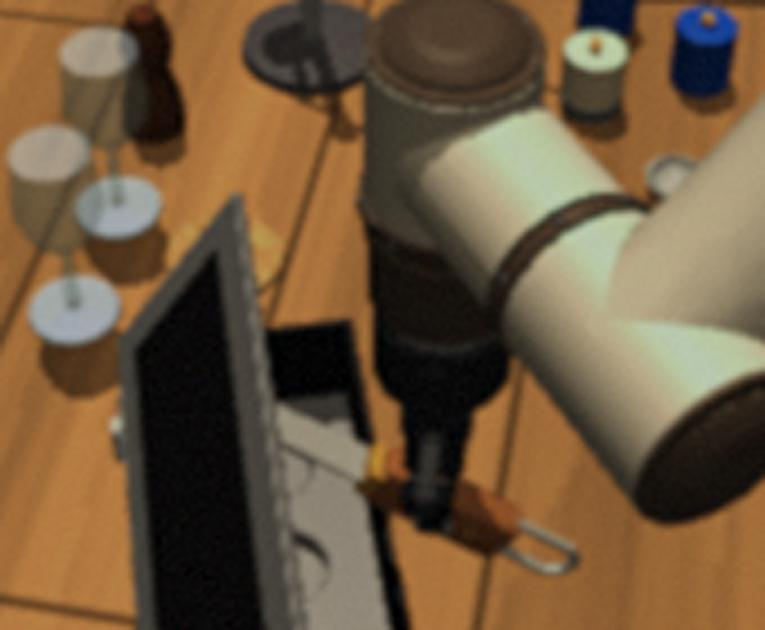

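Request:
{"fn": "drive_tool", "kwargs": {"plan": [[[-0.006,0.002,-0.004],0],[[-0.006,0.002,-0.004],0],[[-0.006,0.002,-0.003],0],[[-0.007,0.002,-0.003],0],[[-0.007,0.002,-0.002],0],[[-0.007,0.002,-0.001],0],[[0,0,0],0]]}}

```text
clock: 24.08
position: [500.9, 180.6, 148.6]
ee_rot: [-0.018, 1.0, 0.001, 0.002]
contact_force: [-0.6, 0.0, -1.6]
gripper_width: 21.0
```

```bash
python3 - <<'E'
from h import *
to(422.1,155.6,82,-178)
d=arm.get_image("side"); crop(d,200,180,370,320,4.5,"s9.png");np.savez("s9.npz",**d)
d=arm.get_image("wrist"); crop(d,0,0,560,420,1.4,"w9.png")
E
```

```text
pos [500.9 180.6 148.6] xyaw -177.92 tilt 0.21 -> tool shift mm [ 79.8 -22.2  66.3] turn 0.08 w 21.0 F [-0.6  0.  -1.6] t 24.07
```

View pics/s9.png

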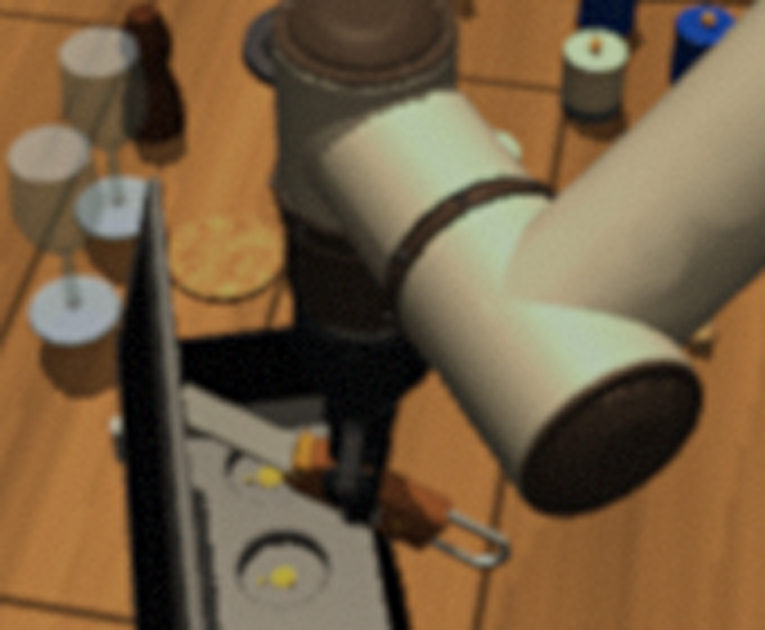

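View pics/w9.png

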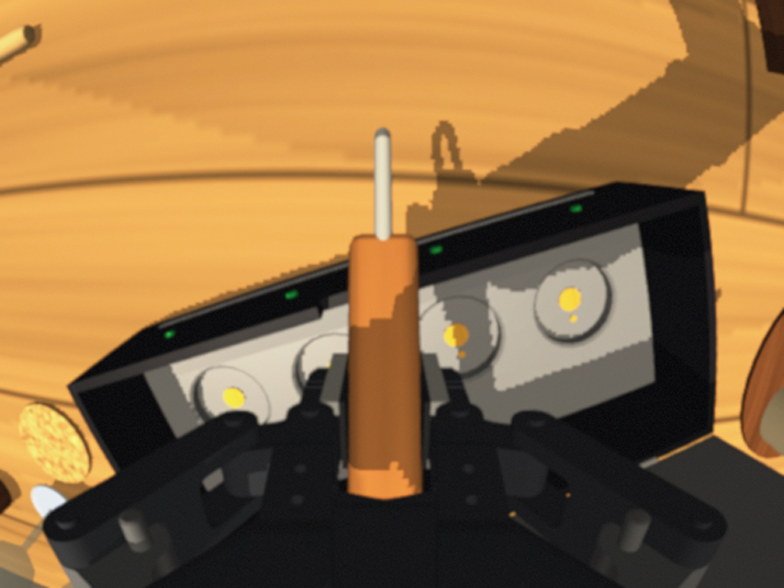

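Request:
{"fn": "drive_tool", "kwargs": {"plan": [[[0.01,0,-0.002],0],[[0.015,0,-0.02],0],[[0.015,0,-0.04],0],[[0.01,0,-0.04],0],[[0,-0.03,-0.01],0],[[0,-0.045,0],0],[[0,-0.05,0],0],[[0,-0.05,0],0],[[0,-0.045,0],0],[[0,0,0],0]]}}

```text
clock: 25.42
position: [456.4, -44.0, 260.3]
ee_rot: [-0.016, 1.0, -0.0, 0.001]
contact_force: [0.2, 0.0, -1.9]
gripper_width: 21.1
```

```bash
python3 - <<'E'
from h import *
to(450,-40,60,-178)
d=arm.get_image("side"); crop(d,200,120,400,300,4,"s11.png");np.savez("s11.npz",**d)
d=arm.get_image("top"); crop(d,120,110,460,310,2.3,"t11.png");np.savez("t11.npz",**d)
E
```

```text
pos [456.4 -44.  260.3] xyaw -178.17 tilt 0.07 -> tool shift mm [  6.6   4.2 200.3] turn -0.17 w 21.1 F [ 0.2  0.  -1.9] t 25.43
```

View pics/s11.png

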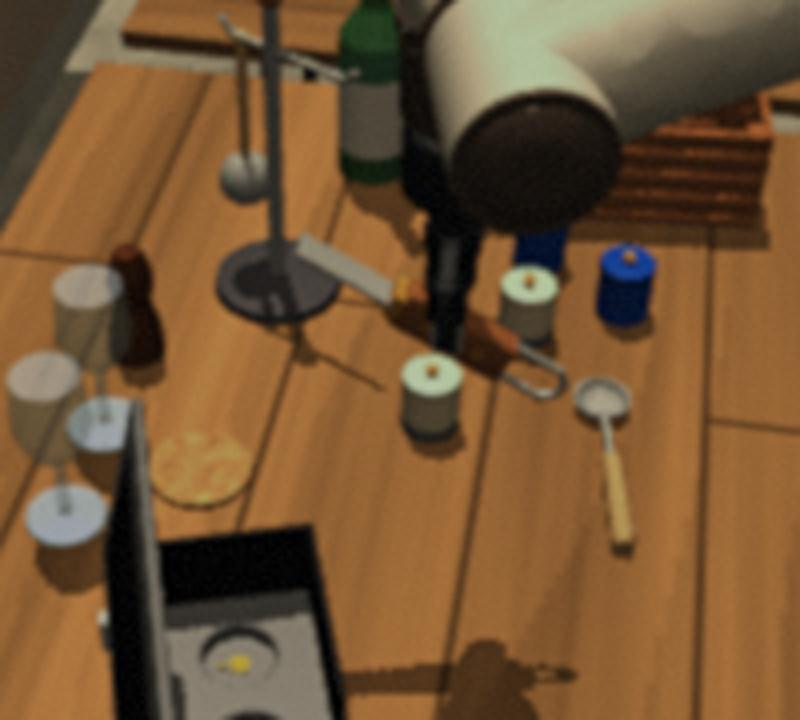

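View pics/t11.png

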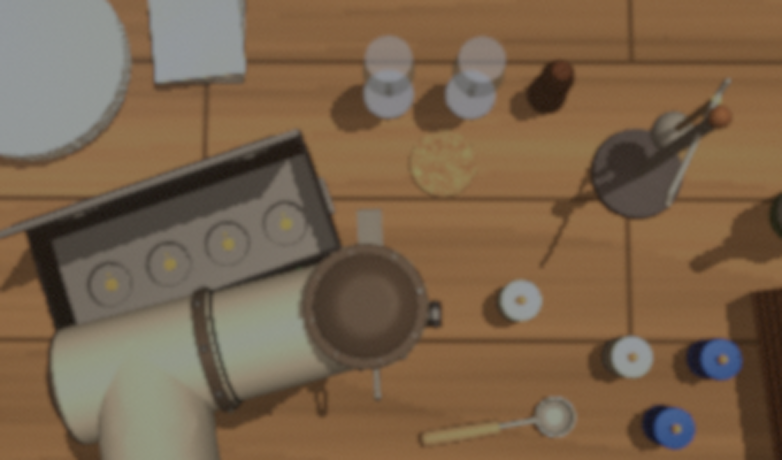

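Request:
{"fn": "drive_tool", "kwargs": {"plan": [[[0,0,0.04],0],[[0,0,0.06],0],[[0,0,0.06],0],[[0,0,0.03],0],[[0,0,0.008],0],[[0,0,0.006],0],[[0,0,0.006],0],[[0,0,0.006],0],[[0,0,0],0]]}}

```text
clock: 26.65
position: [459.2, -41.8, 45.5]
ee_rot: [-0.019, 1.0, -0.0, 0.002]
contact_force: [1.7, -0.4, 4.0]
gripper_width: 21.1
```

```bash
python3 - <<'E'
from h import *
to(450,-40,60,-178)
d=arm.get_image("side"); crop(d,260,200,400,300,5,"s11.png");np.savez("s11.npz",**d)
E
```

```text
pos [459.2 -41.8  45.5] xyaw -177.85 tilt 0.25 -> tool shift mm [  9.    2.1 -14.6] turn 0.15 w 21.1 F [ 1.7 -0.4  4. ] t 26.65
```

View pics/s11.png

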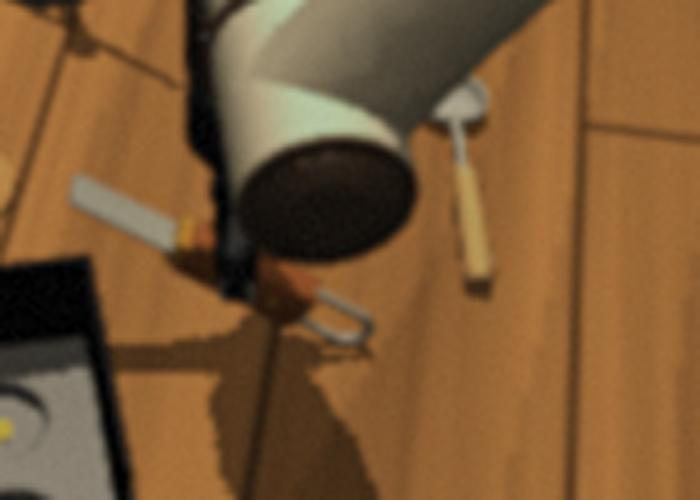

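Contact with the table begins (4 N). I press on slowly to level the blade.

Request:
{"fn": "drive_tool", "kwargs": {"plan": [[[0,0,0.005],0],[[0,0,0.005],0],[[0,0,0.005],0],[[0,0,0.005],0],[[0,0,0],0]]}}

```text
clock: 27.32
position: [462.0, -40.9, 26.5]
ee_rot: [-0.019, 1.0, 0.001, 0.005]
contact_force: [2.5, 0.8, 8.8]
gripper_width: 21.1
```

Request:
{"fn": "drive_tool", "kwargs": {"plan": [[[0,0,0.004],0],[[0,0,0.004],0],[[0,0,0.003],0],[[0,0,0],0]]}}

```text
clock: 27.82
position: [461.3, -41.0, 15.1]
ee_rot: [-0.019, 1.0, 0.001, 0.004]
contact_force: [4.1, 0.6, 7.6]
gripper_width: 21.0
```

```bash
python3 - <<'E'
from h import *
to(450,-40,60,-178)
d=arm.get_image("side"); crop(d,260,200,400,300,5,"s11.png");np.savez("s11.npz",**d)
E
```

```text
pos [461.3 -41.   15.1] xyaw -177.85 tilt 0.5 -> tool shift mm [ 10.8   1.5 -45. ] turn 0.15 w 21.0 F [4.1 0.6 7.6] t 27.82
```

View pics/s11.png

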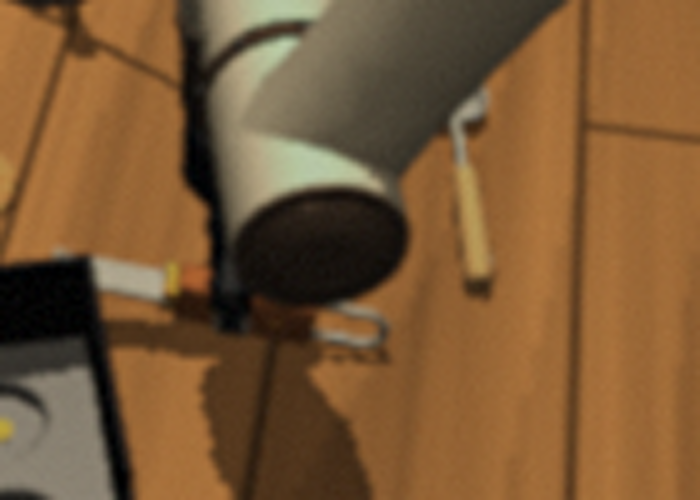

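Request:
{"fn": "drive_tool", "kwargs": {"plan": [[[0,0,0.003],0],[[0,0,0],0],[[0,0,-0.02],0],[[0,0,-0.05],0],[[0,0,-0.06],0],[[0,0,-0.06],0],[[0,0,-0.06],0],[[0,0,-0.03],0],[[0,0,0],0],[[0,0,0],0]]}}

```text
clock: 29.12
position: [456.0, -41.9, 288.6]
ee_rot: [-0.018, 1.0, 0.0, -0.001]
contact_force: [-0.0, -1.6, -1.5]
gripper_width: 21.1
```

```bash
python3 - <<'E'
from h import *
to(450,-40,290,-115.5)
d=arm.get_image("side"); crop(d,260,120,400,240,5,"s12.png");np.savez("s12.npz",**d)
d=arm.get_image("wrist"); crop(d,0,0,560,420,1.4,"w12.png");np.savez("w12.npz",**d)
E
```

```text
pos [456.  -41.9 288.6] xyaw -177.97 tilt 0.14 -> tool shift mm [ 5.9  2.1 -1.4] turn -62.47 w 21.1 F [-0.  -1.6 -1.5] t 29.12
```

View pics/s12.png

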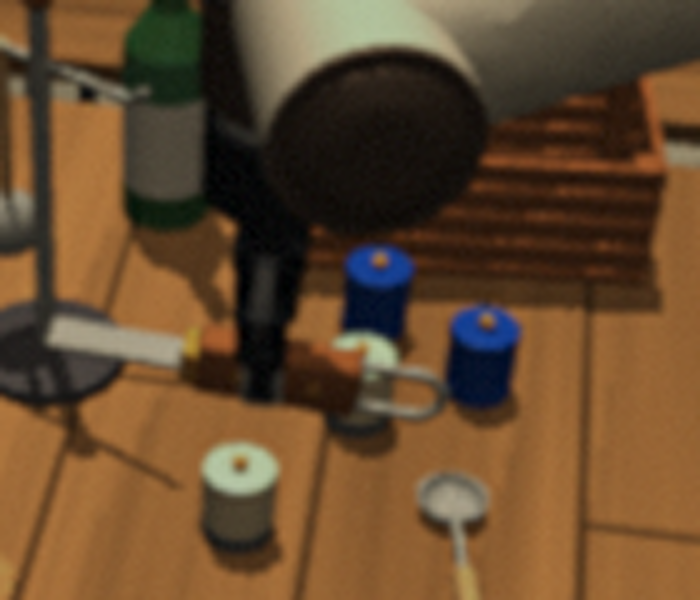

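View pics/w12.png

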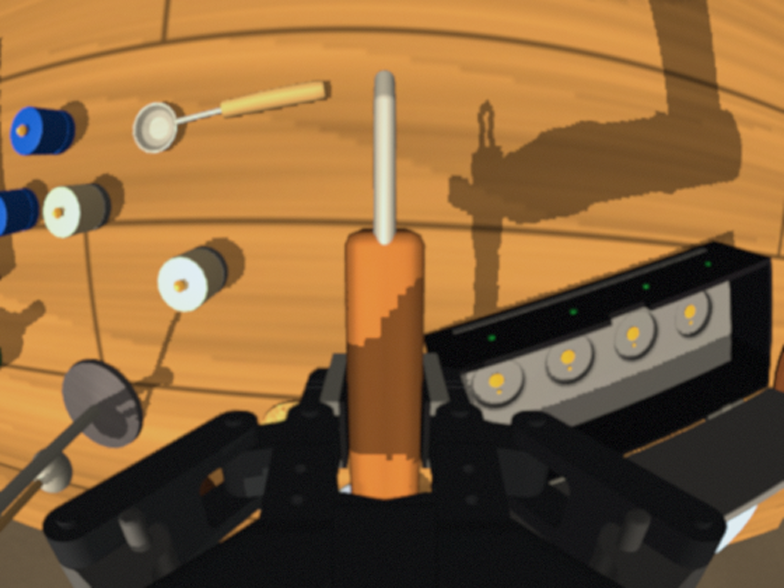

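Now the blade is almost level; I measure the loop relative to the TCP (loop end (442,391), handle rear (362,385), tip (50,330) in the side crop).

```bash
python3 - <<'E'
from h import *
s=dict(np.load("s12.npz"));p=arm.read_state()["position"];y=np.radians(2.0)
n=[-np.sin(y),np.cos(y),0];u=np.array([np.cos(y),np.sin(y),0])
S=lambda x,y:(260+x/5-.4,120+y/5-.4)
for nm,q in [("loop end outer",(446,390)),("loop top",(420,370)),("loop bot",(420,415)),("tip",(50,332)),("handle rear top",(364,365)),("handle rear bot",(330,412)),("ring",(194,343)),("loop inner far",(433,392))]:
    X=onplane(s,*S(*q),p,n);print(nm,"along",((X-p)@u).round(1),"dz",(X[2]-p[2]).round(1))
w=dict(np.load("w12.npz"))
for z in (p[2]+10,): print("wrist loop end",(won(w,385/1.4,72/1.4,z)-p)@np.array([u,n,[0,0,1]]).T)
E
```

```text
loop end outer along -97.5 dz 12.4
loop top along -82.4 dz 24.4
loop bot along -85.6 dz -7.0
tip along 117.8 dz 25.6
handle rear top along -52.7 dz 24.0
handle rear bot along -37.0 dz -11.3
ring along 39.0 dz 27.7
loop inner far along -90.8 dz 10.1
wrist loop end [-9.96794057e+01  2.07599076e-02  1.00000000e+01]
```

Request:
{"fn": "drive_tool", "kwargs": {"plan": [[[0,0,0],-10.4],[[0,0,0],-10.4],[[0,0,0],-10.4],[[0,0,0],-10.4],[[0,0,0],-10.4],[[0,0,0],-10.4],[[0,0,0],0],[[0,0,0],0]]}}

```text
clock: 30.22
position: [456.8, -41.9, 289.3]
ee_rot: [-0.532, 0.847, 0.0, -0.001]
contact_force: [-0.1, 0.5, -1.4]
gripper_width: 21.0
```

```bash
python3 - <<'E'
from h import *
to(574,-270.7,262.5,-115.5)
E
```

```text
pos [456.8 -41.9 289.3] xyaw -115.69 tilt 0.09 -> tool shift mm [ 155.3 -204.9   26.6] turn -0.19 w 21.0 F [-0.1  0.5 -1.4] t 30.23
```

Request:
{"fn": "drive_tool", "kwargs": {"plan": [[[0.02,-0.027,0],0],[[0.028,-0.037,0],0],[[0.028,-0.037,0],0],[[0.028,-0.037,0],0],[[0.028,-0.037,0],0],[[0.023,-0.03,0.01],0],[[0,0,0.016],0],[[0,0,0],0],[[0,0,0],0]]}}

```text
clock: 31.35
position: [575.1, -269.4, 264.7]
ee_rot: [-0.534, 0.846, -0.0, 0.0]
contact_force: [0.8, 0.1, -0.7]
gripper_width: 21.4
```

```bash
python3 - <<'E'
from h import *
to(574,-270.7,262.5,-115.5)
d=arm.get_image("side"); crop(d,230,90,350,200,6,"s13.png");np.savez("s13.npz",**d)
d=arm.get_image("top"); crop(d,330,120,460,240,6,"t13.png");np.savez("t13.npz",**d)
d=arm.get_image("wrist"); crop(d,0,0,560,420,1.4,"w13.png");np.savez("w13.npz",**d)
E
```

```text
pos [ 575.1 -269.4  264.7] xyaw -115.51 tilt 0.04 -> tool shift mm [1.6 0.4 2.2] turn -0.01 w 21.4 F [ 0.8  0.1 -0.7] t 31.35
```

View pics/s13.png

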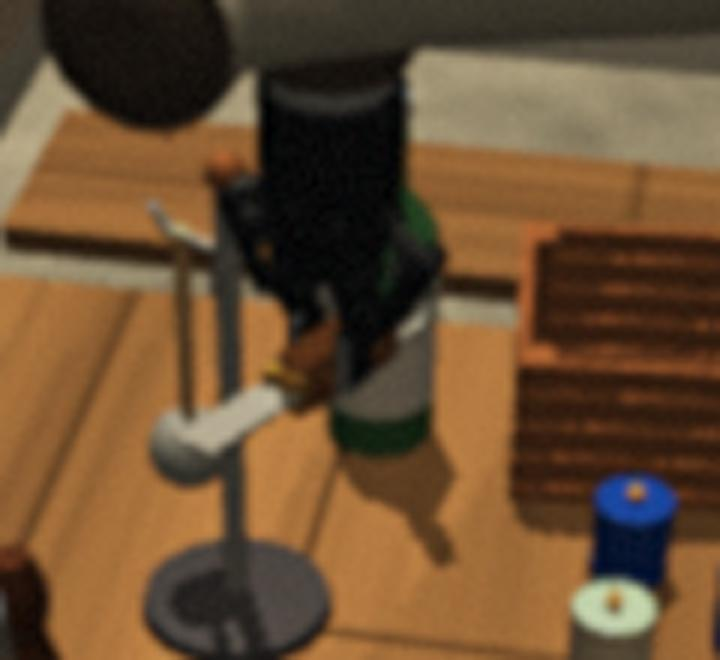

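View pics/t13.png

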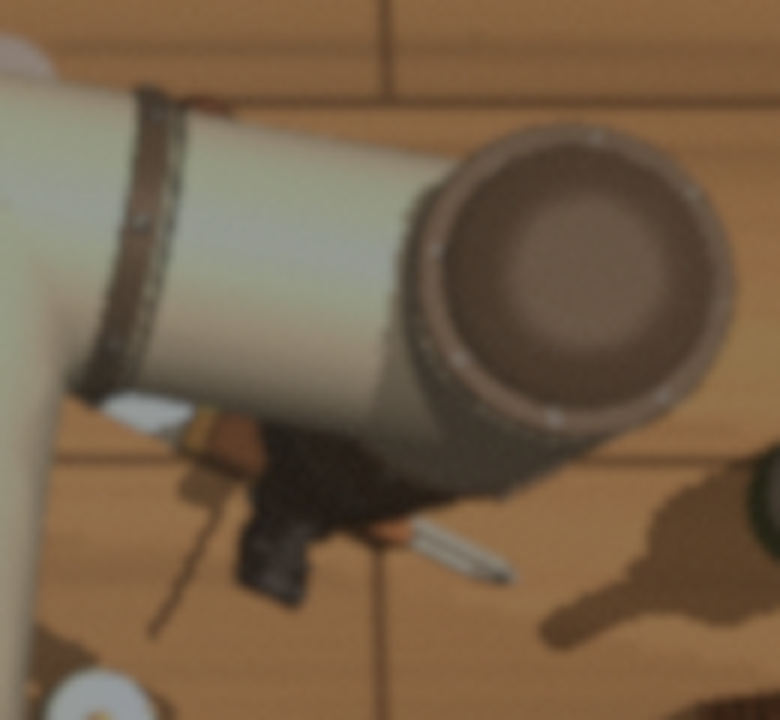

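View pics/w13.png

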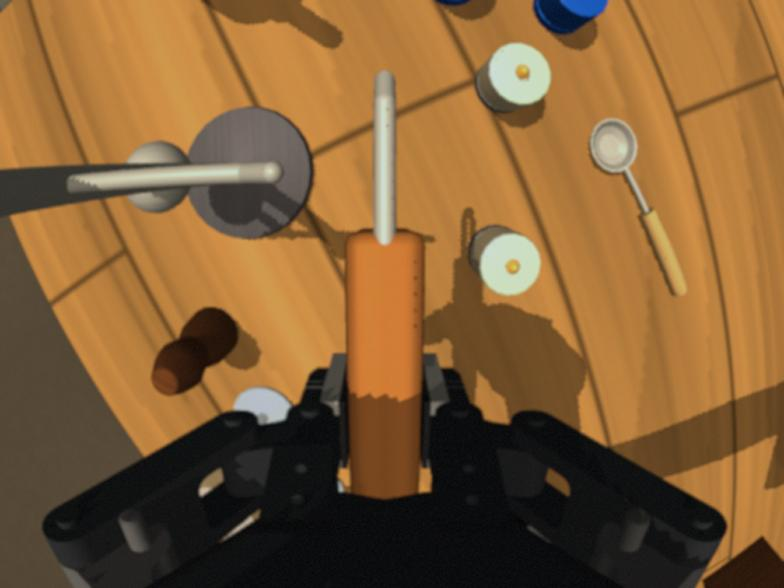

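Request:
{"fn": "drive_tool", "kwargs": {"plan": [[[-0.003,0,0.0025],0],[[0,-0.012,0],0],[[0,-0.012,0],0],[[0,0,0],0],[[0,0,0],0]]}}

```text
clock: 32.12
position: [598.1, -277.9, 261.1]
ee_rot: [-0.533, 0.846, 0.0, -0.0]
contact_force: [-0.7, 0.1, -0.8]
gripper_width: 21.1
```

```bash
python3 - <<'E'
from h import *
S0=np.array([656,-389]);h=np.array([.9026,-.4305]);b=np.array([.4305,.9026])
p=arm.read_state()["position"]; L=p[:2]-71.5*b-S0; print("loop d",-(L@h),"lat",L@b,"cz",p[2]+9.5)
to(574,-270.7,262.0,-115.5)
d=arm.get_image("wrist"); crop(d,100,0,500,300,2,"w13.png");np.savez("w13.npz",**d)
d=arm.get_image("side"); crop(d,230,90,350,200,6,"s13.png")
E
```

```text
loop d 100.08684995749266 lat 3.8230170343943675 cz 270.5905524789642
pos [ 598.1 -277.9  261.1] xyaw -115.56 tilt 0.04 -> tool shift mm [ 3.9 24.9 -0.9] turn -0.06 w 21.1 F [-0.7  0.1 -0.8] t 32.12
```

View pics/w13.png

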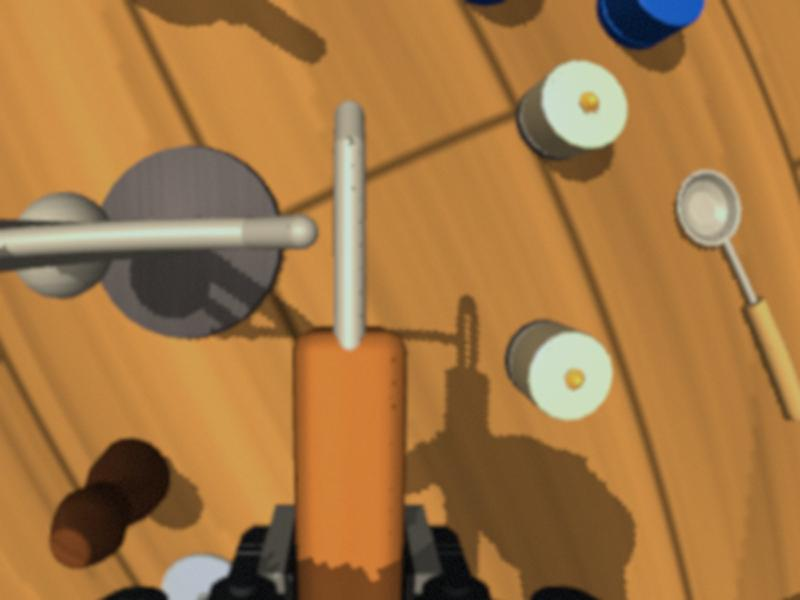

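View pics/s13.png

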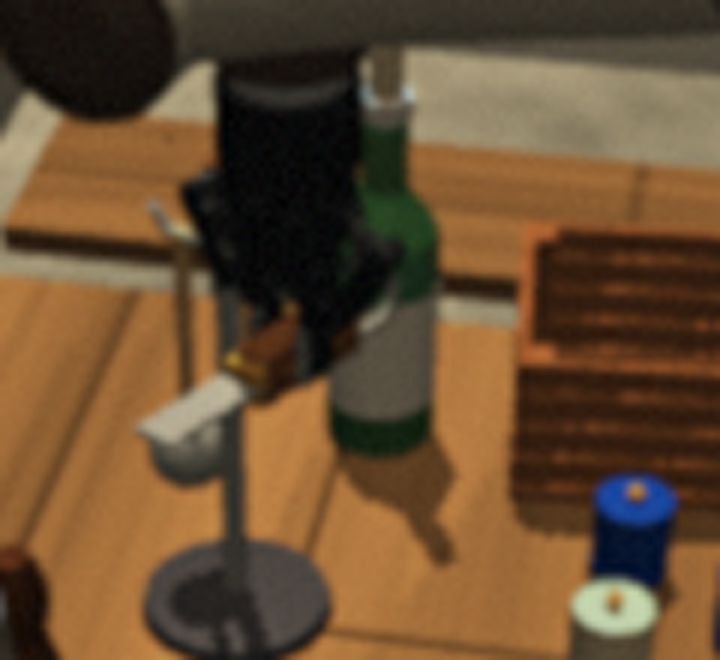

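Request:
{"fn": "drive_tool", "kwargs": {"plan": [[[0,-0.006,-0.001],0],[[0,0,0],0],[[0,-0.003,0.0005],0],[[0,-0.0025,0.002],0],[[0,0,0],0],[[0,0,0],0]]}}

```text
clock: 32.98
position: [608.4, -282.8, 259.9]
ee_rot: [-0.533, 0.846, 0.0, -0.0]
contact_force: [0.3, 0.4, -0.6]
gripper_width: 21.1
```

Request:
{"fn": "drive_tool", "kwargs": {"plan": [[[0,-0.0025,0.002],0],[[0,-0.0025,0.002],0],[[0,-0.0025,0.002],0],[[0,-0.0025,0.0015],0],[[0,0,0],0],[[0,0,0],0]]}}

```text
clock: 33.72
position: [617.5, -287.1, 252.5]
ee_rot: [-0.533, 0.846, -0.0, -0.0]
contact_force: [0.2, -0.5, -1.0]
gripper_width: 21.0
```

```bash
python3 - <<'E'
from h import *
S0=np.array([656,-389]);h=np.array([.9026,-.4305]);b=np.array([.4305,.9026])
p=arm.read_state()["position"]; L=p[:2]-71.5*b-S0; print("loop d",-(L@h),"lat",L@b,"cz",p[2]+9.5)
to(574,-270.7,262.0,-115.5)
d=arm.get_image("wrist"); crop(d,100,0,500,300,2,"w13.png");np.savez("w13.npz",**d)
E
```

```text
loop d 78.63669360996425 lat 3.9010904962583446 cz 262.0375406331617
pos [ 617.5 -287.1  252.5] xyaw -115.55 tilt 0.0 -> tool shift mm [ 4.  46.3 -9.5] turn -0.05 w 21.0 F [ 0.2 -0.5 -1. ] t 33.73
```

View pics/w13.png

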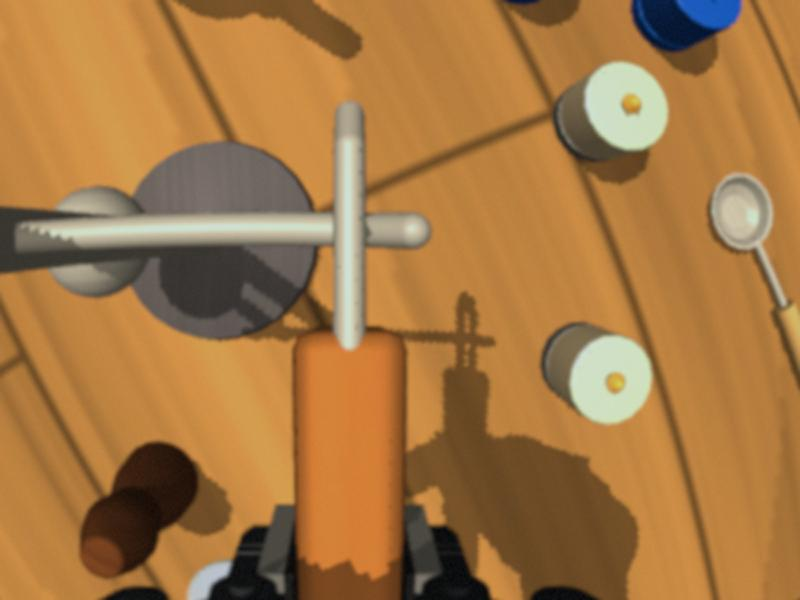

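Request:
{"fn": "drive_tool", "kwargs": {"plan": [[[0,-0.007,0],0],[[0,-0.008,0],0],[[0,-0.008,0],0],[[0,0,0.002],0],[[0,0,0.002],0],[[0,0,0.001],0],[[0,0,0],0],[[0,0,0],0]]}}

```text
clock: 34.78
position: [638.3, -297.1, 248.1]
ee_rot: [-0.533, 0.846, -0.0, 0.0]
contact_force: [-0.5, 1.5, 1.3]
gripper_width: 21.2
```

```bash
python3 - <<'E'
from h import *
S0=np.array([656,-389]);h=np.array([.9026,-.4305]);b=np.array([.4305,.9026])
p=arm.read_state()["position"]; L=p[:2]-71.5*b-S0; print("loop d",-(L@h),"lat",L@b,"cz",p[2]+9.5)
to(574,-270.7,262.0,-115.5)
d=arm.get_image("wrist"); crop(d,100,0,500,300,2,"w13.png");np.savez("w13.npz",**d)
E
```

```text
loop d 55.55553939196163 lat 3.867425190571211 cz 257.64909841876266
pos [ 638.3 -297.1  248.1] xyaw -115.54 tilt 0.06 -> tool shift mm [  3.9  69.4 -13.9] turn -0.04 w 21.2 F [-0.5  1.5  1.3] t 34.77
```

View pics/w13.png

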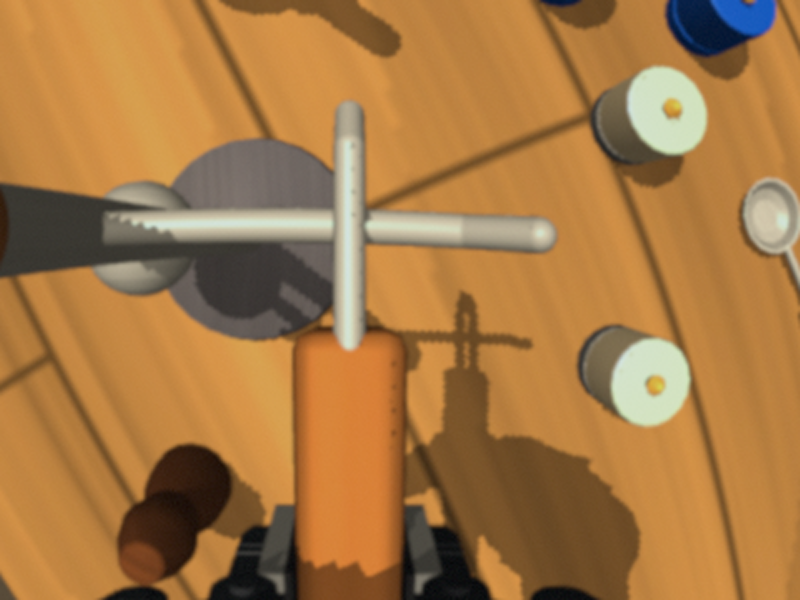

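Request:
{"fn": "drive_tool", "kwargs": {"plan": [[[0,0,0],0],[[0,0,0],0],[[0,0,0],0],[[0,0,0],0],[[0,0,0],0],[[0,0,0],0],[[0,0,0],0],[[0,0,0],0]], "fingers": -0.3}}

```text
clock: 35.83
position: [638.2, -297.0, 247.5]
ee_rot: [-0.533, 0.846, -0.0, -0.0]
contact_force: [-0.4, -0.2, 0.4]
gripper_width: 55.2
```

```bash
python3 - <<'E'
from h import *
to(574,-270.7,262.0,-115.5)
d=arm.get_image("wrist"); crop(d,100,0,500,300,2,"w14.png");np.savez("w13.npz",**d)
d=arm.get_image("side"); crop(d,230,90,350,200,6,"s14.png")
E
```

```text
pos [ 638.2 -297.   247.5] xyaw -115.55 tilt 0.0 -> tool shift mm [  4.   69.3 -14.5] turn -0.05 w 55.2 F [-0.4 -0.2  0.4] t 35.83
```

View pics/w14.png

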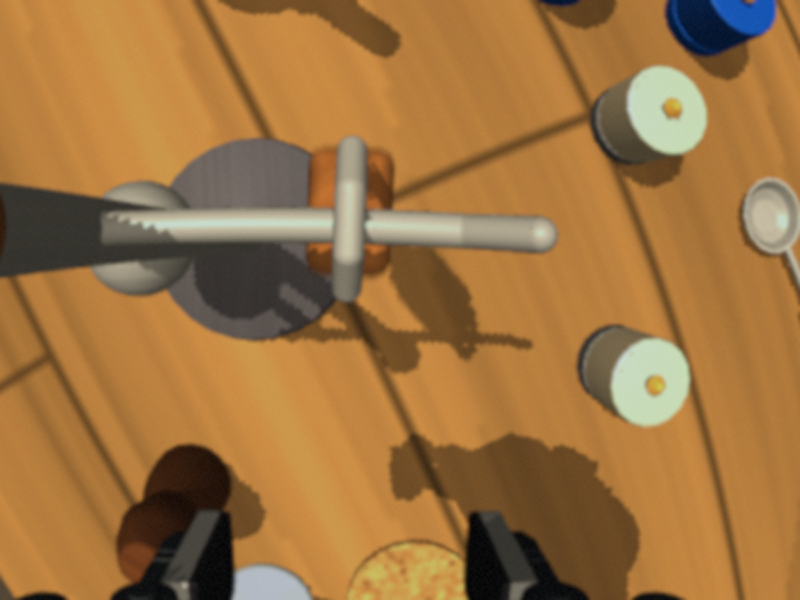

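View pics/s14.png

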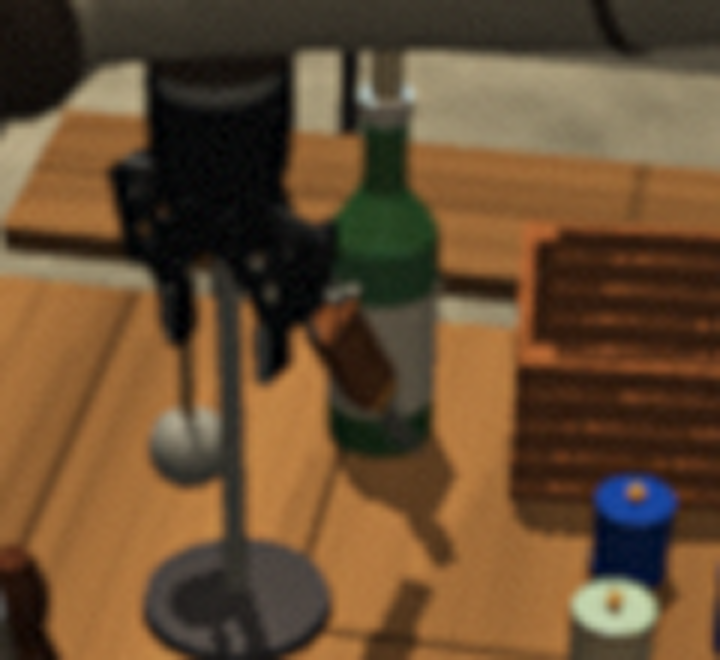

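Request:
{"fn": "drive_tool", "kwargs": {"plan": [[[0,0,-0.03],0],[[0,0,-0.04],0],[[0,0.01,-0.03],0],[[0,0.04,0],0],[[0,0.045,0],0],[[0,0.03,0],9],[[0,0,0],9],[[0,0,0],9],[[0,0,0],9],[[0,0,0],9],[[0,0,0],0]], "fingers": -1}}

```text
clock: 37.3
position: [525.4, -243.1, 347.6]
ee_rot: [-0.17, 0.985, -0.0, 0.0]
contact_force: [-0.5, 0.5, -0.0]
gripper_width: 85.6
```

```bash
python3 - <<'E'
from h import *
to(484.5,-223.5,200,-160.6)
d=arm.get_image("side"); cv2.imwrite("pics/s15.png",d["image"][:,:,::-1]);np.savez("s15.npz",**d)
d=arm.get_image("top"); crop(d,120,110,460,310,2.3,"t15.png");np.savez("t15.npz",**d)
d=arm.get_image("wrist"); crop(d,0,0,560,420,1.4,"w15.png");np.savez("w15.npz",**d)
E
```

```text
pos [ 525.4 -243.1  347.6] xyaw -160.44 tilt 0.02 -> tool shift mm [ 32.   32.1 147.6] turn 0.16 w 85.6 F [-0.5  0.5 -0. ] t 37.3
```

View pics/s15.png

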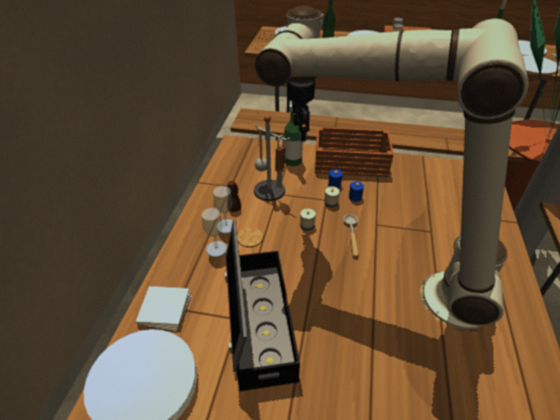

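View pics/t15.png

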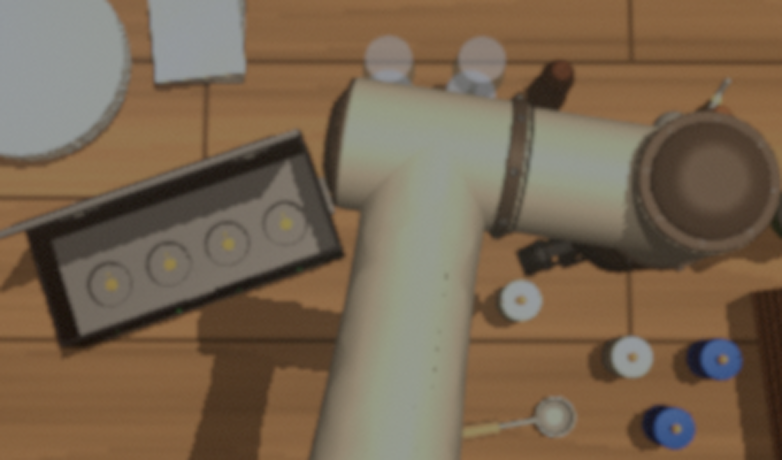

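View pics/w15.png

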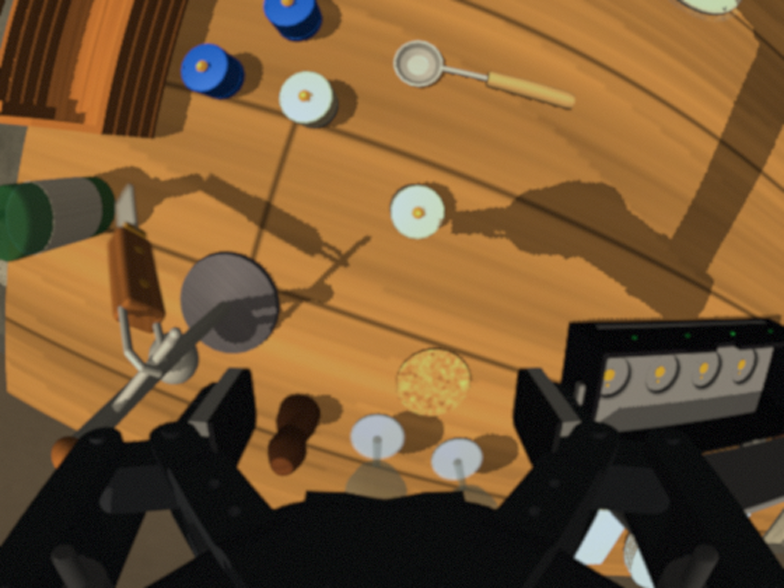

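```bash
python3 - <<'E'
from h import *
t=dict(np.load("t15.npz"));w=dict(np.load("w15.npz"))
T=lambda x,y:(120+x/2.3-.3,110+y/2.3-.3)
for i,q in zip((3,2,1,0),[(111,284),(170,264),(228,243),(286,223)]):
    X=onz(t,*T(*q),18);print("pocket",i,X.round(1),incase(X).round(1))
# candle: orange flame and white top centroid
im=t["image"].astype(int)
for q in [(521,300),(631,357)]: print("cand top",onz(t,*T(*q),60).round(1))
print("cand wrist",won(w,417/1.4,211/1.4,60).round(1),won(w,307/1.4,98/1.4,60).round(1), "flame",won(w,418/1.4,213/1.4,72).round(1))
E
```

```text
pocket 3 [505.5 303.6  18. ] [ -8.2 122.   18. ]
pocket 2 [531.9 227.5  18. ] [-8.5 41.3 18. ]
pocket 1 [559.8 152.2  18. ] [ -7.2 -38.9  18. ]
pocket 0 [586.5  76.6  18. ] [  -7.2 -119.1   18. ]
cand top [ 484.6 -224.9   60. ]
cand top [ 414.2 -361.    60. ]
cand wrist [ 483.8 -225.1   60. ] [ 415.4 -359.    60. ] flame [ 484.6 -224.8   72. ]
```

```bash
python3 - <<'E'
from h import *
to(484.4,-224.8,26,-160.6)
E
```

```text
pos [ 525.4 -243.1  347.6] xyaw -160.43 tilt 0.01 -> tool shift mm [ 32.5  31.  321.6] turn 0.17 w 85.1 F [ 0.4 -0.9  0.4] t 37.45
```

Request:
{"fn": "drive_tool", "kwargs": {"plan": [[[0.0162,0.0155,0.02],0],[[0.0163,0.0155,0.04],0],[[0,0,0.055],0],[[0,0,0.055],0],[[0,0,0.05],0],[[0,0,0.0],0],[[0,0,0],0]]}}

```text
clock: 38.33
position: [486.1, -225.2, 129.5]
ee_rot: [-0.17, 0.986, -0.001, 0.001]
contact_force: [-0.4, -0.5, 0.1]
gripper_width: 85.0
```

```bash
python3 - <<'E'
from h import *
to(484.4,-224.8,26,-160.6)
d=arm.get_image("wrist"); crop(d,0,0,560,420,1.4,"w16.png")
d=arm.get_image("side"); crop(d,260,150,400,270,5,"s16.png")
E
```

```text
pos [ 486.1 -225.2  129.5] xyaw -160.46 tilt 0.2 -> tool shift mm [  1.7   1.2 103.5] turn 0.14 w 85.0 F [-0.4 -0.5  0.1] t 38.33
```

View pics/s16.png

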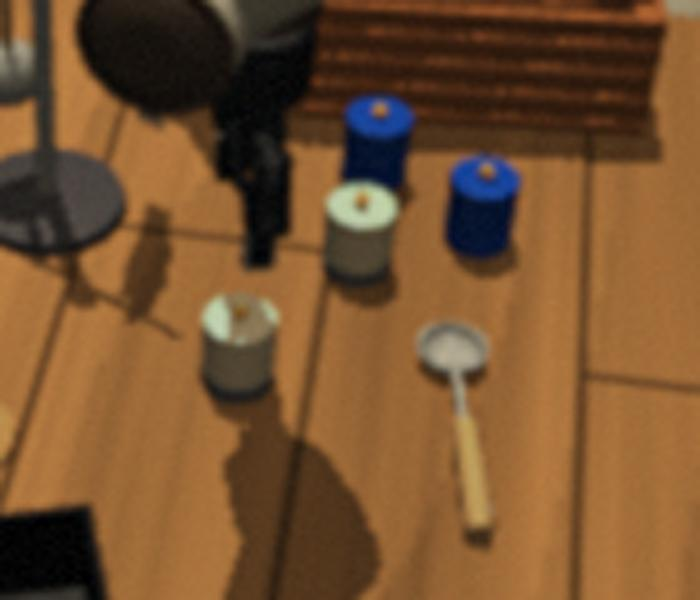

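View pics/w16.png

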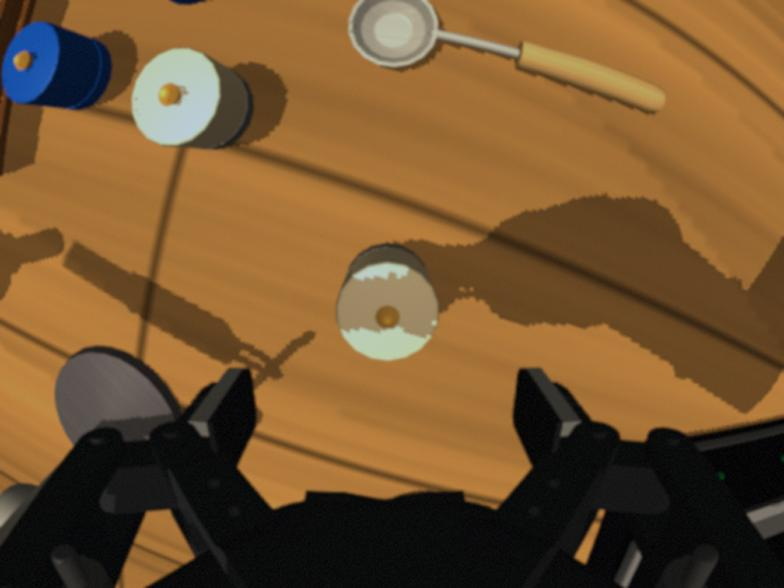

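Candle centred between the fingers (flame at (388,317)). Descend and grip.

Request:
{"fn": "drive_tool", "kwargs": {"plan": [[[0.0017,0.001,0.03],0],[[0,0,0.04],0],[[0,0,0.02],0],[[0,0,0.013],0],[[0,0,0],0],[[0,0,0],0]]}}

```text
clock: 39.17
position: [483.6, -224.5, 25.8]
ee_rot: [-0.169, 0.986, -0.001, 0.001]
contact_force: [-0.2, 0.2, 0.3]
gripper_width: 85.6
```

Request:
{"fn": "drive_tool", "kwargs": {"plan": [[[0,0,0],0],[[0,0,0],0],[[0,0,0],0],[[0,0,0],0],[[0,0,0],0]], "fingers": 1}}

```text
clock: 39.8
position: [483.2, -224.4, 25.6]
ee_rot: [-0.169, 0.986, -0.0, 0.001]
contact_force: [-0.6, 0.6, 5.5]
gripper_width: 50.7
```

```bash
python3 - <<'E'
from h import *
to(484.4,-224.8,200,-160.6)
d=arm.get_image("wrist"); crop(d,0,0,560,420,1.4,"w16.png")
d=arm.get_image("side"); crop(d,260,150,400,270,5,"s16.png")
E
```

```text
pos [ 483.2 -224.4   25.6] xyaw -160.52 tilt 0.1 -> tool shift mm [  -1.2   -0.9 -174.4] turn 0.08 w 50.7 F [-0.6  0.6  5.5] t 39.8
```

View pics/s16.png

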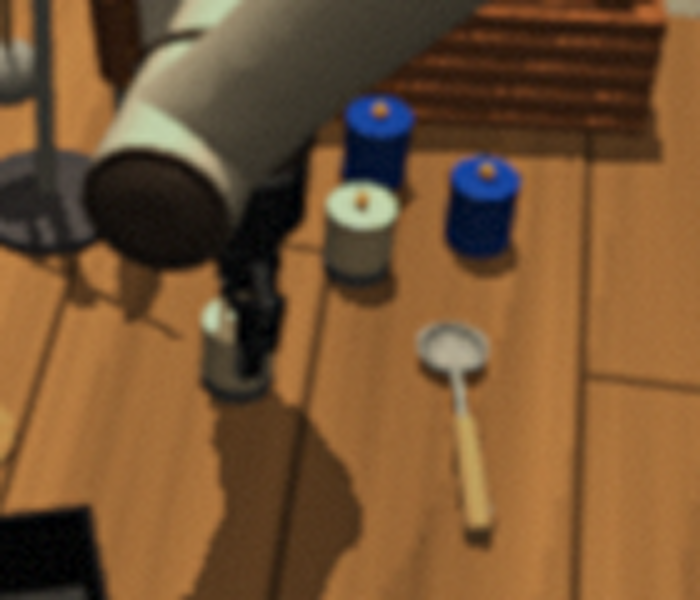

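View pics/w16.png

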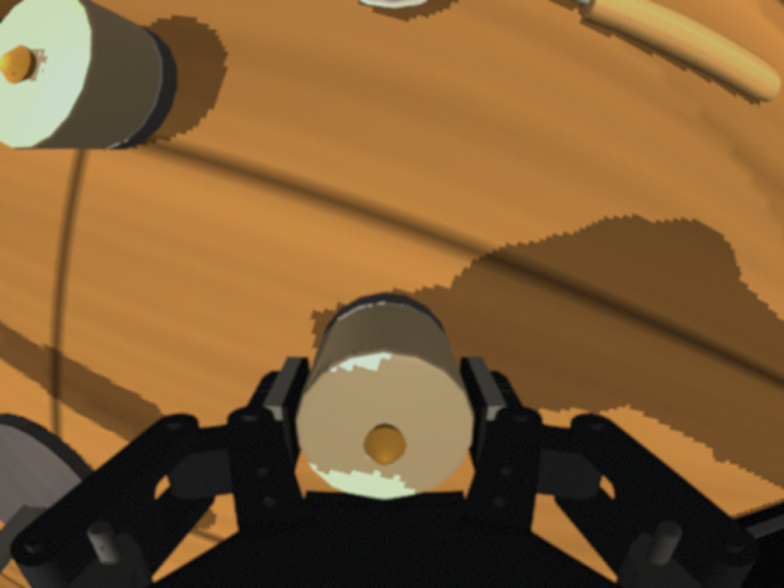

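Request:
{"fn": "drive_tool", "kwargs": {"plan": [[[0,0,-0.02],0],[[0,0,-0.05],0],[[0,0,-0.05],0],[[0,0,-0.04],0],[[0,0,0],0]]}}

```text
clock: 40.52
position: [484.3, -224.6, 187.8]
ee_rot: [-0.169, 0.986, -0.001, 0.004]
contact_force: [-0.2, 0.2, -2.1]
gripper_width: 50.5
```

```bash
python3 - <<'E'
from h import *
to(559,151.5,185,-160.6)
E
```

```text
pos [ 484.3 -224.6  187.8] xyaw -160.54 tilt 0.43 -> tool shift mm [-195.8  329.8    2.9] turn 0.06 w 50.5 F [-0.2  0.2 -2.1] t 40.52
```

Request:
{"fn": "drive_tool", "kwargs": {"plan": [[[-0.016,0.027,0],0],[[-0.025,0.042,0],0],[[-0.026,0.044,0],0],[[-0.026,0.044,0],0],[[-0.026,0.044,0],0],[[-0.026,0.044,0],0],[[-0.026,0.044,0],0],[[-0.016,0.027,0],0],[[-0.0088,0.0138,0],0],[[0,0,0],0],[[0,0,0],0],[[0,0,0],0]]}}

```text
clock: 42.02
position: [557.1, 150.7, 184.5]
ee_rot: [-0.168, 0.986, -0.0, -0.0]
contact_force: [-0.0, -1.3, 0.0]
gripper_width: 50.3
```

```bash
python3 - <<'E'
from h import *
to(559,151.5,42,-160.6)
d=arm.get_image("wrist"); crop(d,0,0,560,420,1.4,"w17.png");np.savez("w17.npz",**d)
d=arm.get_image("side"); crop(d,200,200,340,340,5,"s17.png");np.savez("s17.npz",**d)
E
```

```text
pos [557.1 150.7 184.5] xyaw -160.63 tilt 0.02 -> tool shift mm [-2.200e+00  1.000e-01  1.425e+02] turn -0.03 w 50.3 F [-0.  -1.3  0. ] t 42.02
```

View pics/s17.png

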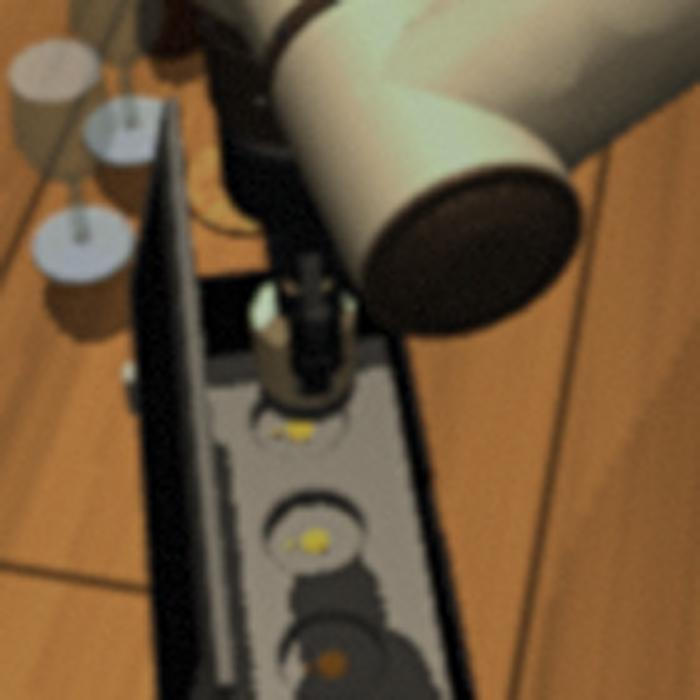

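View pics/w17.png

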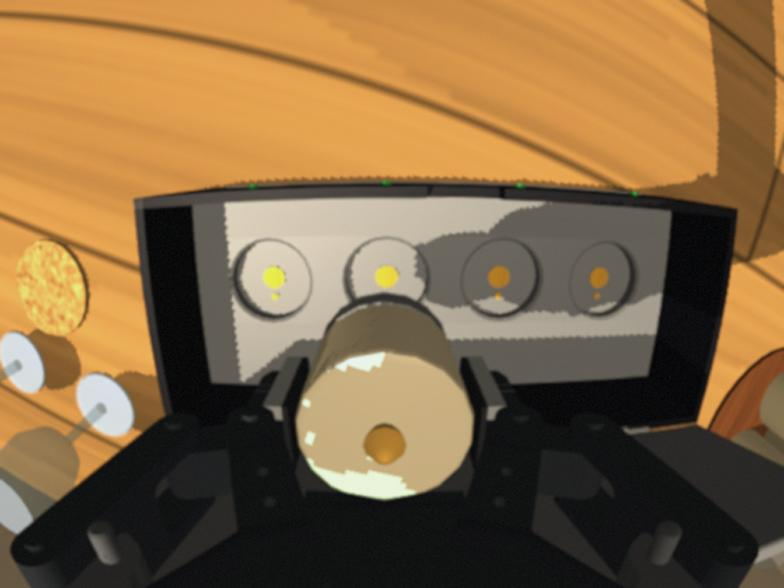

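```bash
python3 - <<'E'
from h import *
w=dict(np.load("w17.npz"));p=arm.read_state()["position"]
for i,q in [(0,(274,278)),(1,(386.5,277)),(2,(499,277)),(3,(599,278))]:
    X=won(w,q[0]/1.4,q[1]/1.4,18);print(i,X.round(1),incase(X).round(1))
print("cand top",won(w,385/1.4,424/1.4,p[2]+34.4).round(1),"flame",won(w,384.5/1.4,443/1.4,p[2]+44).round(1),p)
s=dict(np.load("s17.npz"))
for q in [(299,430),(315,542)]: X=onz(s,200+q[0]/5-.4,200+q[1]/5-.4,18);print("side pocket",X.round(1),incase(X).round(1))
E
```

```text
0 [585.9  77.6  18. ] [  -7.4 -118.    18. ]
1 [559. 153.  18.] [ -7.7 -37.9  18. ]
2 [532.2 228.6  18. ] [-7.9 42.3 18. ]
3 [505.6 304.2  18. ] [ -7.9 122.5  18. ]
cand top [554.2 149.9 219.1] flame [554.2 149.7 228.7] [557.20569469 150.98130199 184.69788523]
side pocket [587.   76.1  18. ] [  -6.9 -119.8   18. ]
side pocket [559.8 151.8  18. ] [ -7.4 -39.3  18. ]
```

```bash
python3 - <<'E'
from h import *
s=dict(np.load("s17.npz"));p=np.array([557.1,150.7,184.5])
a=np.linspace(0,2*np.pi,73)
for dx in (-3,-1.5,0,1.5):
    c=p+np.array([dx*.943,dx*.333,0])
    for z in (-25.6,34.4):
        q=np.array([(proj(s,c+[26*np.cos(t),26*np.sin(t),z])-200)*5 for t in a]);print(dx,z,"cols",q[:,0].min().round(),q[:,0].max().round(),"rows",q[:,1].min().round(),q[:,1].max().round())
from cv2 import *
im=cv2.imread("pics/s17.png"); print(im.shape)
for r in (310,330,350,370,380): 
    print(r,[tuple(im[r,c]) for c in range(240,275,5)],[tuple(im[r,c]) for c in range(340,370,5)])
E
```

```text
-3 -25.6 cols 266.0 365.0 rows 345.0 423.0
-3 34.4 cols 260.0 363.0 rows 270.0 349.0
-1.5 -25.6 cols 263.0 362.0 rows 345.0 423.0
-1.5 34.4 cols 257.0 360.0 rows 271.0 349.0
0 -25.6 cols 260.0 359.0 rows 346.0 424.0
0 34.4 cols 254.0 357.0 rows 271.0 349.0
1.5 -25.6 cols 258.0 356.0 rows 346.0 424.0
1.5 34.4 cols 252.0 354.0 rows 271.0 350.0
(700, 700, 3)
310 [(np.uint8(0), np.uint8(0), np.uint8(0)), (np.uint8(12), np.uint8(17), np.uint8(15)), (np.uint8(66), np.uint8(88), np.uint8(82)), (np.uint8(133), np.uint8(165), np.uint8(153)), (np.uint8(169), np.uint8(198), np.uint8(183)), (np.uint8(173), np.uint8(200), np.uint8(185)), (np.uint8(156), np.uint8(183), np.uint8(167))] [(np.uint8(25), np.uint8(32), np.uint8(36)), (np.uint8(61), np.uint8(82), np.uint8(87)), (np.uint8(80), np.uint8(108), np.uint8(112)), (np.uint8(48), np.uint8(65), np.uint8(67)), (np.uint8(8), np.uint8(10), np.uint8(10)), (np.uint8(3), np.uint8(5), np.uint8(6))]
330 [(np.uint8(0), np.uint8(0), np.uint8(0)), (np.uint8(4), np.uint8(6), np.uint8(7)), (np.uint8(26), np.uint8(37), np.uint8(38)), (np.uint8(63), np.uint8(83
[... 1454 characters left out ...]
np.uint8(56), np.uint8(62)), (np.uint8(58), np.uint8(67), np.uint8(70)), (np.uint8(70), np.uint8(80), np.uint8(85))]
380 [(np.uint8(51), np.uint8(58), np.uint8(61)), (np.uint8(52), np.uint8(59), np.uint8(63)), (np.uint8(57), np.uint8(64), np.uint8(68)), (np.uint8(56), np.uint8(65), np.uint8(69)), (np.uint8(47), np.uint8(58), np.uint8(64)), (np.uint8(42), np.uint8(57), np.uint8(65)), (np.uint8(41), np.uint8(58), np.uint8(68))] [(np.uint8(42), np.uint8(58), np.uint8(67)), (np.uint8(40), np.uint8(54), np.uint8(64)), (np.uint8(45), np.uint8(55), np.uint8(62)), (np.uint8(70), np.uint8(81), np.uint8(87)), (np.uint8(100), np.uint8(113), np.uint8(120)), (np.uint8(110), np.uint8(125), np.uint8(133))]
```

Request:
{"fn": "drive_tool", "kwargs": {"plan": [[[-0.002,0.0007,0.02],0],[[0,0,0.04],0],[[0,0,0.04],0],[[0,0,0.018],0],[[0,0,0],0],[[0,0,0],0]]}}

```text
clock: 42.88
position: [559.9, 153.4, 67.7]
ee_rot: [-0.169, 0.986, 0.0, 0.001]
contact_force: [0.5, -0.4, -0.7]
gripper_width: 50.9
```

```bash
python3 - <<'E'
from h import *
to(558.8,152,43,-160.6)
d=arm.get_image("wrist"); crop(d,0,0,560,420,1.4,"w17.png");np.savez("w17.npz",**d)
d=arm.get_image("side"); crop(d,200,200,340,340,5,"s17.png");np.savez("s17.npz",**d)
E
```

```text
pos [559.9 153.4  67.7] xyaw -160.54 tilt 0.13 -> tool shift mm [ 1.5 -0.9 24.7] turn 0.06 w 50.9 F [ 0.5 -0.4 -0.7] t 42.88
```

View pics/s17.png

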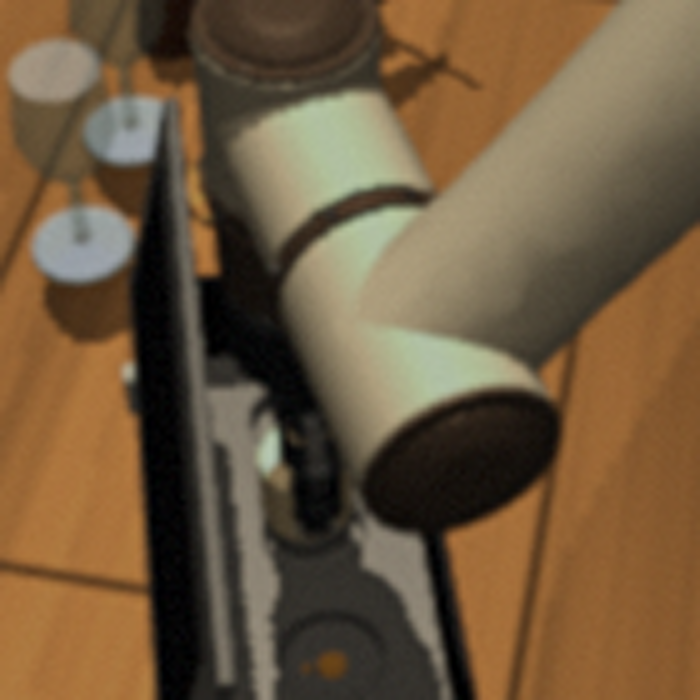

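View pics/w17.png

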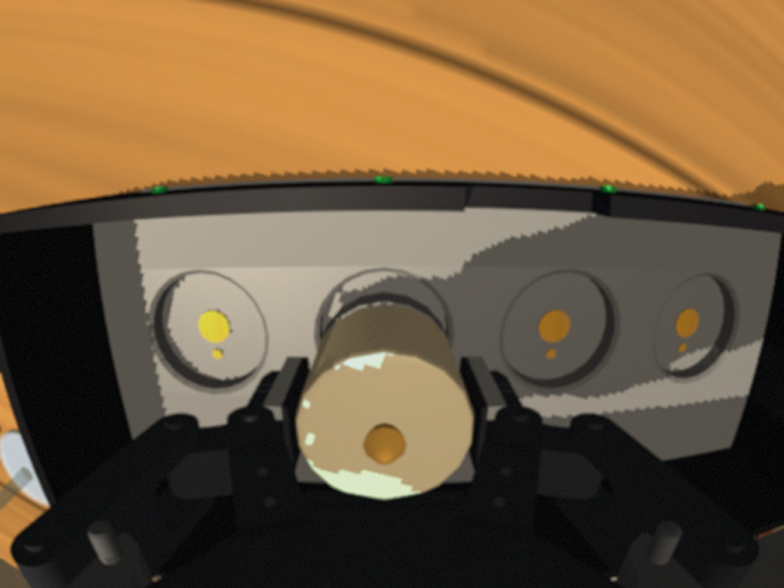

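```bash
python3 - <<'E'
from h import *
w=dict(np.load("w17.npz"));p=arm.read_state()["position"];tx=-EX;ty=EY
f=lambda q,z:(won(w,q[0]/1.4,q[1]/1.4,z)-p)
for n,q,z,o in [("rim far",(382,268),30,28),("base far",(384,291),42,26),("base far hi",(384,291),48,26),("dot0",(214,326),18,0),("dot2",(555,326),18,0)]:
    X=f(q,z);print(n,"x",(X@tx-o).round(1),"y",(X@ty).round(1))
for q,z in [((317,320),30),((449,320),30)]: X=f(q,z);print("rim side",(X@tx).round(1),(X@ty).round(1))
for q,z in [((298,420),p[2]+34.4),((473,420),p[2]+34.4)]: X=f(q,z);print("cand side",(X@tx).round(1),(X@ty).round(1))
E
```

```text
rim far x 3.2 y -1.1
base far x -1.2 y -0.3
base far hi x 0.4 y -0.3
dot0 x 1.5 y -80.3
dot2 x 1.5 y 80.1
rim side 9.0 -28.5
rim side 9.0 27.0
cand side 4.0 -24.2
cand side 4.0 24.5
```

Request:
{"fn": "drive_tool", "kwargs": {"plan": [[[0.0017,-0.0006,0.006],0],[[0,0,0.006],0],[[0,0,0.003],0],[[0,0,0.002],0],[[0,0,0],0],[[0,0,0],0]]}}

```text
clock: 43.72
position: [557.7, 152.1, 49.6]
ee_rot: [-0.169, 0.986, 0.0, 0.0]
contact_force: [0.9, 0.1, -1.4]
gripper_width: 50.7
```

```bash
python3 - <<'E'
from h import *
to(558.8,152,43,-160.6)
d=arm.get_image("wrist"); crop(d,0,0,560,420,1.4,"w18.png");np.savez("w18.npz",**d)
E
```

```text
pos [557.7 152.1  49.6] xyaw -160.54 tilt 0.01 -> tool shift mm [-1.  -0.5  6.6] turn 0.06 w 50.7 F [ 0.9  0.1 -1.4] t 43.73
```

View pics/w18.png

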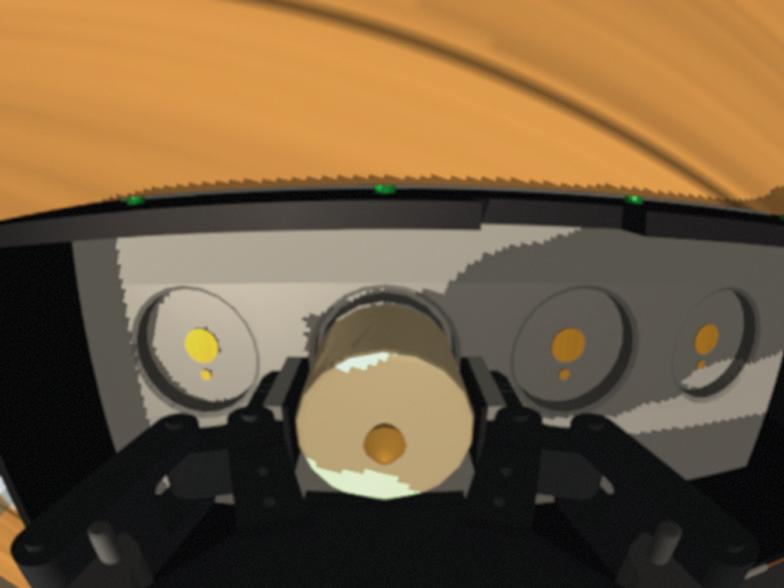

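Request:
{"fn": "drive_tool", "kwargs": {"plan": [[[-0.0005,0,0.003],0],[[0,0,0.002],0],[[0,0,0.002],0],[[0,0,0],0],[[0,0,0],0]]}}

```text
clock: 44.4
position: [558.0, 152.2, 43.6]
ee_rot: [-0.169, 0.986, -0.0, 0.0]
contact_force: [-3.1, -0.3, 5.1]
gripper_width: 50.9
```

```bash
python3 - <<'E'
from h import *
to(558.8,152,43,-160.6)
d=arm.get_image("wrist"); crop(d,0,0,560,420,1.4,"w18.png");np.savez("w18.npz",**d)
E
```

```text
pos [558.  152.2  43.6] xyaw -160.52 tilt 0.02 -> tool shift mm [-0.7 -0.5  0.6] turn 0.08 w 50.9 F [-3.1 -0.3  5.1] t 44.4
```

View pics/w18.png

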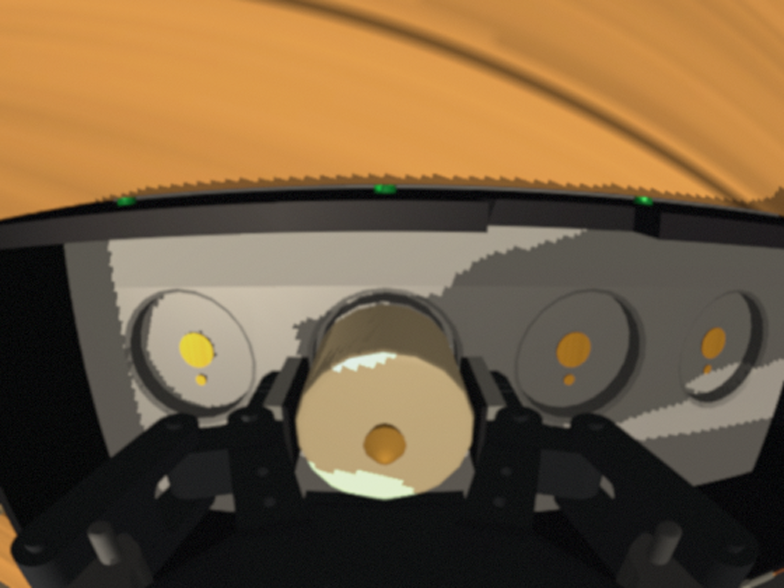

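Request:
{"fn": "drive_tool", "kwargs": {"plan": [[[0,0,0],0],[[0,0,0],0],[[0,0,0],0],[[0,0,0],0],[[0,0,-0.02],0],[[0,0,-0.04],0],[[0,0,-0.05],0],[[0,0,-0.05],0],[[0,0,0],0]], "fingers": -0.7}}

```text
clock: 45.58
position: [560.5, 153.3, 207.6]
ee_rot: [-0.169, 0.986, 0.001, 0.005]
contact_force: [0.5, -0.1, -0.3]
gripper_width: 72.7
```

```bash
python3 - <<'E'
from h import *
to(414.8,-360,200,-160.6)
d=arm.get_image("wrist"); crop(d,0,0,560,420,1.4,"w19.png");np.savez("w19.npz",**d)
d=arm.get_image("side"); crop(d,200,120,400,340,3.5,"s19.png");np.savez("s19.npz",**d)
E
```

```text
pos [560.5 153.3 207.6] xyaw -160.51 tilt 0.6 -> tool shift mm [ 308.6 -435.3    3.9] turn 0.09 w 72.7 F [ 0.5 -0.1 -0.3] t 45.58
```

View pics/w19.png

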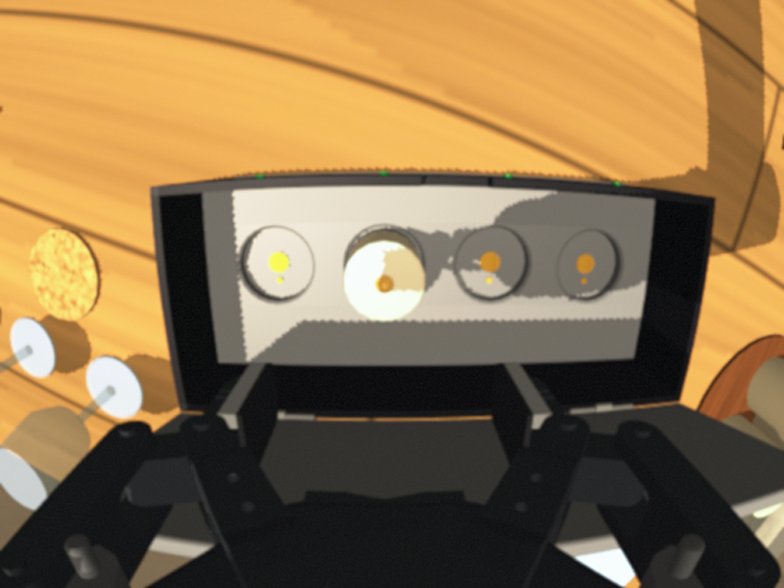

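View pics/s19.png

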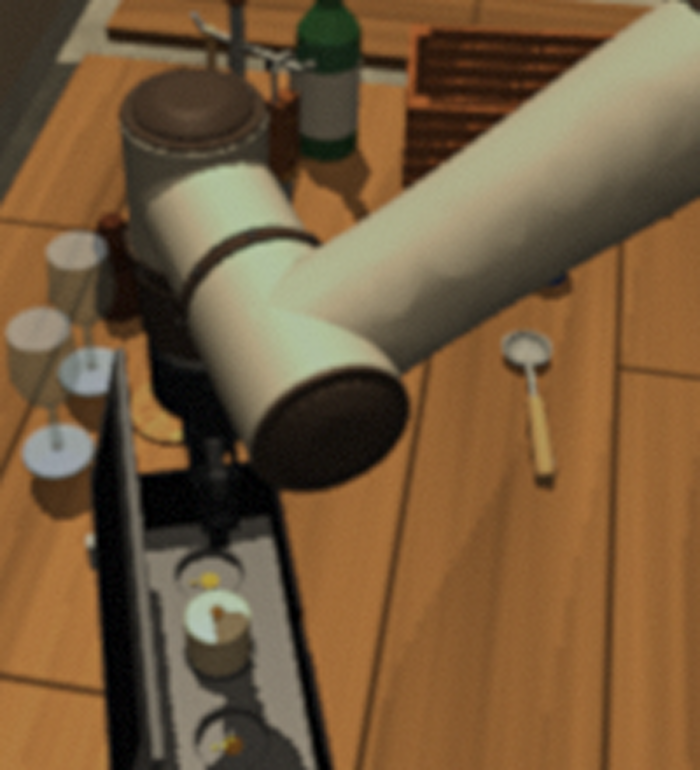

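```bash
python3 - <<'E'
from h import *
w=dict(np.load("w19.npz"));s=dict(np.load("s19.npz"))
X,e=triw(s,(200+218/3.5-.4,120+617/3.5-.4),w,(384/1.4,280/1.4));print("top centre",X.round(1),incase(X).round(1),e)
X,e=triw(s,(200+217/3.5-.4,120+610/3.5-.4),w,(384.5/1.4,283/1.4));print("flame",X.round(1),e)
E
```

```text
top centre [559.  152.4  76.5] [ -7.9 -38.5  76.5] 1.4997719027229608
flame [559.  152.5  85.5] 2.475875273586319
```

Request:
{"fn": "drive_tool", "kwargs": {"plan": [[[0.016,-0.022,0],0],[[0.028,-0.04,0],0],[[0.03,-0.042,0],0],[[0.03,-0.042,0],0],[[0.03,-0.042,0],0],[[0.03,-0.042,0],0],[[0.03,-0.042,0],0],[[0.03,-0.042,0],0],[[0.03,-0.042,0],0],[[0.03,-0.042,0],0],[[0.02,-0.03,0],0],[[0,0,0],0]], "fingers": -1}}

```text
clock: 47.18
position: [411.4, -354.4, 200.7]
ee_rot: [-0.167, 0.986, 0.001, -0.002]
contact_force: [-0.8, 0.4, 0.3]
gripper_width: 85.2
```

```bash
python3 - <<'E'
from h import *
to(414.8,-360,30,-160.6)
d=arm.get_image("wrist"); crop(d,0,0,560,420,1.4,"w20.png");np.savez("w20.npz",**d)
d=arm.get_image("top"); crop(d,120,110,460,310,2.3,"t20.png");np.savez("t20.npz",**d)
d=arm.get_image("side"); crop(d,200,120,400,340,3.5,"s20.png");np.savez("s20.npz",**d)
E
```

```text
pos [ 411.4 -354.4  200.7] xyaw -160.81 tilt 0.22 -> tool shift mm [ -1.8  -6.9 170.6] turn -0.21 w 85.2 F [-0.8  0.4  0.3] t 47.17
```

View pics/w20.png

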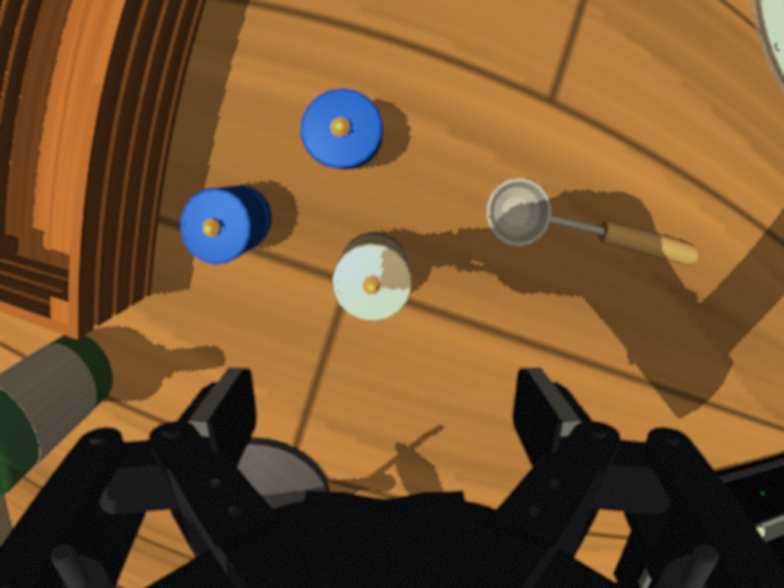

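View pics/s20.png

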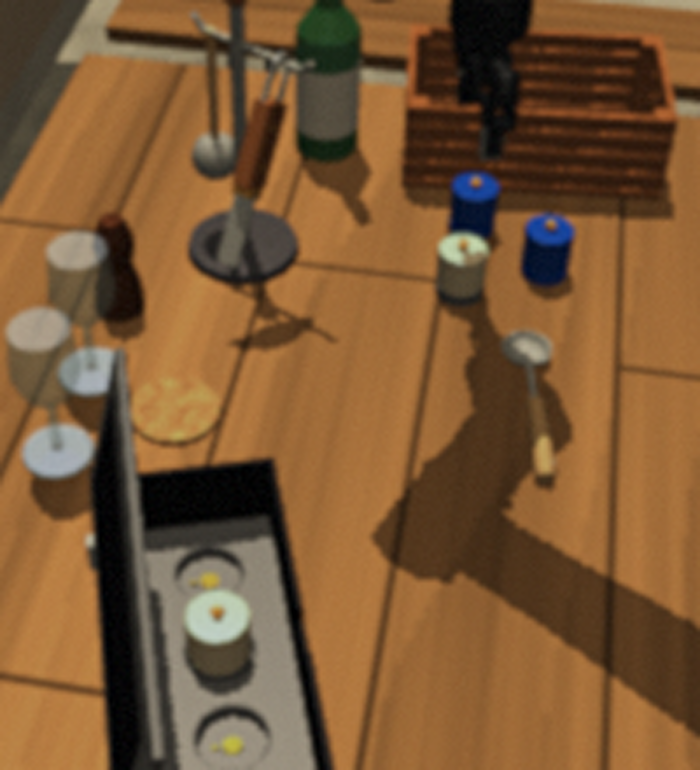

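```bash
python3 - <<'E'
from h import *
w=dict(np.load("w20.npz"));s=dict(np.load("s20.npz"))
a=won(w,372/1.4,282/1.4,60);b=onz(s,200+463/3.5-.4,120+252/3.5-.4,60);print(a.round(1),b.round(1))
print("blue",won(w,225/1.4,226/1.4,60).round(1))
c=(a+b)/2;to(c[0],c[1],26,-160.6)
E
```

```text
[ 413.4 -361.7   60. ] [ 415.3 -356.9   60. ]
blue [ 408.8 -464.5   60. ]
pos [ 413.  -352.1  201.6] xyaw -160.56 tilt 0.13 -> tool shift mm [  0.9  -7.6 175.6] turn 0.04 w 85.1 F [0.5 0.2 0.3] t 47.33
```

Request:
{"fn": "drive_tool", "kwargs": {"plan": [[[0.0018,-0.0088,0.02],0],[[0,0,0.04],0],[[0,0,0.05],0],[[0,0,0.0],0],[[0,0,0],0]]}}

```text
clock: 47.95
position: [416.5, -361.6, 94.2]
ee_rot: [-0.17, 0.985, -0.001, 0.001]
contact_force: [0.2, 0.1, -1.0]
gripper_width: 85.2
```

```bash
python3 - <<'E'
from h import *
to(414.2,-361,26,-160.6)
w=arm.get_image("wrist"); crop(w,0,0,560,420,1.4,"w21.png");np.savez("w21.npz",**w)
E
```

```text
pos [ 416.5 -361.6   94.2] xyaw -160.43 tilt 0.14 -> tool shift mm [ 2.1  1.5 68.2] turn 0.17 w 85.2 F [ 0.2  0.1 -1. ] t 47.95
```

View pics/w21.png

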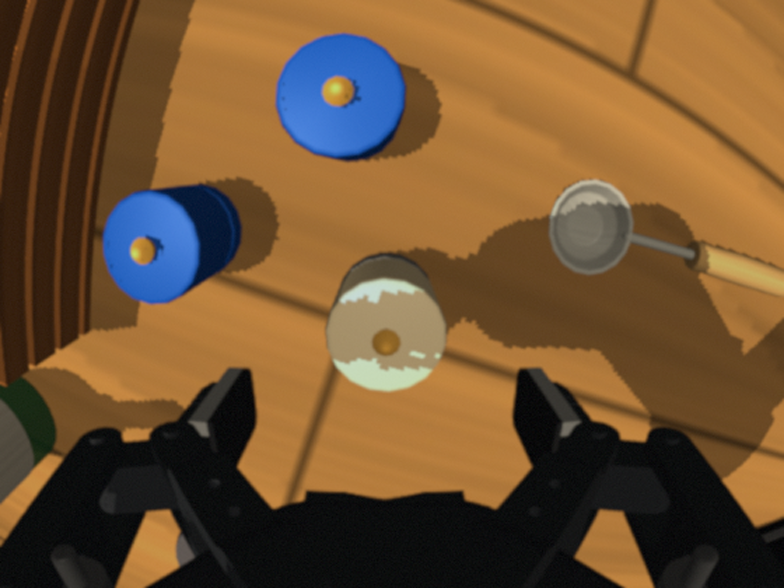

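```bash
python3 - <<'E'
from h import *
w=dict(np.load("w21.npz"));a=won(w,386/1.4,335/1.4,60);b=won(w,386/1.4,342/1.4,70);print(a,b);to(a[0],a[1],26,-160.6)
E
```

```text
[ 412.82653001 -362.25513587   60.        ] [ 412.07344304 -362.53644583   70.        ]
pos [ 416.8 -361.8   94.8] xyaw -160.46 tilt 0.23 -> tool shift mm [ 4.   1.2 68.7] turn 0.14 w 85.3 F [ 0.9 -1.   0.2] t 48.0
```

Request:
{"fn": "drive_tool", "kwargs": {"plan": [[[0.0028,0.0008,0.02],0],[[0,0,0.03],0],[[0,0,0.018],0],[[0,0,0],0],[[0,0,0],0]]}}

```text
clock: 48.62
position: [413.7, -362.3, 26.5]
ee_rot: [-0.169, 0.986, -0.001, 0.001]
contact_force: [0.4, 0.2, 0.4]
gripper_width: 85.9
```

Request:
{"fn": "drive_tool", "kwargs": {"plan": [[[0,0,0],0],[[0,0,0],0],[[0,0,0],0],[[0,0,0],0],[[0,0,0],0]], "fingers": 1}}

```text
clock: 49.25
position: [413.0, -362.1, 25.8]
ee_rot: [-0.169, 0.986, -0.001, 0.001]
contact_force: [0.1, 0.5, 5.8]
gripper_width: 50.4
```

Request:
{"fn": "drive_tool", "kwargs": {"plan": [[[0,0,-0.02],0],[[0,0,-0.05],0],[[0,0,-0.05],0],[[0,0,-0.04],0],[[0,0,0],0]]}}

```text
clock: 49.88
position: [413.8, -362.5, 188.0]
ee_rot: [-0.169, 0.986, -0.002, 0.003]
contact_force: [-0.5, -0.2, -2.0]
gripper_width: 50.7
```

```bash
python3 - <<'E'
from h import *
to(505.2,303,187,-160.6)
w=arm.get_image("wrist"); crop(w,0,0,560,420,1.4,"w22.png")
E
```

```text
pos [ 413.8 -362.5  188. ] xyaw -160.53 tilt 0.45 -> tool shift mm [-307.9  597.    -0.7] turn 0.07 w 50.7 F [-0.5 -0.2 -2. ] t 49.88
```

View pics/w22.png

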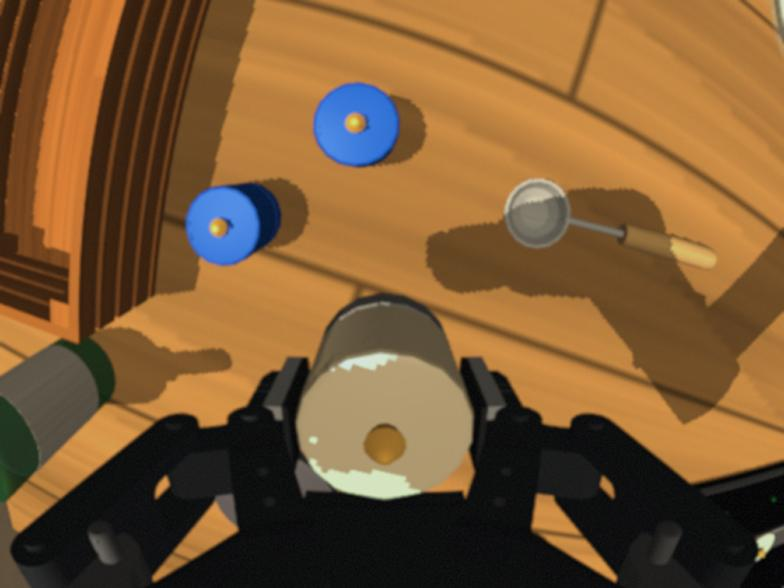

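Request:
{"fn": "drive_tool", "kwargs": {"plan": [[[-0.014,0.027,0],0],[[-0.024,0.047,0],0],[[-0.025,0.0485,0],0],[[-0.025,0.0485,0],0],[[-0.025,0.0485,0],0],[[-0.025,0.0485,0],0],[[-0.025,0.0485,0],0],[[-0.025,0.0485,0],0],[[-0.025,0.0485,0],0],[[-0.025,0.0485,0],0],[[-0.025,0.0485,0],0],[[-0.024,0.046,0],0]]}}

```text
clock: 51.42
position: [496.3, 259.8, 182.1]
ee_rot: [-0.169, 0.986, -0.001, -0.002]
contact_force: [1.3, -0.7, -1.4]
gripper_width: 50.7
```

Request:
{"fn": "drive_tool", "kwargs": {"plan": [[[-0.013,0.026,0],0],[[-0.007,0.015,0],0],[[0,0,0],0],[[0,0,0],0],[[0,0,0],0]]}}

```text
clock: 52.05
position: [502.6, 302.8, 184.6]
ee_rot: [-0.168, 0.986, -0.0, -0.0]
contact_force: [-0.9, -0.2, -1.1]
gripper_width: 50.4
```

```bash
python3 - <<'E'
from h import *
to(504.5,303.3,65,-160.6)
w=arm.get_image("wrist"); crop(w,0,0,560,420,1.4,"w22.png");np.savez("w22.npz",**w)
p=arm.read_state()["position"]
E
```

```text
pos [502.6 302.8 184.6] xyaw -160.62 tilt 0.02 -> tool shift mm [ -2.   -0.2 119.6] turn -0.02 w 50.4 F [-0.9 -0.2 -1.1] t 52.05
```

View pics/w22.png

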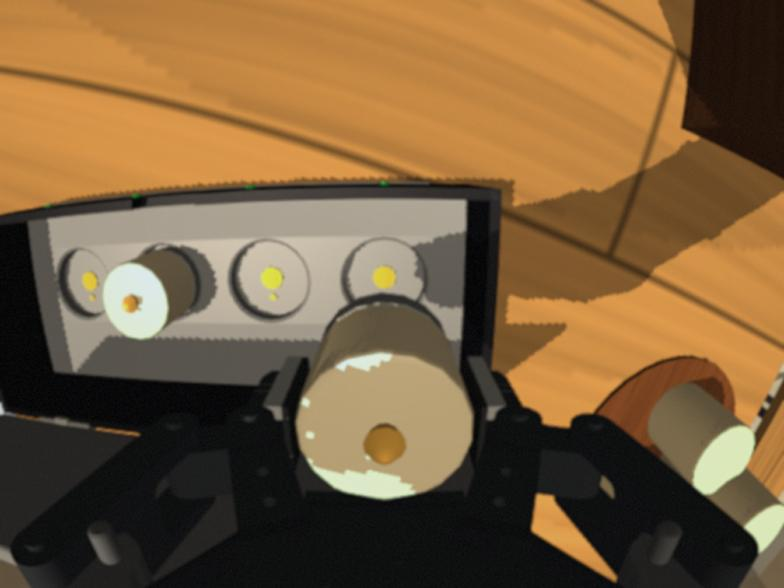

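Request:
{"fn": "drive_tool", "kwargs": {"plan": [[[-0.001,0,0.02],0],[[0,0,0.04],0],[[0,0,0.04],0],[[0,0,0.018],0],[[0,0,0],0],[[0,0,0],0]]}}

```text
clock: 52.85
position: [504.5, 304.7, 67.8]
ee_rot: [-0.169, 0.986, 0.001, 0.001]
contact_force: [0.5, -0.8, -0.7]
gripper_width: 50.5
```

```bash
python3 - <<'E'
from h import *
to(504.5,303.3,43.6,-160.6)
w=arm.get_image("wrist"); crop(w,0,0,560,420,1.4,"w22.png");np.savez("w22.npz",**w)
p=arm.read_state()["position"];tx=-EX;ty=EY
X=won(w,384/1.4,268/1.4,30)-p;print("rim far if same",X@tx-28,X@ty)
E
```

```text
pos [504.5 304.7  67.8] xyaw -160.55 tilt 0.13 -> tool shift mm [ 0.5 -1.3 24.2] turn 0.05 w 50.5 F [ 0.5 -0.8 -0.7] t 52.85
rim far if same 3.2816475083064915 -0.2702409047057292
```

View pics/w22.png

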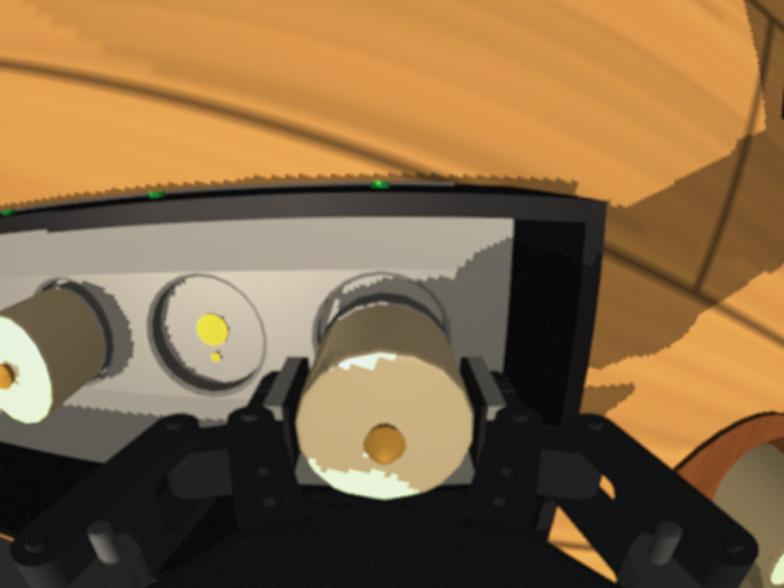

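Request:
{"fn": "drive_tool", "kwargs": {"plan": [[[0.0005,-0.0013,0.006],0],[[0,0,0.006],0],[[0,0,0.003],0],[[0,0,0.003],0],[[0,0,0.002],0],[[0,0,0],0]]}}

```text
clock: 53.65
position: [505.0, 302.7, 49.2]
ee_rot: [-0.17, 0.986, 0.0, 0.002]
contact_force: [-0.3, -5.5, 11.2]
gripper_width: 50.8
```

```bash
python3 - <<'E'
from h import *
to(504.5,303.3,43.6,-160.6)
w=arm.get_image("wrist"); crop(w,0,0,560,420,1.4,"w22.png");np.savez("w22.npz",**w)
E
```

```text
pos [505.  302.7  49.2] xyaw -160.48 tilt 0.17 -> tool shift mm [0.3 0.8 5.6] turn 0.12 w 50.8 F [-0.3 -5.5 11.2] t 53.65
```

View pics/w22.png

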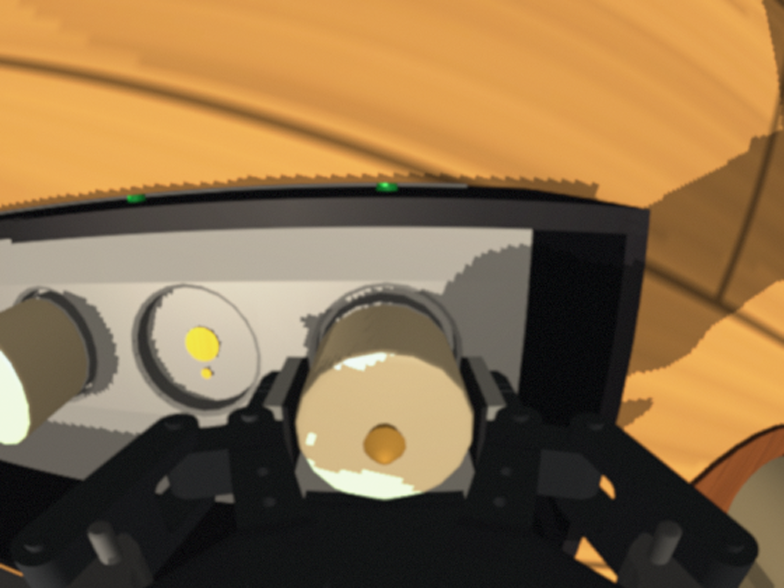

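Request:
{"fn": "drive_tool", "kwargs": {"plan": [[[0,0,-0.006],0],[[0,0,-0.004],0],[[0,0,0],0],[[0,0,0],0]]}}

```text
clock: 54.2
position: [503.4, 302.9, 56.1]
ee_rot: [-0.169, 0.986, -0.0, -0.0]
contact_force: [0.2, -0.5, -1.2]
gripper_width: 50.3
```

```bash
python3 - <<'E'
from h import *
to(504.5,303.3,43.6,-160.6)
w=arm.get_image("wrist"); crop(w,180,180,380,330,4,"w23.png");np.savez("w23.npz",**w)
s=arm.get_image("side"); crop(s,210,270,330,400,5.5,"s23.png");np.savez("s23.npz",**s)
E
```

```text
pos [503.4 302.9  56.1] xyaw -160.54 tilt 0.04 -> tool shift mm [-1.2 -0.  12.5] turn 0.06 w 50.3 F [ 0.2 -0.5 -1.2] t 54.2
```

View pics/w23.png

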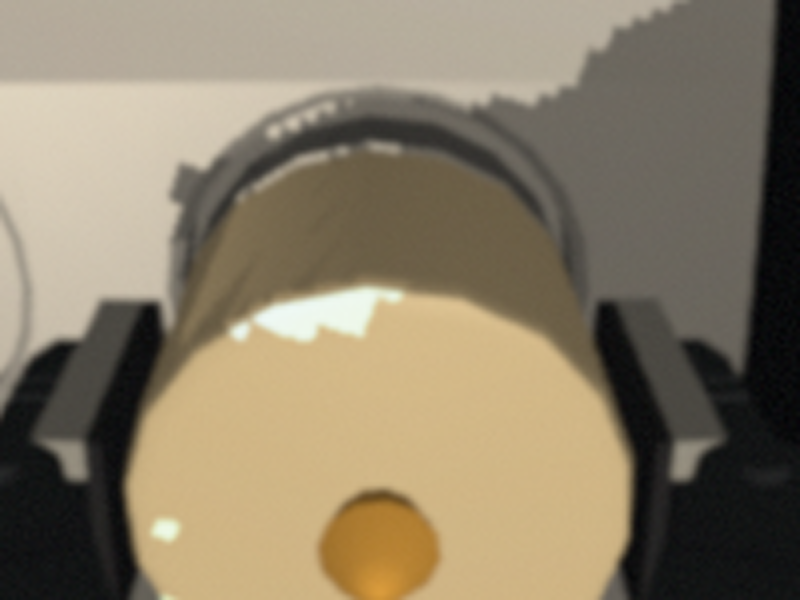

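View pics/s23.png

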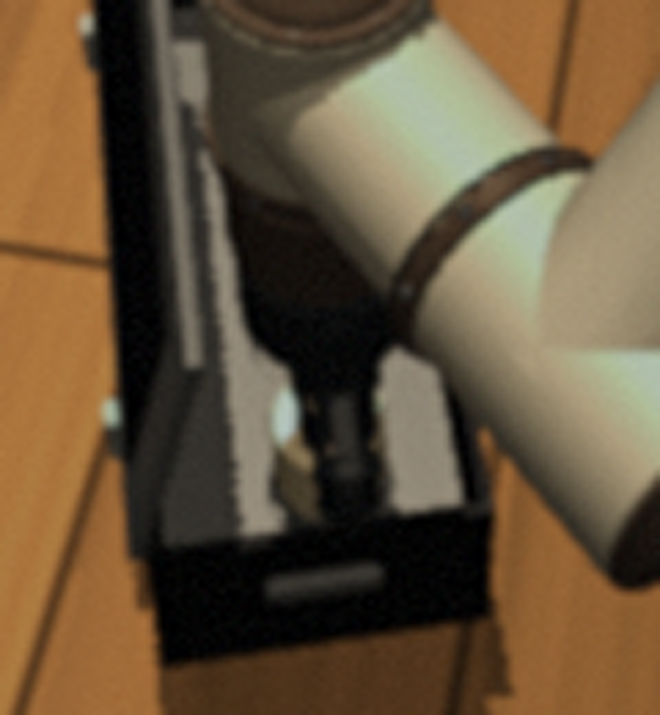

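Request:
{"fn": "drive_tool", "kwargs": {"plan": [[[0,0,-0.03],0],[[0,0,-0.05],0],[[0,0,-0.03],0],[[0,-0.02,0],0],[[0,-0.035,0],0],[[0,-0.025,0],0],[[0,0,0],0],[[0,0,0],0]]}}

```text
clock: 55.3
position: [529.9, 226.9, 165.4]
ee_rot: [-0.169, 0.986, -0.0, -0.001]
contact_force: [-0.7, -0.0, -0.3]
gripper_width: 50.5
```

```bash
python3 - <<'E'
from h import *
to(530.5,227.6,67,-160.6)
w=arm.get_image("wrist"); crop(w,0,0,560,420,1.4,"w24.png");np.savez("w24.npz",**w)
X=won(w,386/1.4,277/1.4,18);print(X)
E
```

```text
pos [529.9 226.9 165.4] xyaw -160.59 tilt 0.12 -> tool shift mm [-1.   0.5 98.4] turn 0.01 w 50.5 F [-0.7 -0.  -0.3] t 55.3
[527.53648552 227.21115261  18.        ]
```

View pics/w24.png

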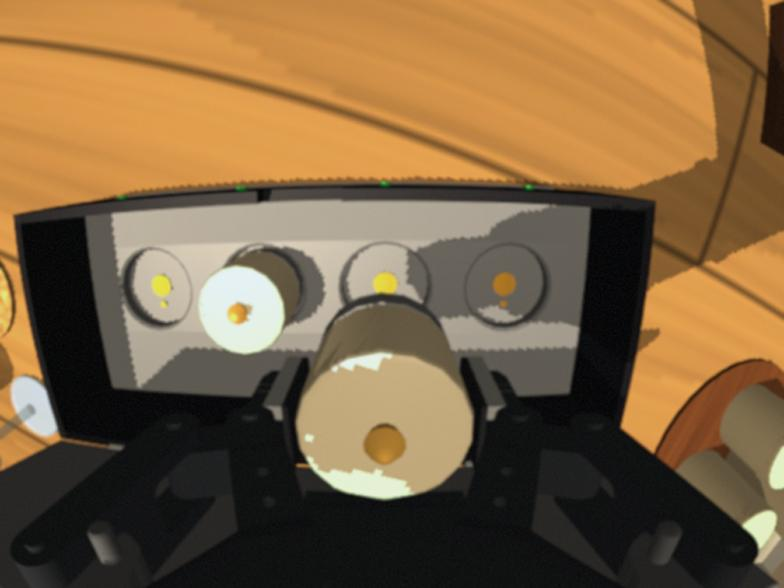

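Request:
{"fn": "drive_tool", "kwargs": {"plan": [[[0,0.0005,0.02],0],[[0,0,0.035],0],[[0,0,0.03],0],[[0,0,0.014],0],[[0,0,0],0],[[0,0,0],0]]}}

```text
clock: 56.1
position: [530.9, 228.7, 68.7]
ee_rot: [-0.169, 0.986, 0.0, 0.001]
contact_force: [-0.3, -0.4, -0.6]
gripper_width: 50.6
```

```bash
python3 - <<'E'
from h import *
to(530.5,227.6,43.6,-160.6)
w=arm.get_image("wrist"); crop(w,180,180,380,330,4,"w24.png");np.savez("w24.npz",**w)
E
```

```text
pos [530.9 228.7  68.7] xyaw -160.51 tilt 0.14 -> tool shift mm [ 0.9 -0.9 25.1] turn 0.09 w 50.6 F [-0.3 -0.4 -0.6] t 56.1
```

View pics/w24.png

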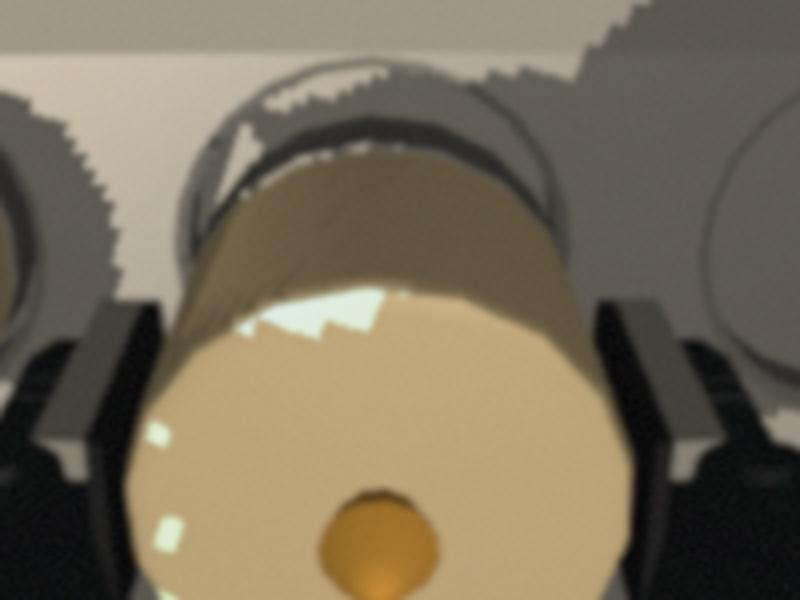

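Request:
{"fn": "drive_tool", "kwargs": {"plan": [[[0.001,-0.0008,0.006],0],[[0,0,0.006],0],[[0,0,0.004],0],[[0,0,0.003],0],[[0,0,0.003],0],[[0,0,0],0]]}}

```text
clock: 56.9
position: [529.3, 226.8, 45.2]
ee_rot: [-0.169, 0.986, -0.0, -0.0]
contact_force: [0.3, -0.1, -0.7]
gripper_width: 50.7
```

```bash
python3 - <<'E'
from h import *
to(530.5,227.6,43.6,-160.6)
w=arm.get_image("wrist"); crop(w,180,180,380,330,4,"w24.png");np.savez("w24.npz",**w)
E
```

```text
pos [529.3 226.8  45.2] xyaw -160.55 tilt 0.03 -> tool shift mm [-1.4  0.4  1.6] turn 0.05 w 50.7 F [ 0.3 -0.1 -0.7] t 56.9
```

View pics/w24.png

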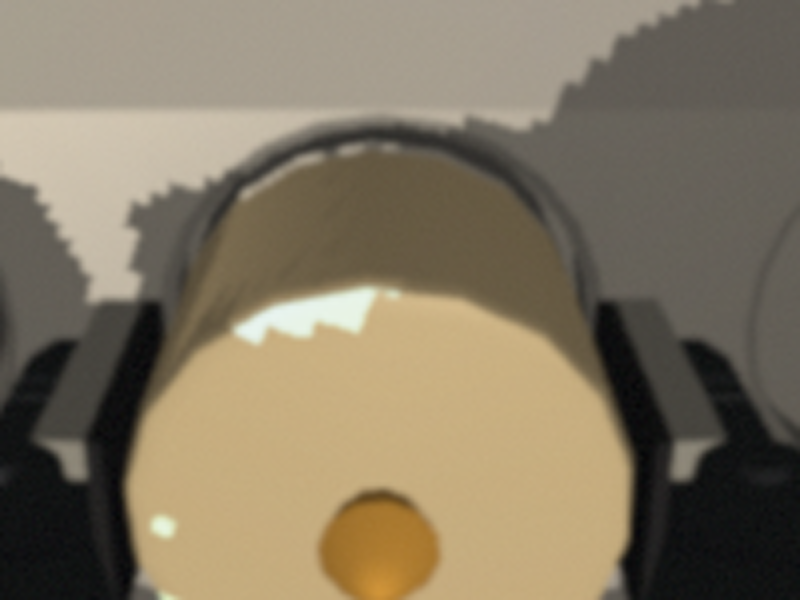

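Request:
{"fn": "drive_tool", "kwargs": {"plan": [[[0,0,0.002],0],[[0,0,0],0]]}}

```text
clock: 57.2
position: [529.7, 227.0, 43.8]
ee_rot: [-0.169, 0.986, 0.0, 0.0]
contact_force: [-0.0, -1.0, 0.3]
gripper_width: 50.6
```

Request:
{"fn": "drive_tool", "kwargs": {"plan": [[[0,0,0],0],[[0,0,0],0],[[0,0,0],0],[[0,0,-0.02],0],[[0,0,-0.04],0],[[0,0,-0.05],0],[[0,0,-0.05],0],[[0,0,0],0]], "fingers": -0.45}}

```text
clock: 58.2
position: [531.7, 228.2, 208.7]
ee_rot: [-0.169, 0.986, 0.002, 0.005]
contact_force: [-0.2, -0.7, -0.1]
gripper_width: 62.0
```

```bash
python3 - <<'E'
from h import *
to(530.5,227.6,43.6,-160.6)
w=arm.get_image("wrist"); crop(w,0,0,560,420,1.4,"w25.png");np.savez("w25.npz",**w)
s=arm.get_image("side"); crop(s,200,120,400,340,3.5,"s25.png");np.savez("s25.npz",**s)
E
```

```text
pos [531.7 228.2 208.7] xyaw -160.51 tilt 0.61 -> tool shift mm [  3.1  -0.6 165.1] turn 0.09 w 62.0 F [-0.2 -0.7 -0.1] t 58.2
```

View pics/w25.png

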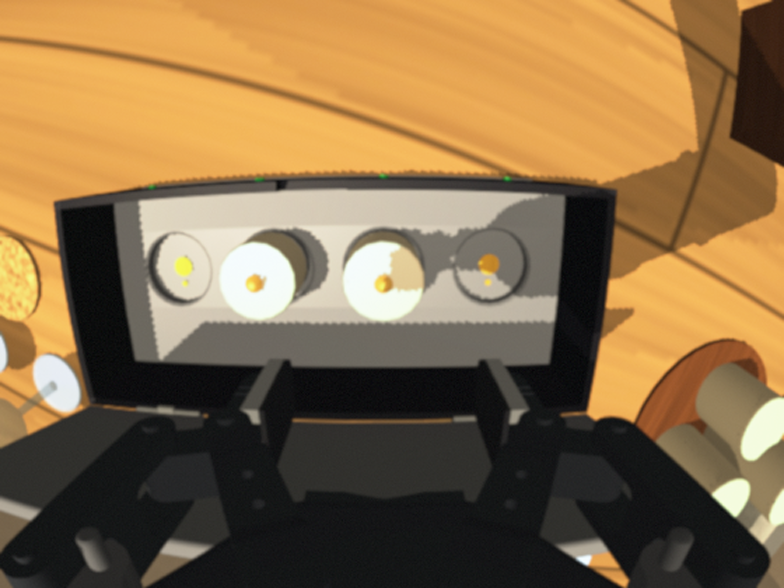

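View pics/s25.png

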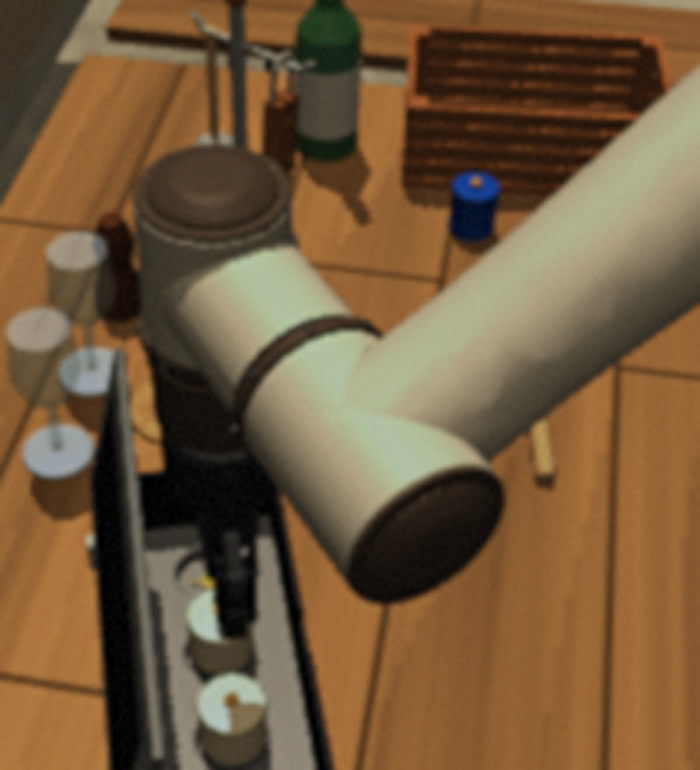

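```bash
python3 - <<'E'
from h import *
w=dict(np.load("w25.npz"));s=dict(np.load("s25.npz"))
X,e=triw(s,(200+232/3.5-.4,120+704/3.5-.4),w,(384/1.4,280/1.4));print("top centre",X.round(1),incase(X).round(1),e)
t=arm.get_image("top"); crop(t,120,110,320,270,4,"t26.png");np.savez("t26.npz",**t)
s=arm.get_image("side")
crop(s,200,170,320,400,3,"s26.png");np.savez("s26.npz",**s)
E
```

```text
top centre [530.7 227.6  76.5] [-9.6 41.8 76.5] 2.071088322592305
```

View pics/t26.png

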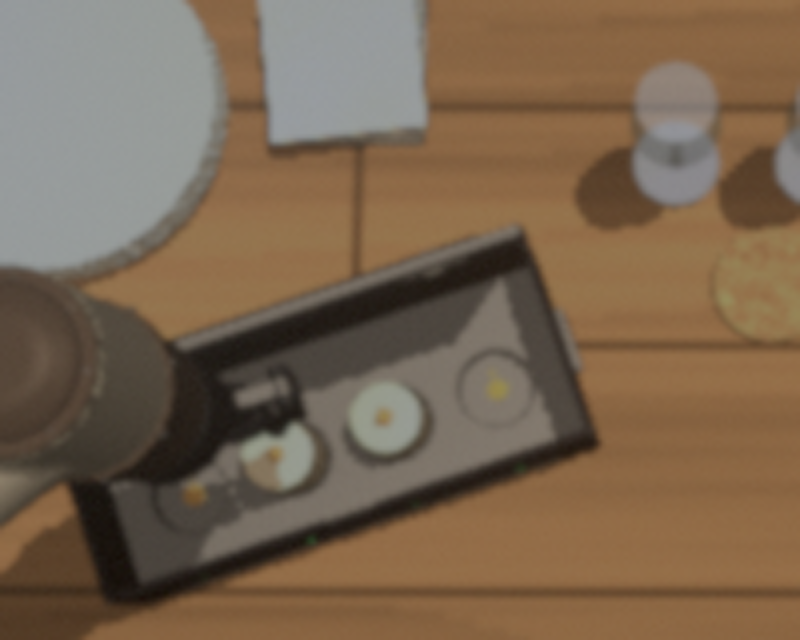

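View pics/s26.png

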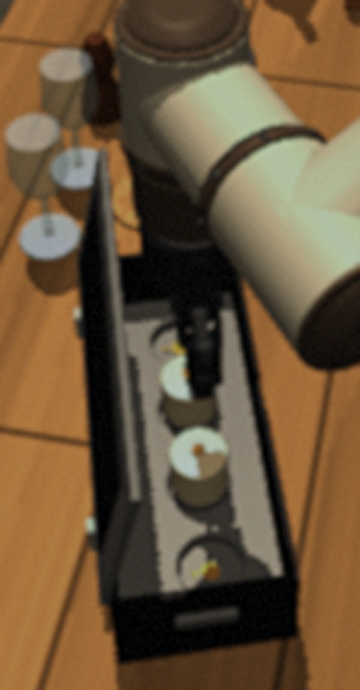

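```bash
python3 - <<'E'
from h import *
t=dict(np.load("t26.npz"));s=dict(np.load("s26.npz"))
X,e=tri(t,(120+519/4-.4,110+227/4-.4),s,(200+101/3-.4,170+152/3-.4));print(X,incase(X),e)
E
```

```text
[659.49469499  39.90537564 242.47440731] [  49.50054362 -177.93972562  242.47440731] 0.8561176337838653
```

Request:
{"fn": "drive_tool", "kwargs": {"plan": [[[0,0,-0.04],0],[[0,0,-0.05],0],[[-0.02,-0.01,-0.01],0],[[-0.04,-0.015,0],0],[[-0.04,-0.015,0],0],[[-0.025,0,0],0],[[0,0,0],0],[[0,0,0],0]], "fingers": 1}}

```text
clock: 59.4
position: [659.9, 230.6, 302.2]
ee_rot: [-0.169, 0.986, -0.0, -0.001]
contact_force: [-0.0, -0.2, 0.5]
gripper_width: 0.1
```

```bash
python3 - <<'E'
from h import *
p=arm.read_state()["position"];print(incase(p));to(0,0,0)
s=arm.get_image("side"); crop(s,180,120,340,320,3.5,"s27.png")
E
```

```text
[113.24998004   1.80482775 302.18919717]
pos [659.9 230.6 302.2] xyaw -160.54 tilt 0.15 -> tool shift mm [698.2   2.6 304. ] turn None w 0.1 F [-0.  -0.2  0.5] t 59.4
```

View pics/s27.png

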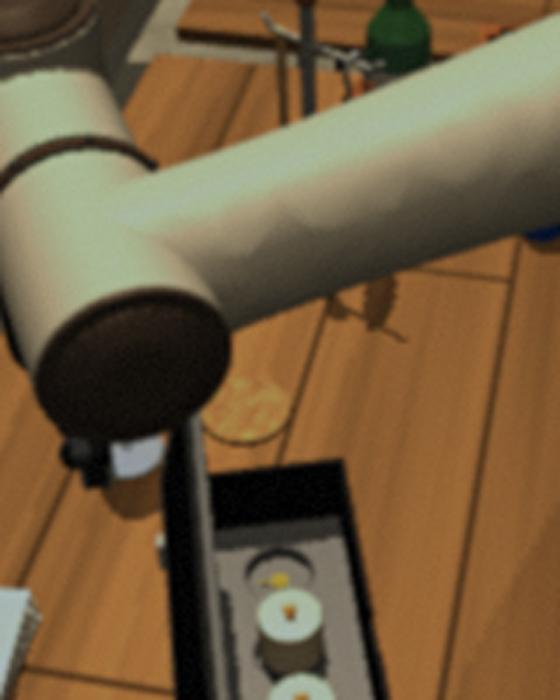

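Request:
{"fn": "drive_tool", "kwargs": {"plan": [[[0,0,0.03],0],[[0,0,0.038],0],[[0.015,0,0],0],[[0.015,0,0],0],[[0,0,0],0],[[0,0,0],0]]}}

```text
clock: 60.2
position: [632.3, 221.0, 236.4]
ee_rot: [-0.169, 0.986, 0.0, 0.001]
contact_force: [-0.6, 0.5, 0.0]
gripper_width: 0.1
```

```bash
python3 - <<'E'
from h import *
p=arm.read_state()["position"];print(incase(p));to(0,0,0)
s=arm.get_image("side"); crop(s,180,120,340,320,3.5,"s27.png")
w=arm.get_image("wrist"); crop(w,0,0,560,420,1.4,"w27.png")
E
```

```text
[ 84.05310738   1.90763566 236.35190633]
pos [632.3 221.  236.4] xyaw -160.52 tilt 0.08 -> tool shift mm [670.2   2.4 235.4] turn None w 0.1 F [-0.6  0.5  0. ] t 60.2
```

View pics/s27.png

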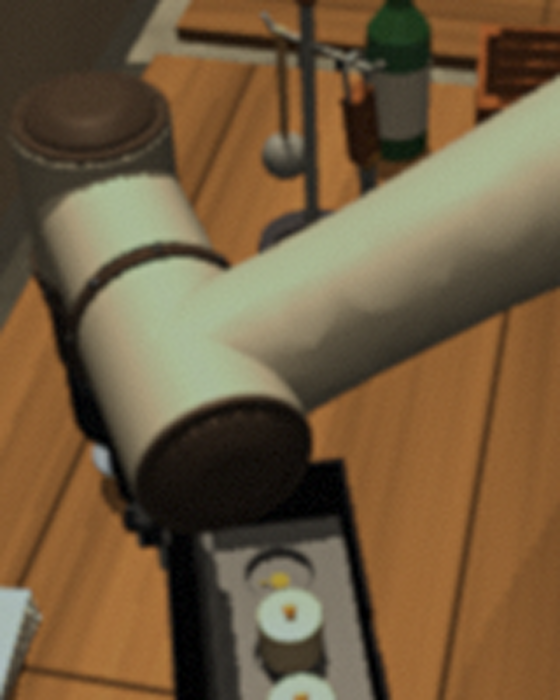

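View pics/w27.png

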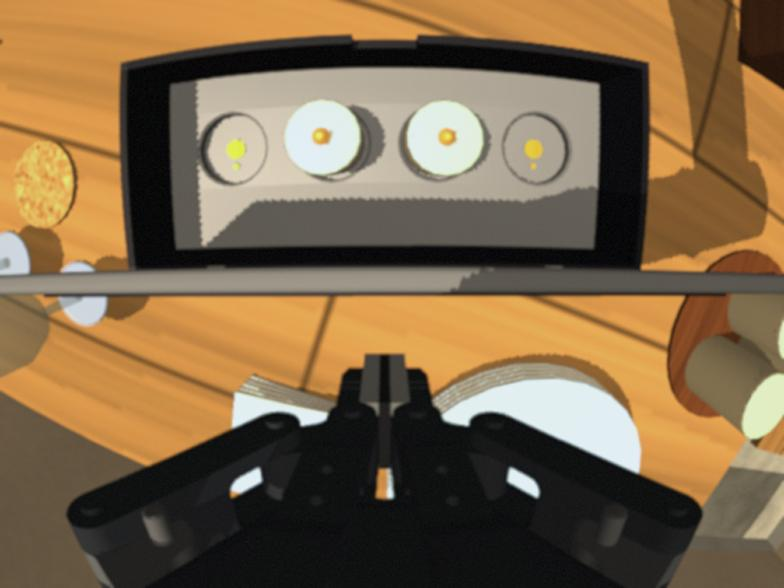

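Request:
{"fn": "drive_tool", "kwargs": {"plan": [[[0.007,0,0.001],0],[[0.006,0,0.001],0],[[0.007,0,0.0015],0],[[0.007,0,0.0015],0],[[0.007,0,0.002],0],[[0.006,0,0.002],0],[[0.008,0,0.004],0],[[0.008,0,0.004],0],[[0.008,0,0.004],0],[[0,0,0],0]]}}

```text
clock: 61.55
position: [570.4, 198.9, 213.7]
ee_rot: [-0.169, 0.986, -0.0, -0.002]
contact_force: [0.1, 0.0, 0.0]
gripper_width: 0.1
```

```bash
python3 - <<'E'
from h import *
p=arm.read_state()["position"];print(incase(p));to(0,0,0)
w=arm.get_image("wrist"); crop(w,0,0,560,420,1.4,"w27.png")
E
```

```text
[ 18.25862519   1.60227867 213.66853964]
pos [570.4 198.9 213.7] xyaw -160.56 tilt 0.18 -> tool shift mm [603.4   2.3 215.6] turn None w 0.1 F [0.1 0.  0. ] t 61.55
```

View pics/w27.png

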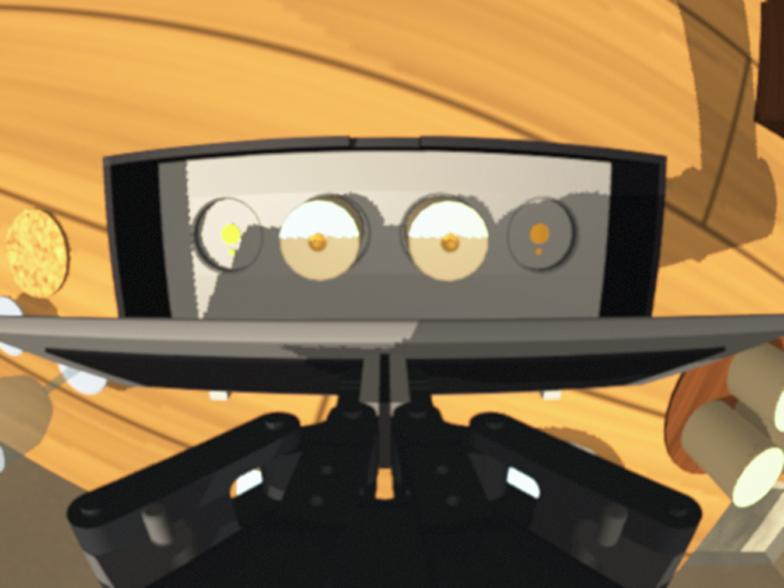

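Lid follows. Continue along the arc.

Request:
{"fn": "drive_tool", "kwargs": {"plan": [[[0.006,0,0.004],0],[[0.006,0,0.004],0],[[0.006,0,0.004],0],[[0.006,0,0.006],0],[[0.006,0,0.006],0],[[0.005,0,0.007],0],[[0.0045,0,0.007],0],[[0.0045,0,0.008],0],[[0.0035,0,0.008],0],[[0,0,0],0]]}}

```text
clock: 62.85
position: [526.3, 183.2, 159.1]
ee_rot: [-0.169, 0.986, -0.0, -0.001]
contact_force: [0.8, -0.7, 0.3]
gripper_width: 0.1
```

```bash
python3 - <<'E'
from h import *
p=arm.read_state()["position"];print(incase(p));to(0,0,0)
w=arm.get_image("wrist"); crop(w,0,0,560,420,1.4,"w27.png")
E
```

```text
[-28.53436938   1.50660018 159.13156214]
pos [526.3 183.2 159.1] xyaw -160.57 tilt 0.15 -> tool shift mm [556.9   2.3 160.6] turn None w 0.1 F [ 0.8 -0.7  0.3] t 62.85
```

View pics/w27.png

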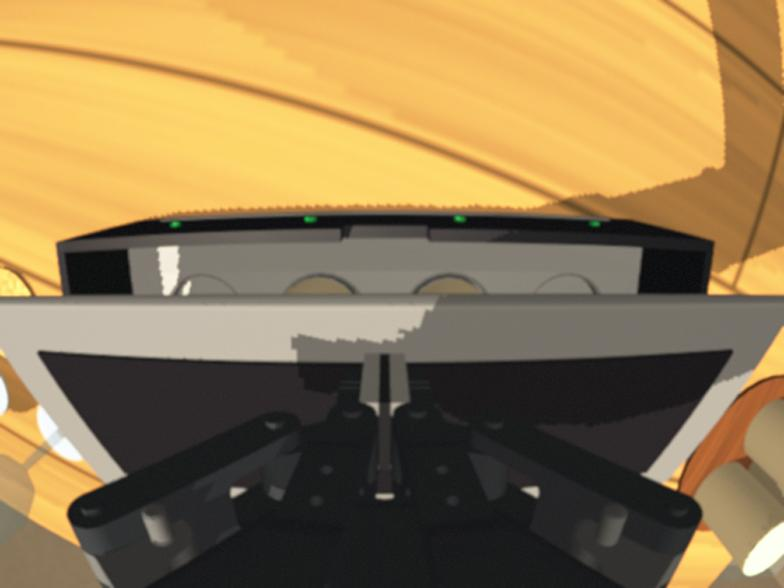

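Request:
{"fn": "drive_tool", "kwargs": {"plan": [[[0.003,0,0.007],0],[[0.003,0,0.007],0],[[0.0025,0,0.007],0],[[0.001,0,0.007],0],[[0.001,0,0.007],0],[[0.001,0,0.005],0],[[0,0,0.004],0],[[0,0,0],0],[[0,0,0],0]]}}

```text
clock: 64.03
position: [516.7, 180.0, 116.4]
ee_rot: [-0.169, 0.986, 0.0, 0.0]
contact_force: [-1.0, -0.8, -0.2]
gripper_width: -0.4
```

```bash
python3 - <<'E'
from h import *
p=arm.read_state()["position"];print(incase(p));to(0,0,0)
w=arm.get_image("wrist"); crop(w,0,0,560,420,1.4,"w27.png")
s=arm.get_image("side"); crop(s,200,200,340,400,3.5,"s28.png")
E
```

```text
[-38.62700239   1.67373185 116.39715593]
pos [516.7 180.  116.4] xyaw -160.55 tilt 0.04 -> tool shift mm [547.3   2.3 116. ] turn None w -0.4 F [-1.  -0.8 -0.2] t 64.03
```

View pics/w27.png

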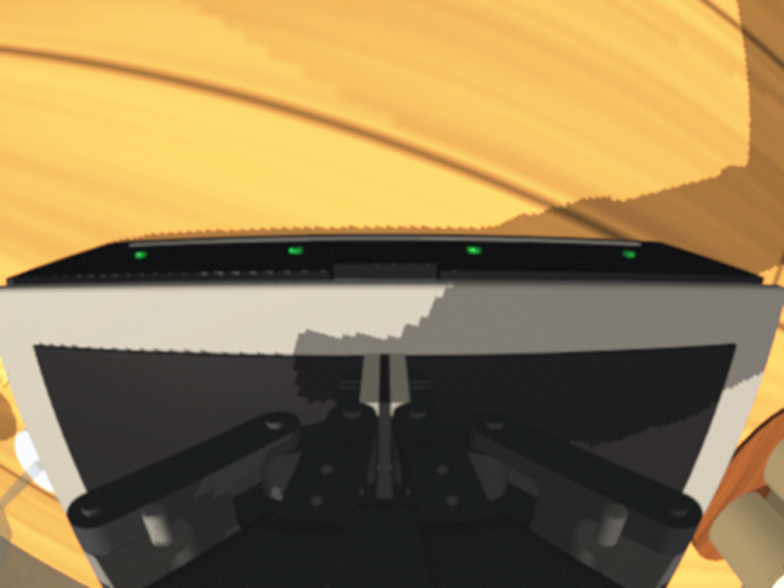

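View pics/s28.png

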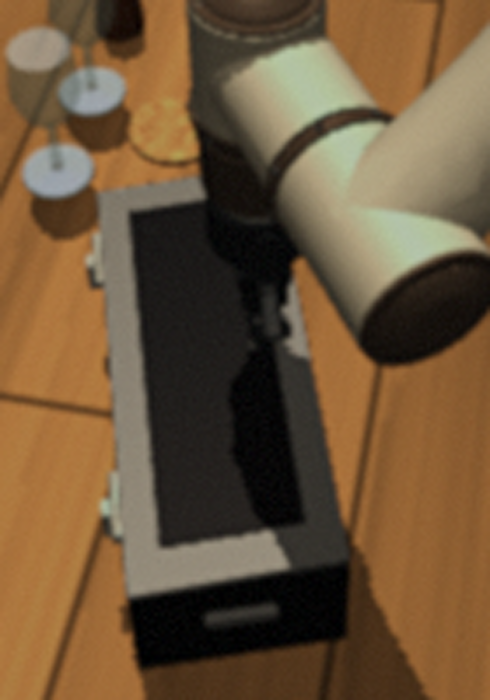

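Nearly shut. Press down further until a firm force shows.

Request:
{"fn": "drive_tool", "kwargs": {"plan": [[[0,0,0.003],0],[[0,0,0.002],0],[[0,0,0.002],0],[[0,0,0],0],[[0,0,0],0]]}}

```text
clock: 64.75
position: [516.3, 179.8, 109.3]
ee_rot: [-0.169, 0.986, -0.0, -0.0]
contact_force: [-0.1, 0.0, 1.0]
gripper_width: 0.3
```

Request:
{"fn": "drive_tool", "kwargs": {"plan": [[[0,0,0.002],0],[[0,0,0.002],0],[[0,0,0.0015],0],[[0,0,0],0],[[0,0,0],0]]}}

```text
clock: 65.38
position: [516.3, 179.8, 107.1]
ee_rot: [-0.17, 0.986, -0.0, 0.0]
contact_force: [-7.0, 0.3, 18.8]
gripper_width: 0.1
```

Request:
{"fn": "drive_tool", "kwargs": {"plan": [[[0,0,-0.01],0],[[0,0,-0.03],0],[[0,0,-0.05],0],[[0.01,0,-0.05],0],[[0.04,0,-0.03],0],[[0.04,0,0],0],[[0.04,0,0],0],[[0,0,0],0],[[0,0,0],0]]}}

```text
clock: 66.5
position: [394.3, 136.8, 274.2]
ee_rot: [-0.169, 0.986, 0.0, 0.001]
contact_force: [-0.5, 1.0, -0.3]
gripper_width: 0.3
```

```bash
python3 - <<'E'
from h import *
to(0,0,0)
s=arm.get_image("side"); crop(s,200,100,400,400,2,"s29.png");np.savez("s29.npz",**s); crop(s,210,240,320,400,4,"s30.png")
t=arm.get_image("top"); crop(t,120,110,460,310,2.3,"t29.png");np.savez("t29.npz",**t)
w=arm.get_image("wrist"); crop(w,0,0,560,420,1.4,"w29.png")
E
```

```text
pos [394.3 136.8 274.2] xyaw -160.54 tilt 0.06 -> tool shift mm [417.7   2.3 273.8] turn None w 0.3 F [-0.5  1.  -0.3] t 66.5
```

View pics/s29.png

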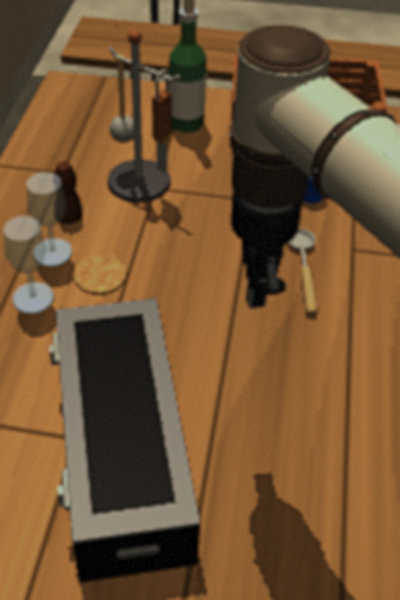

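View pics/s30.png

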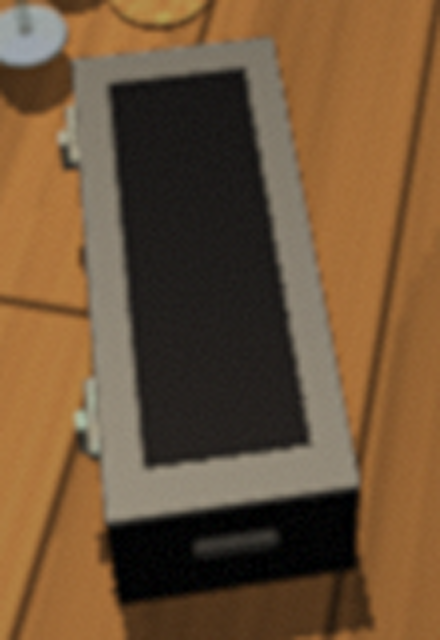

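View pics/w29.png

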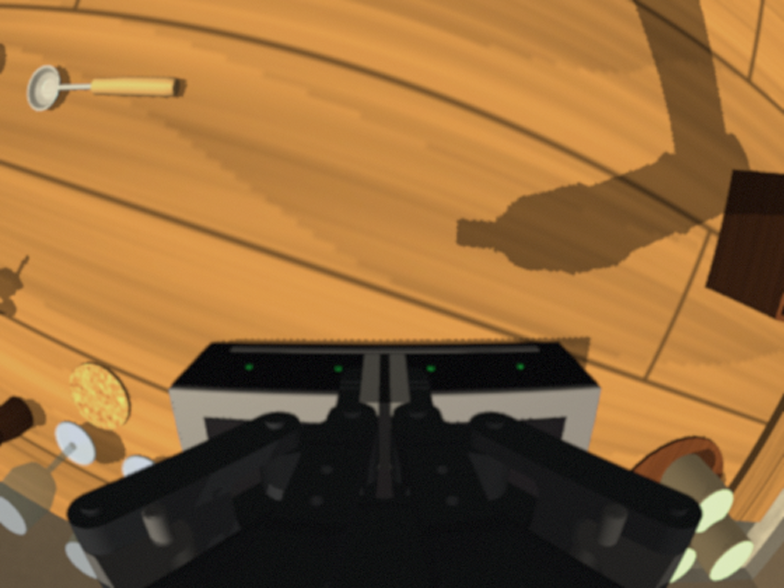

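View pics/t29.png

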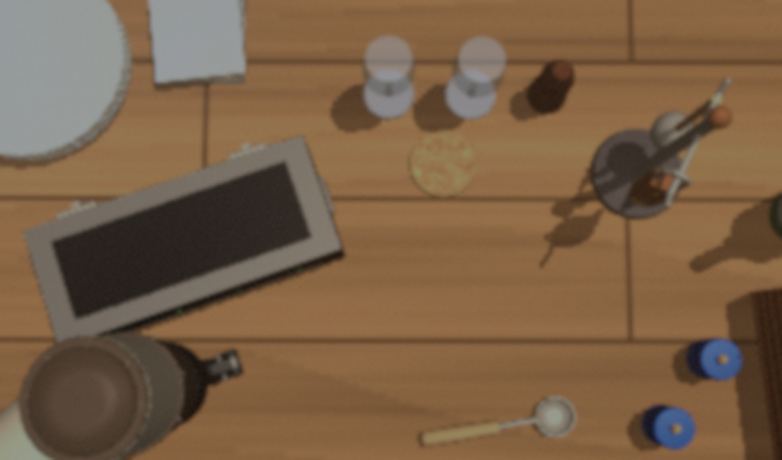

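```bash
python3 - <<'E'
from h import *
a=dict(np.load("side0.npz"))["image"].astype(int);s=dict(np.load("s29.npz"));b=s["image"].astype(int)
d=np.abs(a-b).sum(2)[245:395,222:305]; print("diff>60 px:",(d>60).sum(), "mean",d.mean(), np.argwhere(d>60)[:5]+[245,222])
for k in range(3):
    im=arm.get_image("side"); crop(im,240,110,310,205,6,f"s31_{k}.png")
E
```

```text
diff>60 px: 225 mean 7.698875502008032 [[263 303]
 [263 304]
 [264 303]
 [264 304]
 [267 301]]
```

Request:
{"fn": "drive_tool", "kwargs": {"plan": [[[0,0,0],0],[[0,0,0],0],[[0,0,0],0],[[0,0,0],0],[[0,0,0],0],[[0,0,0],0]]}}

```text
clock: 67.55
position: [393.8, 136.5, 274.0]
ee_rot: [-0.169, 0.986, 0.0, 0.0]
contact_force: [0.2, 0.0, 0.1]
gripper_width: -0.1
```

```bash
python3 - <<'E'
from h import *
a=dict(np.load("s29.npz"))["image"].astype(int)
im=arm.get_image("side"); crop(im,240,110,310,205,6,"s32.png")
b=im["image"].astype(int);d=np.abs(a-b).sum(2)[100:210,230:320];print("blade-area change",d.max(),d.mean())
E
```

```text
blade-area change 53 4.338484848484849
```

View pics/s32.png

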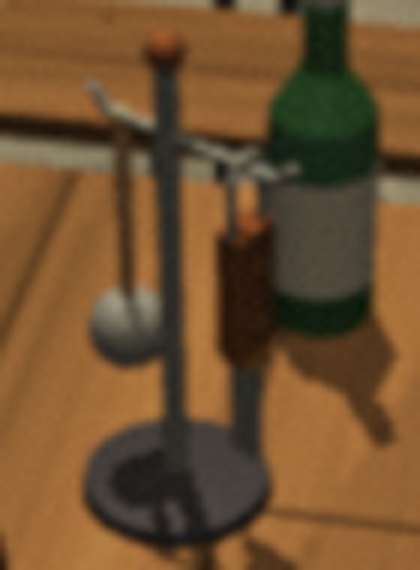

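```bash
python3 - <<'E'
from h import *
a=dict(np.load("side0.npz"))["image"].astype(int)
im=arm.get_image("side");b=im["image"].astype(int)
d=np.abs(a-b).sum(2); q=np.argwhere(d[245:395,222:298]>60)+[245,222]; print(len(q),q[:8].tolist(),d[245:395,222:290].mean())
np.savez("e1.npz",i=b)
t0=dict(np.load("top0.npz"))["image"].astype(int);t=arm.get_image("top")["image"].astype(int)
dd=np.abs(t0-t).sum(2);print("top glasses/mill",dd[120:165,275:370].max(),"lid",dd[165:225,180:268].max())
E
```

```text
77 [[273, 297], [274, 297], [275, 296], [275, 297], [276, 296], [276, 297], [277, 295], [277, 296]] 5.175
top glasses/mill 15 lid 22
```

Request:
{"fn": "drive_tool", "kwargs": {"plan": [[[0,0,0],0],[[0,0,0],0],[[0,0,0],0],[[0,0,0],0],[[0,0,0],0],[[0,0,0],0],[[0,0,0],0],[[0,0,0],0],[[0,0,0],0],[[0,0,0],0],[[0,0,0],0],[[0,0,0],0]]}}

```text
clock: 69.2
position: [393.8, 136.5, 274.0]
ee_rot: [-0.169, 0.986, -0.0, -0.0]
contact_force: [-0.2, -0.1, 0.5]
gripper_width: 0.2
```

```bash
python3 - <<'E'
from h import *
a=np.load("e1.npz")["i"]; b=arm.get_image("side")["image"].astype(int)
d=np.abs(a-b).sum(2)[100:210,250:300];print("blade change over 1.5 s",d.max(),d.mean())
E
```

```text
blade change over 1.5 s 81 5.0316363636363635
```

Request:
{"fn": "drive_tool", "kwargs": {"plan": [[[0,0,0],0],[[0,0,0],0],[[0,0,0],0],[[0,0,0],0],[[0,0,0],0],[[0,0,0],0],[[0,0,0],0],[[0,0,0],0],[[0,0,0],0],[[0,0,0],0],[[0,0,0],0],[[0,0,0],0]]}}

```text
clock: 70.75
position: [393.8, 136.6, 274.0]
ee_rot: [-0.169, 0.986, -0.0, 0.0]
contact_force: [0.0, -0.8, -0.6]
gripper_width: 0.1
```

Request:
{"fn": "drive_tool", "kwargs": {"plan": [[[0,0,0],0],[[0,0,0],0],[[0,0,0],0],[[0,0,0],0],[[0,0,0],0],[[0,0,0],0],[[0,0,0],0],[[0,0,0],0],[[0,0,0],0],[[0,0,0],0],[[0,0,0],0],[[0,0,0],0]]}}

```text
clock: 72.25
position: [393.8, 136.6, 274.0]
ee_rot: [-0.169, 0.986, 0.0, 0.0]
contact_force: [-0.0, -0.5, -0.3]
gripper_width: -0.0
```

```bash
python3 - <<'E'
from h import *
for k in range(14):
    im=arm.get_image("side")["image"].astype(int)[146:172,272:290]
    m=255*3-im.sum(2); m=m*(im.sum(2)<150); ys,xs=np.nonzero(m); print(len(xs),round((m*np.arange(18)).sum()/m.sum(),2),end=" | ")
print(arm.read_state()["clock"])
E
```

```text
236 9.84 | 236 9.84 | 237 9.86 | 237 9.79 | 238 9.86 | 237 9.85 | 238 9.84 | 237 9.81 | 240 9.82 | 237 9.8 | 237 9.81 | 238 9.82 | 237 9.8 | 237 9.82 | 72.95
```

```bash
python3 - <<'E'
from bench import arm
print(arm.job_done())
E
```

```text
the job is handed in; nothing more can be done
None
```

I pried the lid up with the blade, opened it, hung the blade on the near hook, stood both candles in pockets 1 and 2, and closed the lid. I handed the job in at about 73 s; no verdict is reported.

**Last checks, all good:**
- **Lid:** its pixels in the side and top views match the starting picture. The final push met 19 N at the closed height.
- **Candles:** only two flame-tipped ivory candles were in view. Their tops measured 76.5 mm against the expected 78 mm, so both are down on the pocket floors. This was checked before I closed the lid and cannot be seen now.
- **Blade:** it hangs tip-down by its loop and stayed still (within 0.1 px) over 0.7 s.
- **Glasses and pepper mill:** unchanged in the top view.

**What went wrong or disagreed:**
- **Blade dropped once:** it slipped out of the first grip with the lid at about 0.3 rad. A second grip then squeezed off the handle. I regrasped lower on the handle, finished opening the lid with the blade, and levelled it against the table before hanging it.
- **Fingertip position:** the images put the shut fingertips about 8 mm ahead of the TCP, not the stated 25 mm. I worked from the images.
- **Pocket 3 abandoned:** in pocket 3 the hand met about 11 N, probably from touching the case's end wall. I lifted the second candle out and put it in pocket 2, where it went in without force.

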